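Clear the painting table: wet roundels to the drying rack, tipped paint bottles upright

ROBOT

A 6-joint arm with a two-finger parallel gripper is mounted at the origin on the work surface. World frame = base frame: x ahead of the robot, y to its left, z up, the work surface at z = 0. Lengths are in m, angles in rad, forces in N, time in s.
With the tool pointing down it reaches from about 0.225 to 0.875 m from the base axis. Payload 3.4 kg.
Tool frame: the origin (TCP) lies at the very end of the fingers, on their centre line; the grasp point (between the pads) lies 19 mm behind it; z points along the fingers, y is the direction in which the jaws open and shut (so a half turn about z gives the same grasp; the last joint's range is limited). The gripper opens to 85 mm and grips with 20 to 120 N. Pads are 22 mm wide; open, the fingers measure 114 mm over their backs; the gripper's body (76 mm by 85 mm) begins 54 mm behind the grasp point. The pads swing forward as they close: fully open they stand 13 mm farther back than shut.
Start: joints at [-1.249, 0.276, 1.505, -0, 1.361, -0.121], TCP at [0.246, -0.52, 0.193] pointing down, gripper open.
Joint ranges: [-2.89, 2.89], [-0.75, 2.08], [0.22, 2.7], [-1.18, 4.32], [0.11, 2.71], [-2.7, 2.7]. Speed limits (rad/s): [2.57, 2.57, 3.14, 3.14, 3.14, 3.14].

INTERFACE

Orientations are given as a unit quaternion [w, x, y, z].
In Python, from rig import get_state, get_image, camera_model, sign_off gives the robot as it stands. The module is installed in compiled form; this text tells all that it offers.
- The arm moves only by the tool drive_tool, never from a script. Its argument "motion" is text: rows parted by semicolons, each of 7 numbers parted by spaces: the turn, a rotation vector about the tool's x, y, z in degrees, then the shift along the tool's x, y, z in m, then the opening in per cent of the stroke, from 0 (shut) to 100 (fully open). In form: wx wy wz tx ty tz hand; .... A call has 1 to 12 rows; each row shifts and turns the pose as measured when the row begins, along the tool's axes as they then stand; what a row does not reach is not made up. A row lasts 1/8 s, in which the tool goes at most 62.5 mm and 10.7 degrees, less where a joint would pass 70% of its speed; a pose out of reach is approached as far as the arm can. A call is refused whole if a number of a shift passes 0.0625 or a number of a turn 10.7, either way. A call with a gripper value outside its range is refused whole. The fingers move at their own pace and stop on an object; "newtons" is the grip in N (left out, the last holds). Time passes only in rows, so rows that do not move let the fingers close. It gives the time, the measured TCP pose, the force and the opening at its end, in the units of the state.
- get_state(): the state, without advancing time (a new reading comes with each control period).
- get_image(name): name is "side" or "top"; returns (picture, depth): 480x640x3 uint8, red, green, blue; 480x640 float32, m along the optical axis (not along the pixel's ray), 0 where there is no reading.
- camera_model(name): a dict with "camera_matrix" (3x3 intrinsics, pixels), "cam_to_world" (4x4, takes a point from camera to world coordinates). Camera axes: x right, y up, looking along -z (the intrinsics and any distortion apply to the point x, -y, -z); pixel columns grow to the right and rows downward; lengths in m; the calibration is good to about 2 mm. A picture is of the moment at which its call begins. camera_model takes no time and is no camera call.
- sign_off(): hands the job in, once; it reports no verdict.
The state is a dict: "clock": time; "qpos": joint angles; "qd": joint speeds; "effort": joint torques, N m; "position": TCP position; "ee_rot": TCP orientation; "contact_force": force on the tool from outside, world axes, zero at the start; "moment": the same for the moment, N m; "width": finger opening in m.
Only numpy, scipy, OpenCV 4.12 (cv2) and the standard library are available. Lean on these libraries where they do the work, as an engineer would, in place of code of your own. Each camera call takes 0.05 s, during which the arm holds its last target.

TASK

The two painted roundels on the painting board are still wet, so the gripper must never touch them: slide the spatula under each one, carry it to the drying rack and leave it lying level, painted side up and centred over a slot, one roundel to each slot, then lay the spatula back with its blade flat in the middle of the cork mat. Stand every tipped paint bottle upright in the grey bottle tray, in the free places between or beside the bottles already standing there, and finish with all the bottles in the tray upright. Do not disturb the plant pot, the brush mug or the red stone.

Things in the scene. Friction and masses are not known exactly. Their poses are not given: they have to be found in the camera images.
- spatula: Cranked spatula standing on its flat steel blade: 90 (x) x 50 (y) x 2.5 mm. Origin: centre of the blade's underside; x to the free front edge at +45 mm. A 16 mm wide shank rises from the rear edge to a black handle parallel to the blade, 18 mm wide, 16 mm tall, from x = -75 to -165 mm, its centre line 50 mm above the origin; grip it near x = -105 mm. 126 g, balanced 25 mm behind the origin.
- mat: Fixed cork mat, 140 (x) x 100 (y) x 3 mm, the spatula's place: at the start the blade lies on it, pointing roughly along the mat's x. Origin: centre of its underside, on the table.
- board: Fixed plywood painting board, 210 (x) x 270 (y) x 6 mm; origin: centre of its underside, on the table. A wooden ledge along its far (+x) edge, from x = 95 to 105 mm, reaches 21 mm above the table: a stop to push a roundel against. The other edges are open.
- roundel1: Painted wooden disc, 100 mm diameter, 10 mm thick, 70 g, a flower on top. Its lower rim is bevelled (flat underside 88 mm in diameter, bevel 4 mm high, 6 mm deep), so a thin blade gets under the rim. Origin: centre of the underside, z up. Wet paint: only the spatula may lift it. Starts on the board's left (+y) half.
- roundel2: Like roundel1; starts on the board's right (-y) half.
- rack: Fixed drying rack of four slats 130 mm long (x), 8 mm thick, 30 mm high, centred at y = -92, -22, 22, 92 mm; two cross bars 8 mm high lie on the table. Each outer pair is a slot: the blade can sink between its slats, leave the roundel across them and be drawn out towards -x. Origin: middle, on the table. x points away from the robot.
- slot_left (a point): Point midway between the left pair of slats (at y = 22 and 92 mm of the rack; 62 mm free between them), level with their top edges, 30 mm above the table. A roundel rests with its origin here. Axes as the rack's.
- slot_right (a point): The same for the right pair of slats (y = -22 and -92 mm).
- lane: Fixed grey plastic bottle tray, a lane 76 mm wide (x) and 346 mm long (y) outside, 68 x 338 mm inside, floor 4 mm thick, long rims 12 mm and end walls 60 mm above the table. Origin: centre of its underside. x points away from the robot.
- bottle1: Square white paint bottle, 40 x 40 mm body 85 mm tall, thin neck, round black cap of 28 mm diameter from 90 to 120 mm (total height 120 mm), 160 g. Origin: centre of its bottom face; z runs up to the cap. Starts tipped over, lying on the table on one flat side in front of the tray, cap roughly towards the robot; may be absent.
- bottle2: Square white paint bottle, 40 x 40 mm body 85 mm tall, thin neck, round black cap of 28 mm diameter from 90 to 120 mm (total height 120 mm), 160 g. Origin: centre of its bottom face; z runs up to the cap. Starts tipped over, lying on the table on one flat side in front of the tray, cap roughly towards the robot; may be absent.
- bottle3: Square white paint bottle, 40 x 40 mm body 85 mm tall, thin neck, round black cap of 28 mm diameter from 90 to 120 mm (total height 120 mm), 160 g. Origin: centre of its bottom face; z runs up to the cap. Starts tipped over, lying on the table on one flat side in front of the tray, cap roughly towards the robot; may be absent.
- standing1: Square white paint bottle, 40 x 40 mm body 85 mm tall, thin neck, round black cap of 28 mm diameter from 90 to 120 mm (total height 120 mm), 160 g. Origin: centre of its bottom face; z runs up to the cap. Starts standing in the tray.
- standing2: Square white paint bottle, 40 x 40 mm body 85 mm tall, thin neck, round black cap of 28 mm diameter from 90 to 120 mm (total height 120 mm), 160 g. Origin: centre of its bottom face; z runs up to the cap. Starts standing in the tray.
- plant_pot: White plant pot with a green cactus, 76 mm diameter, 125 mm tall, beyond the rack. Bystander. Origin: centre of its underside.
- brush_mug: Blue mug full of brushes, 72 mm diameter, brushes up to 170 mm, beyond the board. Bystander. Origin: centre of its underside.
- stone: Red painted stone, 64 mm diameter, 23 mm high, beyond the rack. Bystander. Origin: centre of its underside.
Not all that is in view belongs to the job. What is shaped like the bottle3 but purple or turquoise is not meant.

How it is judged:
On the way, in this order (a step that is already met when the one before it is completed fails the run):
1. a roundel is carried on the spatula, lifted clear of the board (((contact force between roundel1 and spatula above 0.2 N and height (world z) of roundel1 above 0.04 m) or (contact force between roundel2 and spatula above 0.2 N and height (world z) of roundel2 above 0.04 m))), for 0.2 s.
2. both roundels lie on the drying rack (((x of roundel1 in the frame of slot_left between -0.03 and 0.03 m and y of roundel1 in the frame of slot_left between -0.012 and 0.012 m and z of roundel1 in the frame of slot_left between -0.005 and 0.005 m and angle between roundel1's own z axis and vertical below 0.1 rad) or (x of roundel1 in the frame of slot_right between -0.03 and 0.03 m and y of roundel1 in the frame of slot_right between -0.012 and 0.012 m and z of roundel1 in the frame of slot_right between -0.005 and 0.005 m and angle between roundel1's own z axis and vertical below 0.1 rad)) and ((x of roundel2 in the frame of slot_left between -0.03 and 0.03 m and y of roundel2 in the frame of slot_left between -0.012 and 0.012 m and z of roundel2 in the frame of slot_left between -0.005 and 0.005 m and angle between roundel2's own z axis and vertical below 0.1 rad) or (x of roundel2 in the frame of slot_right between -0.03 and 0.03 m and y of roundel2 in the frame of slot_right between -0.012 and 0.012 m and z of roundel2 in the frame of slot_right between -0.005 and 0.005 m and angle between roundel2's own z axis and vertical below 0.1 rad))), for 0.2 s.
At the end, for the whole second after the job is handed in: One roundel lies face up on each rack slot: level within 6 degrees, within 12 mm across the slot and 30 mm along it. The spatula's blade lies flat on the mat, centre within 30 mm of the mat's. Every bottle stands still on the tray's floor, upright within 4.5 degrees (all of step 2 and x of bottle1 in the frame of lane between -0.03 and 0.03 m and y of bottle1 in the frame of lane between -0.165 and 0.165 m and z of bottle1 in the frame of lane between -0.002 and 0.009 m and angle between each of bottle1, bottle2, bottle3, standing1, standing2, spatula's own z axis and vertical below 0.08 rad and linear speed of each of bottle1, bottle2, bottle3, standing1, standing2 below 0.03 m/s and x of bottle2 in the frame of lane between -0.03 and 0.03 m and y of bottle2 in the frame of lane between -0.165 and 0.165 m and z of bottle2 in the frame of lane between -0.002 and 0.009 m and x of bottle3 in the frame of lane between -0.03 and 0.03 m and y of bottle3 in the frame of lane between -0.165 and 0.165 m and z of bottle3 in the frame of lane between -0.002 and 0.009 m and x of standing1 in the frame of lane between -0.03 and 0.03 m and y of standing1 in the frame of lane between -0.165 and 0.165 m and z of standing1 in the frame of lane between -0.002 and 0.009 m and x of standing2 in the frame of lane between -0.03 and 0.03 m and y of standing2 in the frame of lane between -0.165 and 0.165 m and z of standing2 in the frame of lane between -0.002 and 0.009 m and horizontal distance between spatula and mat below 0.03 m and z of spatula in the frame of mat below 0.008 m); the robot touches nothing.
It fails at once if the gripper or arm touched a wet roundel (contact force between any of roundel1, roundel2 and the fingers above 0.1 N or contact force between any of roundel1, roundel2 and the arm above 0.1 N).
It fails at once if a bystander was moved by more than 40 mm (distance of any of plant_pot, brush_mug, stone from where it was at the start of the episode above 0.04 m).
Of bottle1, bottle2, bottle3 only 2 to 3 are there at a start; the rules pass over those that are not, and their reading is None.
At some moment in a run one of bottle1, bottle2, bottle3 may be knocked a few centimetres aside while the robot is not near it.
It also fails if it takes over 210 s, if anything falls off the work surface, if the arm or the gripper's body presses on something with over 40 N, if the wrist force passes 120 N, or if a joint passes its speed limit or range.

## Working session

There is one attempt and no reset: what is moved stays moved. The work goes in short steps, Python scripts to look and compute and a tool call to move; the robot and the scene stay as the last step left them, time stands still between calls to the robot, and variables do not carry over. Pictures are saved under pics/ and viewed, and the job is handed in when it is done.

Besides the shell and the picture viewer there is one more tool, called after ">>>" as name(argument=value, ...), one argument or row to a line, values as JSON. drive_tool: Moves the arm, as the interface text tells. Its arguments: {"type":"object","properties":{"motion":{"type":"string"},"newtons":{"type":"number"}},"required":["motion"]}

```bash
mkdir -p pics; ls; cat > h.py <<'E'
import numpy as np, cv2
from rig import get_state,get_image,camera_model,sign_off
def snap(name,fn):
    im,d=get_image(name); cv2.imwrite('pics/%s.png'%fn,im[:,:,::-1]); np.savez('pics/%s.npz'%fn,im=im,d=d); return im,d
def cloud(name,d):
    m=camera_model(name);K=np.array(m['camera_matrix']);T=np.array(m['cam_to_world'])
    v,u=np.mgrid[0:480,0:640]
    x=(u-K[0,2])/K[0,0]*d; y=(v-K[1,2])/K[1,1]*d
    P=np.stack([x,-y,-d],-1)
    W=P@T[:3,:3].T+T[:3,3]; W[d==0]=np.nan
    return W
def proj(name,p):
    m=camera_model(name);K=np.array(m['camera_matrix']);T=np.array(m['cam_to_world'])
    c=(np.asarray(p)-T[:3,3])@T[:3,:3]
    return K[0,2]+K[0,0]*c[...,0]/-c[...,2], K[1,2]+K[1,1]*c[...,1]/c[...,2]
E
python3 - <<'E'
from h import *
print(get_state())
for n in ('top','side'):
    print(n,camera_model(n)); snap(n,n+'0')
E
```

```text
pics
{'clock': 0.0, 'qpos': array([-1.24900253e+00,  2.76575870e-01,  1.50613788e+00, -1.35351843e-05,
        1.36069110e+00, -1.21023487e-01]), 'qd': array([ 0.00013067,  0.00173048,  0.00018774,  0.00026729, -0.00168943,
       -0.00082058]), 'effort': array([ 6.97760534e-04, -4.16773224e+01, -2.45808131e+01, -2.62983713e-04,
        1.10640991e-02, -1.09728706e-06]), 'position': array([ 0.24616708, -0.51897806,  0.19224879]), 'ee_rot': array([-9.00871870e-04,  9.75588362e-01,  2.19605388e-01, -9.73901319e-05]), 'contact_force': array([-0.16588746,  0.06270876, -0.31783793]), 'moment': array([ 0.04336639, -0.02178406, -0.00951852]), 'width': 0.08504451354985765}
top {'camera_matrix': array([[623.42281037,   0.        , 320.29604873],
       [  0.        , 623.42281037, 242.37047141],
       [  0.        ,   0.        ,   1.        ]]), 'cam_to_world': array([[ 0.1098819 ,  0.97088937, -0.21283751,  0.18433025],
       [-0.99392863,  0.10854705, -0.01798361,  0.08450737],
       [ 0.00564279,  0.21352137,  0.9769221 ,  1.43206053],
       [ 0.        ,  0.        ,  0.        ,  1.        ]])}
side {'camera_matrix': array([[582.6462614 ,   0.        , 314.21312435],
       [  0.        , 582.6462614 , 239.36495817],
       [  0.        ,   0.        ,   1.        ]]), 'cam_to_world': array([[-0.88706342,  0.36139321, -0.28725152, -0.02083554],
       [-0.46146587, -0.67669306,  0.57370354,  1.06274308],
       [ 0.01295145,  0.6414682 ,  0.76704029,  1.33513297],
       [ 0.        ,  0.        ,  0.        ,  1.        ]])}
```

The top view shows three tipped white bottles: (195,275), (246,248) and (291,235). They could be confused with the turquoise one (100,230), the purple one (228,362) and the standing ones (188,205) and (249,180). It also shows the spatula on its mat (395,260), the roundels at (487,246) and (530,283), and the rack (400,195). Next I'll make metric ortho maps.

```bash
cat >> h.py <<'E'
def ortho(name,im,d,x0,x1,y0,y1,res=0.001,fn=None):
    W=cloud(name,d)
    nx=int((x1-x0)/res);ny=int((y1-y0)/res)
    H=np.full((nx,ny),np.nan)
    # image rows: x decreasing down ; cols: y decreasing right
    r=((x1-W[...,0])/res);c=((y1-W[...,1])/res)
    return W
E
python3 - <<'E'
from h import *
z=np.load('pics/top0.npz');im,d=z['im'],z['d']
W=cloud('top',d)
for (u,v) in [(350,300),(300,350),(560,400),(120,180)]: print(W[v,u])
def hm(x0,x1,y0,y1,fn,names=('top','side'),res=0.001,S=1):
    outs=[]
    for n in names:
        z=np.load('pics/%s0.npz'%n);im,d=z['im'],z['d']
        d2=cv2.resize(d,None,fx=1,fy=1)
        W=cloud(n,d)
        # plane warp at z=0 for color
        xs=np.arange(x1,x0,-res);ys=np.arange(y1,y0,-res)
        X,Y=np.meshgrid(xs,ys,indexing='ij')
        u,v=proj(n,np.stack([X,Y,0*X+0.01],-1))
        o=cv2.remap(im,u.astype(np.float32),v.astype(np.float32),cv2.INTER_CUBIC)
        for k,yy in enumerate(ys):
            if abs(round(yy*1000))%50==0: o[:6,k]=(255,0,0)
        for k,xx in enumerate(xs):
            if abs(round(xx*1000))%50==0: o[k,:6]=(255,0,0)
        outs.append(o)
    cv2.imwrite('pics/%s.png'%fn,np.vstack(outs)[:,:,::-1])
hm(0.22,0.5,0.0,0.6,'obt')
hm(0.3,0.65,-0.45,0.15,'orr',('top',))
E
```

```text
[0.36810492 0.02807064 0.00510835]
[ 0.24326116  0.12922862 -0.00285148]
[ 0.19771864 -0.46155261 -0.00236043]
[ 5.95249913e-01  6.05402802e-01 -2.31985296e-04]
```

```bash
cat >> h.py <<'E'
def warp(name,im,x0,x1,y0,y1,z,res=0.0005):
    xs=np.arange(x1,x0,-res);ys=np.arange(y1,y0,-res)
    X,Y=np.meshgrid(xs,ys,indexing='ij')
    u,v=proj(name,np.stack([X,Y,0*X+z],-1))
    return cv2.remap(im,u.astype(np.float32),v.astype(np.float32),cv2.INTER_CUBIC)
def ticks(o,x0,x1,y0,y1,res=0.0005,step=0.02):
    o=o.copy()
    for y in np.arange(np.ceil(y0/step)*step,y1,step):
        c=int((y1-y)/res); o[:8,c]=(0,255,0)
        cv2.putText(o,'%d'%round(y*1000),(c-8,18),0,.32,(0,255,0))
    for x in np.arange(np.ceil(x0/step)*step,x1,step):
        r=int((x1-x)/res); 
        if 0<=r<o.shape[0]: o[r,:8]=(0,255,0); cv2.putText(o,'%d'%round(x*1000),(9,r+4),0,.32,(0,255,0))
    return o
def rects(mask,x1,y1,res=0.0005,amin=200):
    n,l,st,c=cv2.connectedComponentsWithStats(mask.astype(np.uint8))
    for k in range(1,n):
        if st[k,4]*res*res*1e6<amin: continue
        cn,_=cv2.findContours((l==k).astype(np.uint8),cv2.RETR_EXTERNAL,cv2.CHAIN_APPROX_NONE)
        (cx,cy),(w,h),a=cv2.minAreaRect(cn[0])
        print('area mm2',int(st[k,4]*res*res*1e6),'ctr x %.4f y %.4f'%(x1-cy*res,y1-cx*res),'size %.1f %.1f ang %.1f'%(w*res*1e3,h*res*1e3,a),
          'corners',[(round(x1-p[1]*res,4),round(y1-p[0]*res,4)) for p in cv2.boxPoints(((cx,cy),(w,h),a))])
E
python3 - <<'E'
from h import *
for n in ('top','side'):
    im=np.load('pics/%s0.npz'%n)['im']
    print(n,'roundels')
    o=warp(n,im,.3,.65,-.5,0,.016); hsv=cv2.cvtColor(o,cv2.COLOR_RGB2HSV)
    red=((hsv[...,0]<8)|(hsv[...,0]>172))&(hsv[...,1]>140)&(hsv[...,2]>80)
    rects(red,.65,0)
    print('mat'); o=warp(n,im,.3,.65,-.2,.15,.003);hsv=cv2.cvtColor(o,cv2.COLOR_RGB2HSV)
    m=(hsv[...,0]>5)&(hsv[...,0]<20)&(hsv[...,1]>90)
    rects(cv2.morphologyEx(m.astype(np.uint8),cv2.MORPH_CLOSE,np.ones((91,91))),.65,.15,amin=3000)
    print('handle'); o=warp(n,im,.3,.65,-.2,.15,.061)
    rects(o.max(2)<45,.65,.15)
    W=cloud(n,np.load('pics/%s0.npz'%n)['d'])
    o=warp(n,im,.45,.7,-.25,.1,.030)
    cv2.imwrite('pics/rack_%s.png'%n,ticks(o,.45,.7,-.25,.1)[:,:,::-1])
    o=warp(n,im,.33,.63,-.46,-.11,.021)
    cv2.imwrite('pics/board_%s.png'%n,ticks(o,.33,.63,-.46,-.11)[:,:,::-1])
    o=warp(n,im,.38,.6,-.15,.1,.0055)
    cv2.imwrite('pics/mat_%s.png'%n,ticks(o,.38,.6,-.15,.1)[:,:,::-1])
def st(a,b,f):
    A=cv2.imread('pics/'+a);B=cv2.imread('pics/'+b); o=np.hstack([A,B]); s=min(1,800/o.shape[1]); 
    cv2.imwrite('pics/'+f,cv2.resize(o,None,fx=s,fy=s,interpolation=cv2.INTER_AREA) if s<1 else o)
E
```

```text
top roundels
area mm2 1959 ctr x 0.5288 y -0.2714 size 55.6 60.6 ang 42.2 corners [(np.float32(0.525), np.float32(-0.2304)), (np.float32(0.5699), np.float32(-0.2711)), (np.float32(0.5325), np.float32(-0.3123)), (np.float32(0.4877), np.float32(-0.2716))]
area mm2 1962 ctr x 0.4536 y -0.3757 size 55.4 61.1 ang 12.7 corners [(np.float32(0.4299), np.float32(-0.342)), (np.float32(0.4895), np.float32(-0.3554)), (np.float32(0.4773), np.float32(-0.4095)), (np.float32(0.4177), np.float32(-0.396))]
mat
area mm2 6900 ctr x 0.6168 y -0.0548 size 198.5 88.9 ang 6.4 corners [(np.float32(0.5837), np.float32(0.0488)), (np.float32(0.6721), np.float32(0.0389)), (np.float32(0.65), np.float32(-0.1583)), (np.float32(0.5616), np.float32(-0.1484))]
area mm2 15226 ctr x 0.4587 y -0.0992 size 136.5 214.0 ang 84.7 corners [(np.float32(0.5168), np.float32(0.0136)), (np.float32(0.5365), np.float32(-0.1995)), (np.float32(0.4006), np.float32(-0.2121)), (np.float32(0.3809), np.float32(0.0011))]
handle
area mm2 1255 ctr x 0.5028 y 0.0344 size 87.7 15.7 ang 17.7 corners [(np.float32(0.5087), np.float32(0.0785)), (np.float32(0.5236), np.float32(0.0738)), (np.float32(0.4969), np.float32(-0.0097)), (np.float32(0.482), np.float32(-0.005))]Traceback (most recent call last):
  File "<stdin>", line 17, in <module>
  File "h.py", line 31, in ticks
    c=int((y1-y)/res); o[:8,c]=(0,255,0)
                       ~^^^^^^
IndexError: index 700 is out of bounds for axis 1 with size 700
```

```bash
sed -i 's/c=int((y1-y)\/res); o\[:8,c\]/c=min(int((y1-y)\/res),o.shape[1]-1); o[:8,c]/' h.py
python3 - <<'E'
from h import *
for n in ('top','side'):
    im=np.load('pics/%s0.npz'%n)['im']
    print(n,'roundels')
    o=warp(n,im,.3,.65,-.5,0,.016); hsv=cv2.cvtColor(o,cv2.COLOR_RGB2HSV)
    red=((hsv[...,0]<8)|(hsv[...,0]>172))&(hsv[...,1]>140)&(hsv[...,2]>80)
    n_,l,st,c=cv2.connectedComponentsWithStats(red.astype(np.uint8))
    for k in range(1,n_):
        if st[k,4]>2000: print('flower centroid',.65-c[k][1]*.0005,-c[k][0]*.0005)
    print('handle'); o=warp(n,im,.3,.65,-.2,.15,.061)
    rects(o.max(2)<50,.65,.15)
    for nm,(a,b,c,e,z) in dict(rack=(.54,.72,-.2,.1,.03),board=(.33,.6,-.46,-.11,.021),mat=(.40,.56,-.15,.1,.0055)).items():
        res=.0005
        o=ticks(warp(n,im,a,b,c,e,z,res),a,b,c,e,res)
        cv2.imwrite('pics/%s_%s.png'%(nm,n),o[:,:,::-1])
for nm in ('rack','board','mat'):
    A=np.vstack([cv2.imread('pics/%s_%s.png'%(nm,n)) for n in ('top','side')])
    s=min(1,800/A.shape[1],0.999*800/A.shape[0]); cv2.imwrite('pics/%s_b.png'%nm,cv2.resize(A,None,fx=s,fy=s,interpolation=cv2.INTER_AREA)); print(A.shape)
E
```

```text
top roundels
flower centroid 0.5284296466386019 -0.27130960581706853
flower centroid 0.4535615923566879 -0.3756829936305733
handle
area mm2 1317 ctr x 0.5030 y 0.0341 size 88.5 16.4 ang 18.4 corners [(np.float32(0.5092), np.float32(0.0788)), (np.float32(0.5248), np.float32(0.0736)), (np.float32(0.4968), np.float32(-0.0105)), (np.float32(0.4812), np.float32(-0.0053))]
side roundels
flower centroid 0.5282115125888911 -0.2735576590428599
flower centroid 0.45268774781919113 -0.37762936161776367
handle
area mm2 1205 ctr x 0.4999 y 0.0397 size 86.0 15.8 ang 19.0 corners [(np.float32(0.5064), np.float32(0.0829)), (np.float32(0.5214), np.float32(0.0778)), (np.float32(0.4934), np.float32(-0.0036)), (np.float32(0.4785), np.float32(0.0016))]
(720, 601, 3)
(1080, 700, 3)
(642, 500, 3)
```

The calibrated top and side views agree to about 2 mm:

| Item | Position (m) | Yaw |
|---|---|---|
| Spatula | (0.467, -0.081) | -108.3° |
| Mat | (0.456, -0.071) | -105.5° |
| Rack | (0.635, -0.058) | -7.8° |
| Roundel 1 | (0.528, -0.2725) | – |
| Roundel 2 | (0.453, -0.377) | – |
| Board | – | -33.5° |

The spatula's blade measures 92x50 mm, which fits its description. I'll write a move planner next.

```bash
cat >> h.py <<'E'
from scipy.spatial.transform import Rotation as R
def Rdown(psi,tilt=0):
    # tool z down, tool x at yaw psi (deg)
    p=np.radians(psi); X=np.array([np.cos(p),np.sin(p),0]); Z=np.array([0,0,-1.]); return R.from_matrix(np.stack([X,np.cross(Z,X),Z],1))
def Rcur(s=None):
    s=s or get_state(); q=s['ee_rot']; return R.from_quat([q[1],q[2],q[3],q[0]])
def plan(pos,Rt,hand,vmax=0.05,wmax=9.5,show=True,nmin=1):
    s=get_state();p=np.array(s['position']);Rc=Rcur(s)
    dp=np.asarray(pos)-p; rv=(Rc.inv()*Rt).as_rotvec(degrees=True)
    n=max(nmin,int(np.ceil(max(np.linalg.norm(dp)/vmax,np.abs(rv).max()/wmax))))
    out=[]
    for k in range(n):
        Rk=Rc*R.from_rotvec(rv*k/n,degrees=True)
        t=Rk.inv().apply(dp/n)
        out.append(' '.join('%.1f'%a for a in rv/n)+' '+' '.join('%.4f'%a for a in t)+' %g'%hand)
    print('clock',s['clock'],'n',n); print('; '.join(out))
def sp(origin,yaw,z,hand,back=0.105,**k):
    """spatula blade origin xy, yaw deg, tcp z"""
    y=np.radians(yaw); g=np.asarray(origin)-back*np.array([np.cos(y),np.sin(y)])
    plan([g[0],g[1],z],Rdown(yaw+180),hand,**k)
def st():
    s=get_state(); Rc=Rcur(s).as_matrix(); print('t %.2f'%s['clock'],'pos',np.round(s['position'],4),'yawS %.2f'%(np.degrees(np.arctan2(Rc[1,0],Rc[0,0]))-180),'zaxis',np.round(Rc[:,2],4),'F',np.round(s['contact_force'],2),'M',np.round(s['moment'],3),'w %.4f'%s['width'],'q',np.round(s['qpos'],2))
E
python3 - <<'E'
from h import *
sp((.467,-.081),-108.3,.13,50)
E
```

```text
clock 0.1 n 12
-0.0 -0.0 -3.9 0.0383 -0.0314 0.0053 50; -0.0 -0.0 -3.9 0.0403 -0.0288 0.0052 50; -0.0 -0.0 -3.9 0.0422 -0.0260 0.0052 50; -0.0 -0.0 -3.9 0.0438 -0.0231 0.0052 50; -0.0 -0.0 -3.9 0.0453 -0.0201 0.0052 50; -0.0 -0.0 -3.9 0.0465 -0.0170 0.0052 50; -0.0 -0.0 -3.9 0.0476 -0.0138 0.0052 50; -0.0 -0.0 -3.9 0.0484 -0.0106 0.0052 50; -0.0 -0.0 -3.9 0.0490 -0.0073 0.0052 50; -0.0 -0.0 -3.9 0.0494 -0.0040 0.0052 50; -0.0 -0.0 -3.9 0.0495 -0.0007 0.0052 50; -0.0 -0.0 -3.9 0.0495 0.0027 0.0052 50
```

The candidates for "spatula" are the black-handled blade at top pixel (395,260), plus the brushes in the left box at (60,300) and in the mug at (540,155). The mat crop above shows the grey blade with its black handle, so I choose that one.

>>> drive_tool(
  motion="0 0 -3.9 0.038 -0.031 0.005 50; 0 0 -3.9 0.040 -0.029 0.005 50; 0 0 -3.9 0.042 -0.026 0.005 50; 0 0 -3.9 0.044 -0.023 0.005 50; 0 0 -3.9 0.045 -0.020 0.005 50; 0 0 -3.9 0.0465 -0.017 0.005 50; 0 0 -3.9 0.0475 -0.014 0.005 50; 0 0 -3.9 0.0485 -0.0105 0.005 50; 0 0 -3.9 0.049 -0.0075 0.005 50; 0 0 -3.9 0.0495 -0.004 0.005 50; 0 0 -3.9 0.0495 -0.0005 0.005 50; 0 0 -3.9 0.0495 0.003 0.005 50",
  newtons=60,
)

```text
clock: 1.6
position: [0.4969, 0.0356, 0.1279]
ee_rot: [-0.002, 0.802, 0.597, 0.0]
contact_force: [-0.3, -0.3, 0.2]
width: 0.0429
```

```bash
python3 - <<'E'
from h import *
st(); im,d=snap('top','t1'); im2,d=snap('side','s1'); st()
sp((.467,-.081),-108.3,.09,50)
o=warp('top',im,.38,.6,-.15,.15,.061);cv2.imwrite('pics/c1.png',ticks(o,.38,.6,-.15,.15)[:,:,::-1])
cv2.imwrite('pics/c1s.png',cv2.resize(im2[120:300,200:460],None,fx=3,fy=3)[:,:,::-1])
E
```

```text
t 1.60 pos [0.4969 0.0356 0.1279] yawS -106.72 zaxis [-0.0019  0.0033 -1.    ] F [-0.33 -0.27  0.17] M [-0.053 -0.057  0.056] w 0.0429 q [-0.07  0.21  1.77  0.    1.17  0.22]
t 1.70 pos [0.4977 0.0382 0.1274] yawS -106.55 zaxis [-0.0019  0.0058 -1.    ] F [-1.16 -0.66 -0.25] M [-0.017  0.006 -0.011] w 0.0426 q [-0.07  0.21  1.77  0.01  1.17  0.22]
clock 1.7 n 1
-0.2 -0.3 1.7 -0.0182 0.0079 0.0373 50
```

The top view shows the arm over the handle at pixel (352,235). The board is now fully visible and nothing has been disturbed. Now I'll align and descend.

>>> drive_tool(
  motion="0 0 0.8 -0.009 0.004 0.018 50; 0 0 0.8 -0.009 0.004 0.019 50; 0 0 0 0 0 0 50; 0 0 0 0 0 0 50",
)

```text
clock: 2.2
position: [0.4989, 0.0179, 0.0893]
ee_rot: [-0.003, 0.81, 0.587, -0.0]
contact_force: [-0.3, -0.5, -0.0]
width: 0.0425
```

```bash
python3 - <<'E'
from h import *
st(); sp((.467,-.081),-108.3,.034,50,vmax=.02)
# refined board corners from t1
im=np.load('pics/t1.npz')['im']
o=warp('top',im,.33,.65,-.52,-.14,.006);cv2.imwrite('pics/bd1.png',ticks(o,.33,.65,-.52,-.14)[:,:,::-1])
E
```

```text
t 2.20 pos [0.4989 0.0179 0.0893] yawS -108.12 zaxis [-0.0039  0.0047 -1.    ] F [-0.26 -0.55 -0.01] M [ 0.04  -0.053 -0.011] w 0.0425 q [-0.11  0.25  1.82  0.    1.07  0.21]
clock 2.2 n 3
-0.1 -0.1 0.1 0.0003 0.0004 0.0184 50; -0.1 -0.1 0.1 0.0003 0.0003 0.0184 50; -0.1 -0.1 0.1 0.0003 0.0003 0.0184 50
```

>>> drive_tool(
  motion="0 0 0 0.0003 0.0003 0.018 50; 0 0 0 0.0003 0.0003 0.018 50; -0.2 -0.2 0.1 0 0 0.018 50; 0 0 0 0 0 0 50",
)

```text
clock: 2.7
position: [0.5019, 0.0179, 0.038]
ee_rot: [0.002, 0.81, 0.586, 0.002]
contact_force: [0.2, 0.4, -0.1]
width: 0.0424
```

```bash
python3 - <<'E'
from h import *
st(); sp((.467,-.081),-108.3,.034,50,vmax=.02)
E
```

```text
t 2.70 pos [0.5019 0.0179 0.038 ] yawS -108.27 zaxis [ 5.3e-03 -5.0e-04 -1.0e+00] F [ 0.22  0.42 -0.09] M [ 0.034  0.034 -0.028] w 0.0424 q [-0.1   0.31  1.89  0.    0.94  0.22]
clock 2.7 n 1
0.3 -0.1 0.0 0.0001 -0.0021 0.0040 50
```

>>> drive_tool(
  motion="0.3 0 0 0 -0.002 0.004 50; 0 0 0 0 0 0 50; 0 0 0 0 0 0 0; 0 0 0 0 0 0 0; 0 0 0 0 0 0 0; 0 0 0 0 0 0 0; 0 0 0 0 0 0 0",
  newtons=60,
)

```text
clock: 3.58
position: [0.5024, 0.0183, 0.0369]
ee_rot: [0.001, 0.81, 0.586, 0.003]
contact_force: [-0.2, -0.1, 0.1]
width: -0.0002
```

```bash
python3 - <<'E'
from h import *
st()
E
```

```text
t 3.58 pos [0.5024 0.0183 0.0369] yawS -108.28 zaxis [ 5.9e-03  8.0e-04 -1.0e+00] F [-0.21 -0.1   0.1 ] M [ 0.007 -0.018  0.066] w -0.0002 q [-0.1   0.31  1.89  0.    0.93  0.21]
```

The fingers shut completely without catching anything, so I'll look.

```bash
python3 - <<'E'
from h import *
im2,d=snap('side','s2'); im,_=snap('top','t2'); st()
print([np.round(proj(n,[.5024,.0183,.037]),0) for n in('top','side')])
a=cv2.resize(im2[120:260,260:420],None,fx=4,fy=4);b=cv2.resize(im[180:300,300:460],None,fx=4,fy=4)
cv2.imwrite('pics/c2.png',a[:,:,::-1]);cv2.imwrite('pics/c2t.png',b[:,:,::-1])
E
```

```text
t 3.67 pos [0.5024 0.0183 0.0369] yawS -108.27 zaxis [ 5.9e-03  8.0e-04 -1.0e+00] F [-0.56 -0.19  0.2 ] M [ 0.02   0.023 -0.015] w -0.0001 q [-0.1   0.31  1.89  0.    0.93  0.21]
[array([361., 241.]), array([315., 218.])]
```

```bash
python3 - <<'E'
from h import *
print(np.round(proj('side',[.4977,.0382,.1274]),1))
z=np.load('pics/s2.npz'); W=cloud('side',z['d'])
for v in range(196,226,2):
  print(v,[ (u,)+tuple(np.round(W[v,u]*1000).astype(int)) if np.isfinite(W[v,u,0]) else None for u in (310,315,318,321,324)])
cv2.imwrite('pics/c3.png',cv2.resize(np.load('pics/s2.npz')['im'][180:240,285:345],None,fx=10,fy=10,interpolation=cv2.INTER_CUBIC)[:,:,::-1])
E
```

```text
[313.2 202.2]
196 [(310, np.int64(516), np.int64(23), np.int64(130)), (315, np.int64(492), np.int64(39), np.int64(156)), (318, np.int64(485), np.int64(34), np.int64(156)), (321, np.int64(483), np.int64(19), np.int64(143)), (324, np.int64(532), np.int64(-105), np.int64(6))]
198 [(310, np.int64(513), np.int64(29), np.int64(129)), (315, np.int64(490), np.int64(43), np.int64(153)), (318, np.int64(489), np.int64(26), np.int64(138)), (321, np.int64(485), np.int64(15), np.int64(130)), (324, np.int64(464), np.int64(39), np.int64(163))]
200 [(310, np.int64(513), np.int64(29), np.int64(120)), (315, np.int64(496), np.int64(31), np.int64(131)), (318, np.int64(490), np.int64(23), np.int64(126)), (321, np.int64(479), np.int64(26), np.int64(134)), (324, np.int64(463), np.int64(41), np.int64(156))]
202 [(310, np.int64(560), np.int64(-63), np.int64(4)), (315, np.int64(495), np.int64(32), np.int64(124)), (318, np.int64(487), np.int64(29), np.int64(125)), (321, np.int64(471), np.int64(42), np.int64(145)), (324, np.int64(463), np.int64(40), np.int64(147))]
204 [(310, np.int64(558), np.int64(-59), np.int
[... 2054 characters left out ...]
, (315, np.int64(493), np.int64(34), np.int64(49)), (318, np.int64(504), np.int64(-9), np.int64(1)), (321, np.int64(495), np.int64(-11), np.int64(4)), (324, np.int64(489), np.int64(-19), np.int64(-1))]
222 [(310, np.int64(498), np.int64(56), np.int64(60)), (315, np.int64(509), np.int64(2), np.int64(1)), (318, np.int64(501), np.int64(-3), np.int64(0)), (321, np.int64(489), np.int64(0), np.int64(9)), (324, np.int64(483), np.int64(-8), np.int64(5))]
224 [(310, np.int64(521), np.int64(11), np.int64(-6)), (315, np.int64(504), np.int64(11), np.int64(3)), (318, np.int64(495), np.int64(9), np.int64(6)), (321, np.int64(488), np.int64(2), np.int64(2)), (324, np.int64(482), np.int64(-6), np.int64(-2))]
```

```bash
python3 - <<'E'
from h import *
for f,n in (('s1','side'),('s2','side'),('side0','side'),('t1','top')):
    z=np.load('pics/%s.npz'%f); W=cloud(n,z['d']); hsv=z['im'].max(2)
    c={'s1':(.4977,.0382),'s2':(.5024,.0183),'t1':(.4977,.0382),'side0':(.246,-.519)}[f]
    m=(np.hypot(W[...,0]-c[0],W[...,1]-c[1])<.07)&(W[...,2]>.07 if f!='s2' else W[...,2]>.062)
    zz=W[m][:,2]; print(f,m.sum(),np.round(np.sort(zz)[:30:2],3))
    k=np.where(m&(W[...,2]<np.sort(zz)[min(40,len(zz)-1)]))
    print([(u,v,*np.round(W[v,u]*1000).astype(int).tolist()) for v,u in list(zip(*k))[::4]])
E
```

```text
s1 4425 [0.07  0.169 0.17  0.172 0.172 0.173 0.174 0.174 0.176 0.176 0.177 0.177
 0.178 0.178 0.179]
[(np.int64(310), np.int64(184), 516, 24, 179), (np.int64(303), np.int64(186), 530, 39, 178), (np.int64(309), np.int64(186), 515, 31, 178), (np.int64(308), np.int64(187), 519, 31, 172), (np.int64(307), np.int64(188), 519, 35, 172), (np.int64(306), np.int64(189), 521, 39, 171), (np.int64(316), np.int64(196), 480, 57, 178), (np.int64(316), np.int64(197), 482, 53, 170), (np.int64(320), np.int64(197), 468, 55, 179), (np.int64(319), np.int64(198), 473, 52, 169)]
s2 3634 [0.062 0.062 0.062 0.063 0.063 0.063 0.063 0.063 0.063 0.064 0.064 0.064
 0.064 0.064 0.064]
[(np.int64(322), np.int64(209), 489, -4, 63), (np.int64(318), np.int64(212), 495, 12, 63), (np.int64(321), np.int64(213), 484, 12, 64), (np.int64(319), np.int64(214), 488, 17, 62), (np.int64(308), np.int64(217), 511, 45, 64), (np.int64(309), np.int64(219), 505, 50, 64), (np.int64(307), np.int64(220), 508, 57, 64), (np.int64(302), np.int64(221), 519, 67, 65), (np.int64(309), np.int64(222), 499, 60, 63), (np.int64(305), np.int64(223), 
[... 448 characters left out ...]
np.int64(469), np.int64(98), 226, -463, 257), (np.int64(473), np.int64(98), 215, -467, 258), (np.int64(470), np.int64(99), 223, -467, 252)]
t1 5897 [0.17  0.176 0.203 0.211 0.213 0.215 0.216 0.217 0.217 0.219 0.219 0.22
 0.22  0.221 0.221]
[(np.int64(347), np.int64(234), 473, 56, 213), (np.int64(348), np.int64(235), 469, 54, 221), (np.int64(349), np.int64(236), 468, 51, 219), (np.int64(355), np.int64(237), 468, 39, 216), (np.int64(348), np.int64(238), 474, 52, 176), (np.int64(358), np.int64(238), 464, 33, 226), (np.int64(356), np.int64(239), 464, 37, 217), (np.int64(354), np.int64(240), 461, 41, 220), (np.int64(358), np.int64(240), 462, 33, 219), (np.int64(357), np.int64(241), 461, 34, 211)]
```

Every view puts the real fingertips about 30 mm above the reported TCP. With a reported z of 0.127, the depth image shows finger ends near 0.17. The fingers shut just above the handle, so I'll reopen, step down while watching the force, and measure the offset.

>>> drive_tool(
  motion="0 0 0 0 0 0 60; 0 0 0 0 0 0 60; 0 0 0 0 0 0 60; 0 0 0 0 0 0 60; 0 0 0 0.0003 -0.002 0.005 60; 0 0 0 0 0 0.005 60; 0 0 0 0 0 0.005 60; 0 0 0 0 0 0 60",
)

```text
clock: 4.68
position: [0.5, 0.0193, 0.0204]
ee_rot: [0.001, 0.81, 0.586, 0.002]
contact_force: [-0.9, -0.5, -0.5]
width: 0.0509
```

```bash
python3 - <<'E'
from h import *
st(); im,d=snap('side','s3')
cv2.imwrite('pics/c3.png',cv2.resize(im[170:240,285:345],None,fx=10,fy=10,interpolation=cv2.INTER_CUBIC)[:600,:,::-1])
E
```

```text
t 4.67 pos [0.5    0.0193 0.0204] yawS -108.28 zaxis [ 0.0047  0.001  -1.    ] F [-0.94 -0.47 -0.47] M [-0.006 -0.014  0.015] w 0.0509 q [-0.1   0.33  1.92  0.    0.89  0.22]
```

```bash
python3 - <<'E'
from h import *
for z in (.01,.02,.03,.04,.05,.06): print(z,np.round(proj('side',[.4715,.0285,z]),1),np.round(proj('side',[.5285,.0105,z]),1))
E
```

```text
0.01 [322.  230.1] [308.  219.5]
0.02 [322.1 227.9] [308.  217.3]
0.03 [322.1 225.7] [308.1 215.1]
0.04 [322.2 223.5] [308.1 212.9]
0.05 [322.3 221.3] [308.1 210.6]
0.06 [322.4 219. ] [308.1 208.3]
```

The fingertips now straddle the handle at z≈0.058 while open, against a reported TCP of 0.020. The offset is about +30 mm once shut. I'll go 15 mm deeper and then close.

>>> drive_tool(
  motion="0 0 0 0 0 0.005 60; 0 0 0 0 0 0.005 60; 0 0 0 0 0 0.005 60; 0 0 0 0 0 0 60; 0 0 0 0 0 0 0; 0 0 0 0 0 0 0; 0 0 0 0 0 0 0; 0 0 0 0 0 0 0; 0 0 0 0 0 0 0; 0 0 0 0 0 0 0",
  newtons=100,
)

```text
clock: 5.98
position: [0.5005, 0.0192, 0.005]
ee_rot: [0.001, 0.81, 0.586, 0.002]
contact_force: [-0.5, -0.9, 0.1]
width: 0.0155
```

```bash
python3 - <<'E'
from h import *
st(); im,d=snap('side','s4')
cv2.imwrite('pics/c4.png',cv2.resize(im[170:240,285:365],None,fx=10,fy=10,interpolation=cv2.INTER_CUBIC)[:600,:,::-1])
E
```

```text
t 5.97 pos [0.5005 0.0192 0.005 ] yawS -108.28 zaxis [ 5.6e-03  7.0e-04 -1.0e+00] F [-0.5  -0.89  0.09] M [-0.055  0.087 -0.   ] w 0.0155 q [-0.1   0.35  1.94  0.    0.85  0.22]
```

The grip holds with a width of 15.5 mm. The blade is still flat on the mat, at crop pixel (590,420). Next I'll lift, then look at the droop.

>>> drive_tool(
  motion="0 0 0 0 0 -0.005 0; 0 0 0 0 0 -0.015 0; 0 0 0 0 0 -0.02 0; 0 0 0 0 0 -0.02 0; 0 0 0 0 0 0 0; 0 0 0 0 0 0 0",
  newtons=120,
)

```text
clock: 6.78
position: [0.4994, 0.0197, 0.066]
ee_rot: [0.0, 0.811, 0.586, 0.002]
contact_force: [0.4, 0.5, -2.2]
width: 0.015
```

```bash
cat >> h.py <<'E'
BC=np.array([.499,-.336]);BY=-33.5
def bw(s,t):
    c,q=np.cos(np.radians(BY)),np.sin(np.radians(BY)); return BC+np.array([c*s-q*t,q*s+c*t])
def bl(p):
    c,q=np.cos(np.radians(BY)),np.sin(np.radians(BY)); d=np.asarray(p)-BC; return np.array([c*d[0]+q*d[1],-q*d[0]+c*d[1]])
E
python3 - <<'E'
from h import *
st(); im,d=snap('side','s5')
cv2.imwrite('pics/c5.png',cv2.resize(im[140:240,265:385],None,fx=6,fy=6,interpolation=cv2.INTER_CUBIC)[:600,:,::-1])
W=cloud('side',d)
# blade points
hsv=cv2.cvtColor(im,cv2.COLOR_RGB2HSV)
m=(hsv[...,1]<40)&(W[...,2]>.035)&(W[...,2]<.09)&(W[...,0]>.41)&(W[...,0]<.5)&(W[...,1]<-.03)&(W[...,1]>-.15)
P=W[m]; print(len(P)); A=np.c_[P[:,:2],np.ones(len(P))]; k=np.linalg.lstsq(A,P[:,2],rcond=None)[0]; print(k, 'z at blade ctr',k@[.467,-.081,1])
r1=bl((.5283,-.2725)); r2=bl((.4531,-.3767)); print(r1,r2)
o=bw(-.122,r1[1]); print(o); sp(o,BY,.05,0,vmax=.045)
E
```

```text
t 6.78 pos [0.4994 0.0197 0.066 ] yawS -108.31 zaxis [ 0.004  0.002 -1.   ] F [ 0.45  0.53 -2.21] M [ 0.078  0.009 -0.008] w 0.0150 q [-0.1   0.27  1.86  0.    1.01  0.22]
328
[-0.00706482  0.0161846   0.07157766] z at blade ctr 0.06696743039310331
[-0.01061514  0.0691235 ] [-0.01581152 -0.05927306]
[ 0.43541775 -0.21102258]
clock 6.825 n 8
0.0 -0.0 -9.4 -0.0265 -0.0112 0.0019 0; 0.0 -0.0 -9.4 -0.0243 -0.0154 0.0019 0; 0.0 -0.0 -9.4 -0.0215 -0.0191 0.0019 0; 0.0 -0.0 -9.4 -0.0181 -0.0223 0.0019 0; 0.0 -0.0 -9.4 -0.0142 -0.0250 0.0019 0; 0.0 -0.0 -9.4 -0.0100 -0.0270 0.0019 0; 0.0 -0.0 -9.4 -0.0054 -0.0282 0.0020 0; 0.0 -0.0 -9.4 -0.0008 -0.0287 0.0020 0
```

The blade came up level: the fitted plane is within 1° and its top is at z=0.067. I'll move to the start position behind roundel 1.

>>> drive_tool(
  motion="0 0 -9.4 -0.0265 -0.011 0.002 0; 0 0 -9.4 -0.0245 -0.0155 0.002 0; 0 0 -9.4 -0.0215 -0.019 0.002 0; 0 0 -9.4 -0.018 -0.022 0.002 0; 0 0 -9.4 -0.014 -0.025 0.002 0; 0 0 -9.4 -0.010 -0.027 0.002 0; 0 0 -9.4 -0.0055 -0.028 0.002 0; 0 0 -9.4 -0.001 -0.0285 0.002 0; 0 0 0 0 0 0 0; 0 0 0 0 0 0 0",
)

```text
clock: 8.07
position: [0.3433, -0.1581, 0.0415]
ee_rot: [-0.006, 0.265, 0.964, 0.003]
contact_force: [-0.7, 0.2, -0.4]
width: 0.0153
```

```bash
python3 - <<'E'
from h import *
st(); sp(bw(-.122,.069),BY,.02,0,vmax=.02)
im,_=snap('top','t6'); o=warp('top',im,.33,.65,-.52,-.14,.016);cv2.imwrite('pics/bd6.png',ticks(o,.33,.65,-.52,-.14)[:,:,::-1])
im,d=snap('side','s6')
cv2.imwrite('pics/c6.png',cv2.resize(im[120:240,300:440],None,fx=5,fy=5,interpolation=cv2.INTER_CUBIC)[:600,:,::-1])
for n,f in(('top','t6'),('side','s6')):
    im=np.load('pics/%s.npz'%f)['im']
    o=warp(n,im,.3,.65,-.2,.15,.003);hsv=cv2.cvtColor(o,cv2.COLOR_RGB2HSV)
    m=(hsv[...,0]>5)&(hsv[...,0]<20)&(hsv[...,1]>90); m[:,620:]=0;m[:220]=0
    rects(m,.65,.15,amin=3000)
E
```

```text
t 8.07 pos [ 0.3433 -0.1581  0.0415] yawS -30.72 zaxis [-0.0097  0.0087 -0.9999] F [-0.72  0.18 -0.39] M [ 0.087  0.101 -0.02 ] w 0.0153 q [-0.62  0.15  2.12  0.    0.89 -1.65]
clock 8.075 n 2
0.1 -0.4 1.4 -0.0008 0.0032 0.0107 0; 0.1 -0.4 1.4 -0.0007 0.0033 0.0107 0
area mm2 13296 ctr x 0.4562 y -0.0727 size 138.6 97.5 ang 15.7 corners [(np.float32(0.4279), np.float32(0.0072)), (np.float32(0.5219), np.float32(-0.0191)), (np.float32(0.4844), np.float32(-0.1526)), (np.float32(0.3905), np.float32(-0.1263))]
area mm2 12714 ctr x 0.4555 y -0.0723 size 135.6 95.8 ang 15.8 corners [(np.float32(0.4278), np.float32(0.006)), (np.float32(0.5201), np.float32(-0.0201)), (np.float32(0.4831), np.float32(-0.1506)), (np.float32(0.3909), np.float32(-0.1245))]
```

The mat centre measures (0.456, -0.0725) in both cameras. The blade sits behind roundel 1, with its front edge at crop pixel (300,255). I'll align it and lower.

>>> drive_tool(
  motion="0.1 -0.4 1.4 -0.0008 0.003 0.008 0; 0.1 -0.4 1.4 -0.0008 0.003 0.008 0; 0 0 0 0 0 0 0; 0 0 0 0 0 0 0",
)

```text
clock: 8.68
position: [0.3493, -0.1513, 0.0244]
ee_rot: [0.001, 0.288, 0.958, -0.001]
contact_force: [0.6, -1.3, -2.2]
width: 0.0149
```

```bash
python3 - <<'E'
from h import *
st(); sp(bw(-.122,.069),BY,.012,0,vmax=.02)
E
```

```text
t 8.68 pos [ 0.3493 -0.1513  0.0244] yawS -33.47 zaxis [ 0.0011 -0.002  -1.    ] F [ 0.62 -1.28 -2.17] M [0.005 0.073 0.018] w 0.0149 q [-0.59  0.17  2.15 -0.    0.82 -1.58]
clock 8.675 n 1
-0.1 0.1 0.0 0.0003 -0.0024 0.0124 0
```

>>> drive_tool(
  motion="0 0 0 0.0003 -0.0024 0.008 0; 0 0 0 0 0 0.004 0; 0 0 0 0 0 0 0; 0 0 0 0 0 0 0",
)

```text
clock: 9.18
position: [0.3479, -0.1536, 0.0117]
ee_rot: [0.001, 0.288, 0.958, -0.001]
contact_force: [0.6, -0.2, -1.9]
width: 0.0152
```

```bash
python3 - <<'E'
from h import *
st(); sp(bw(-.122,.069),BY,.008,0,vmax=.02)
im,_=snap('side','s7')
cv2.imwrite('pics/c7.png',cv2.resize(im[150:220,330:420],None,fx=8,fy=8,interpolation=cv2.INTER_CUBIC)[:600,:,::-1])
E
```

```text
t 9.18 pos [ 0.3479 -0.1536  0.0117] yawS -33.49 zaxis [ 0.0016 -0.0023 -1.    ] F [ 0.61 -0.23 -1.9 ] M [0.121 0.052 0.039] w 0.0152 q [-0.6   0.19  2.17 -0.    0.78 -1.58]
clock 9.175 n 1
-0.1 0.1 0.0 0.0004 0.0003 0.0037 0
```

```bash
cat >> h.py <<'E'
def bp(name,u,v,z):
    m=camera_model(name);K=np.array(m['camera_matrix']);T=np.array(m['cam_to_world'])
    r=T[:3,:3]@np.array([(u-K[0,2])/K[0,0],-(v-K[1,2])/K[1,1],-1]); o=T[:3,3]; return (o+r*(z-o[2])/r[2])[:2]
def flowers(name,im,z=.016,reg=(.3,.75,-.5,.1)):
    a,b,c,e=reg
    o=warp(name,im,a,b,c,e,z); hsv=cv2.cvtColor(o,cv2.COLOR_RGB2HSV)
    # red+yellow
    red=((hsv[...,0]<35)|(hsv[...,0]>172))&(hsv[...,1]>150)&(hsv[...,2]>70)&((hsv[...,0]<8)|(hsv[...,0]>172)|(hsv[...,1]>190))
    red=cv2.morphologyEx(red.astype(np.uint8),cv2.MORPH_OPEN,np.ones((9,9)))
    n_,l,s_,cc=cv2.connectedComponentsWithStats(red)
    r=[]
    for k in range(1,n_):
        if s_[k,4]*.25>800:
            cn,_=cv2.findContours((l==k).astype(np.uint8),cv2.RETR_EXTERNAL,cv2.CHAIN_APPROX_NONE)
            (x,y),rad=cv2.minEnclosingCircle(cn[0]); M=cv2.moments(cv2.convexHull(cn[0]))
            p=(b-M['m01']/M['m00']*.0005,e-M['m10']/M['m00']*.0005); r.append(p)
            print(name,'flower hull ctr %.4f %.4f area %d rad %.1f'%(p[0],p[1],s_[k,4]*.25,rad/2),'board s,t',np.round(bl(p),4))
    return r
E
python3 - <<'E'
from h import *
a=bp('side',353.75,178.1,.0125);b=bp('side',366.5,173.4,.0125); print(a,b,'mid board',bl((a+b)/2),'edge dir',bl(b)-bl(a))
flowers('side',np.load('pics/s7.npz')['im']); flowers('top',np.load('pics/t6.npz')['im'])
E
```

```text
[ 0.48090875 -0.21722251] [ 0.45338623 -0.25697991] mid board [-0.08114726  0.06488972] edge dir [-0.00100706 -0.04834383]
side flower hull ctr 0.5282 -0.2736 area 1948 rad 28.4 board s,t [-0.01    0.0681]
top flower hull ctr 0.5288 -0.2717 area 2177 rad 30.3 board s,t [-0.0107  0.07  ]
top flower hull ctr 0.4540 -0.3758 area 2225 rad 30.4 board s,t [-0.0156 -0.058 ]
```

>>> drive_tool(
  motion="0 0 0 0 0.002 0.0015 0; 0 0 0 0 0.0005 0.0015 0; 0 0 0 0 0 0 0; 0 0 0 0 0 0 0",
)

```text
clock: 9.72
position: [0.3497, -0.1515, 0.0088]
ee_rot: [0.002, 0.288, 0.958, -0.001]
contact_force: [1.2, 0.5, -0.8]
width: 0.0153
```

```bash
python3 - <<'E'
from h import *
st(); 
E
```

```text
t 9.72 pos [ 0.3497 -0.1515  0.0088] yawS -33.49 zaxis [ 0.0023 -0.0028 -1.    ] F [ 1.21  0.46 -0.76] M [ 0.054  0.054 -0.01 ] w 0.0153 q [-0.59  0.19  2.17 -0.    0.77 -1.58]
```

>>> drive_tool(
  motion="0 0.3 0 0 0 0.0005 0; 0 0 0 0 0 0 0; 0 0 0 0 0 0 0",
)

```text
clock: 10.1
position: [0.3498, -0.1516, 0.0083]
ee_rot: [-0.001, 0.288, 0.958, -0.0]
contact_force: [-0.3, 0.8, -1.3]
width: 0.0152
```

```bash
python3 - <<'E'
from h import *
st(); 
E
```

```text
t 10.10 pos [ 0.3498 -0.1516  0.0083] yawS -33.49 zaxis [-2.2e-03  2.0e-04 -1.0e+00] F [-0.27  0.79 -1.29] M [ 0.132  0.051 -0.011] w 0.0152 q [-0.59  0.2   2.17 -0.    0.78 -1.58]
```

>>> drive_tool(
  motion="0 0.2 0 0 0 0.0006 0; 0 0 0 0 0 0 0; 0 0 0 -0.006 0 0 0; 0 0 0 -0.006 0 0 0; 0 0 0 -0.006 0 0 0; 0 0 0 0 0 0 0; 0 0 0 0 0 0 0",
)

```text
clock: 10.98
position: [0.3651, -0.1617, 0.0079]
ee_rot: [-0.004, 0.288, 0.958, 0.001]
contact_force: [-3.1, 2.1, 3.0]
width: 0.0154
```

```bash
python3 - <<'E'
from h import *
st(); print(bl(get_state()['position'][:2])+[.105,0])
im,_=snap('side','s8'); st()
cv2.imwrite('pics/c8.png',cv2.resize(im[150:220,330:420],None,fx=8,fy=8,interpolation=cv2.INTER_CUBIC)[:600,:,::-1])
flowers('side',im)
E
```

```text
t 10.97 pos [ 0.3651 -0.1617  0.0079] yawS -33.48 zaxis [-0.0068  0.0032 -1.    ] F [-3.08  2.15  3.03] M [0.219 0.225 0.05 ] w 0.0154 q [-0.59  0.23  2.13 -0.    0.79 -1.58]
[-0.10290633  0.07145059]
t 11.03 pos [ 0.3651 -0.1617  0.0079] yawS -33.48 zaxis [-0.0067  0.0032 -1.    ] F [-1.88  0.84  2.66] M [0.166 0.08  0.069] w 0.0151 q [-0.59  0.23  2.13 -0.    0.79 -1.58]
side flower hull ctr 0.5287 -0.2740 area 1961 rad 28.1 board s,t [-0.0094  0.0681]
```

```bash
python3 - <<'E'
from h import *
a=bp('side',350,175.9,.0085);b=bp('side',362.25,171,.0085); print(a,b,'mid board',bl((a+b)/2),'edge dir',bl(b)-bl(a))
E
```

```text
[ 0.49759247 -0.22461468] [ 0.47186203 -0.26474246] mid board [-0.06230552  0.06827399] edge dir [ 0.00069175 -0.04766357]
```

>>> drive_tool(
  motion="0 0 0 -0.008 0 0 0; 0 0 0 -0.008 0 0 0; 0 0 0 -0.008 0 0 0; 0 0 0 0 0 0 0; 0 0 0 0 0 0 0",
)

```text
clock: 11.65
position: [0.3804, -0.1714, 0.0083]
ee_rot: [-0.009, 0.288, 0.958, 0.002]
contact_force: [-3.4, 2.0, 5.0]
width: 0.0152
```

```bash
python3 - <<'E'
from h import *
st(); print(bl(get_state()['position'][:2])+[.105,0])
im,_=snap('side','s9'); st()
cv2.imwrite('pics/c9.png',cv2.resize(im[140:220,320:420],None,fx=7,fy=7,interpolation=cv2.INTER_CUBIC)[:600,:,::-1])
flowers('side',im)
E
```

```text
t 11.65 pos [ 0.3804 -0.1714  0.0083] yawS -33.45 zaxis [-0.016   0.0096 -0.9998] F [-3.44  2.04  4.98] M [0.113 0.105 0.054] w 0.0152 q [-0.59  0.25  2.08 -0.    0.82 -1.58]
[-0.08476915  0.07178815]
t 11.70 pos [ 0.3804 -0.1714  0.0083] yawS -33.45 zaxis [-0.016   0.0096 -0.9998] F [-2.88  1.45  3.49] M [ 0.019 -0.036  0.046] w 0.0151 q [-0.59  0.25  2.08 -0.    0.82 -1.58]
side flower hull ctr 0.5442 -0.2843 area 1937 rad 27.9 board s,t [0.0091 0.0681]
```

Roundel 1 is sliding straight, with t still 0.068 and s now 0.009. I'll keep pushing toward the ledge.

>>> drive_tool(
  motion="0 -0.4 0 -0.008 0 0 0; 0 -0.2 0 -0.008 0 0 0; 0 0 0 -0.008 0 0 0; 0 0 0 -0.006 0 0 0; 0 0 0 0 0 0 0; 0 0 0 0 0 0 0",
)

```text
clock: 12.45
position: [0.39, -0.1773, 0.0093]
ee_rot: [-0.02, 0.287, 0.958, 0.006]
contact_force: [-4.5, 3.5, 8.9]
width: 0.0153
```

```bash
python3 - <<'E'
from h import *
st(); print(bl(get_state()['position'][:2])+[.105,0])
im,_=snap('side','s10'); st()
cv2.imwrite('pics/c10.png',cv2.resize(im[140:220,320:420],None,fx=7,fy=7,interpolation=cv2.INTER_CUBIC)[:600,:,::-1])
flowers('side',im)
E
```

```text
t 12.45 pos [ 0.39   -0.1773  0.0093] yawS -33.40 zaxis [-0.0355  0.0224 -0.9991] F [-4.51  3.47  8.86] M [-0.016 -0.169 -0.007] w 0.0153 q [-0.59  0.28  2.04 -0.    0.86 -1.58]
[-0.0734936   0.07214704]
t 12.50 pos [ 0.39   -0.1773  0.0094] yawS -33.40 zaxis [-0.0355  0.0224 -0.9991] F [-4.83  2.68  8.29] M [-0.061 -0.157  0.   ] w 0.0154 q [-0.59  0.28  2.04 -0.    0.86 -1.58]
side flower hull ctr 0.5543 -0.2906 area 1955 rad 28.1 board s,t [0.0211 0.0684]
```

The drag is tilting the tool tip-down, now 2.4°, and it digs in harder each time. I'll unload it: pitch back to level, then push with less downward force.

>>> drive_tool(
  motion="0 -1.2 0 0 0 -0.0005 0; 0 -1.2 0 0 0 0 0; 0 0 0 0 0 0 0; 0 0 0 0 0 0 0",
)

```text
clock: 13.0
position: [0.3909, -0.178, 0.0092]
ee_rot: [0.001, 0.288, 0.958, -0.001]
contact_force: [0.2, 0.3, -1.8]
width: 0.0151
```

```bash
python3 - <<'E'
from h import *
st(); print(bl(get_state()['position'][:2])+[.105,0])
E
```

```text
t 13.00 pos [ 0.3909 -0.178   0.0092] yawS -33.42 zaxis [ 0.0022 -0.0024 -1.    ] F [ 0.25  0.27 -1.81] M [ 0.106  0.154 -0.03 ] w 0.0151 q [-0.59  0.26  2.08 -0.    0.81 -1.58]
[-0.07237404  0.07210668]
```

>>> drive_tool(
  motion="0 0.1 0 -0.007 0 0.0003 0; 0 0 0 -0.007 0 0 0; 0 0 0 -0.007 0 0 0; 0 0 0 0 0 0 0; 0 0 0 0 0 0 0",
)

```text
clock: 13.62
position: [0.4105, -0.191, 0.0084]
ee_rot: [0.0, 0.288, 0.958, -0.001]
contact_force: [-0.0, 0.1, -1.9]
width: 0.0151
```

```bash
python3 - <<'E'
from h import *
st(); print(bl(get_state()['position'][:2])+[.105,0])
im,_=snap('side','s11'); st()
flowers('side',im)
E
```

```text
t 13.62 pos [ 0.4105 -0.191   0.0084] yawS -33.43 zaxis [ 5.0e-04 -1.3e-03 -1.0e+00] F [-0.01  0.07 -1.92] M [0.115 0.108 0.021] w 0.0151 q [-0.59  0.29  2.03 -0.    0.83 -1.58]
[-0.04884887  0.07207313]
t 13.68 pos [ 0.4105 -0.191   0.0084] yawS -33.42 zaxis [ 6.0e-04 -1.4e-03 -1.0e+00] F [-0.79  0.4  -2.1 ] M [0.069 0.126 0.019] w 0.0152 q [-0.59  0.29  2.03 -0.    0.83 -1.58]
side flower hull ctr 0.5735 -0.3038 area 1950 rad 27.8 board s,t [0.0443 0.0679]
```

Roundel 1 has reached the ledge, and the blade is laterally centred within 1 mm. Now I'll slide under it.

>>> drive_tool(
  motion="0 0 0 -0.005 0 0 0; 0 0 0 -0.005 0 0 0; 0 0 0 -0.005 0 0 0; 0 0 0 -0.005 0 0 0; 0 0 0 0 0 0 0; 0 0 0 0 0 0 0",
)

```text
clock: 14.42
position: [0.428, -0.2025, 0.0084]
ee_rot: [0.0, 0.288, 0.958, -0.0]
contact_force: [-0.5, -0.1, -1.8]
width: 0.0153
```

```bash
python3 - <<'E'
from h import *
st(); print(bl(get_state()['position'][:2])+[.105,0])
im,_=snap('side','s12'); st()
cv2.imwrite('pics/c12.png',cv2.resize(im[120:200,310:410],None,fx=7,fy=7,interpolation=cv2.INTER_CUBIC)[:600,:,::-1])
flowers('side',im)
E
```

```text
t 14.43 pos [ 0.428  -0.2025  0.0084] yawS -33.43 zaxis [ 1.e-04 -1.e-03 -1.e+00] F [-0.48 -0.09 -1.78] M [0.164 0.127 0.006] w 0.0153 q [-0.59  0.31  1.99 -0.    0.84 -1.58]
[-0.02785807  0.07211073]
t 14.47 pos [ 0.428  -0.2026  0.0084] yawS -33.43 zaxis [ 2.0e-04 -1.1e-03 -1.0e+00] F [ 0.48  0.22 -1.91] M [0.112 0.094 0.001] w 0.0148 q [-0.59  0.31  1.99 -0.    0.84 -1.58]
side flower hull ctr 0.5745 -0.3053 area 1862 rad 27.9 board s,t [0.046  0.0673]
```

>>> drive_tool(
  motion="0 0 0 -0.006 0 0 0; 0 0 0 -0.006 0 0 0; 0 0 0 -0.006 0 0 0; 0 0 0 -0.006 0 0 0; 0 0 0 0 0 0 0; 0 0 0 0 0 0 0",
)

```text
clock: 15.22
position: [0.4492, -0.2164, 0.0083]
ee_rot: [-0.0, 0.288, 0.958, -0.0]
contact_force: [-0.8, 0.8, -2.1]
width: 0.0148
```

```bash
python3 - <<'E'
from h import *
st(); print(bl(get_state()['position'][:2])+[.105,0])
im,_=snap('side','s13'); st()
cv2.imwrite('pics/c13.png',cv2.resize(im[120:200,310:410],None,fx=7,fy=7,interpolation=cv2.INTER_CUBIC)[:600,:,::-1])
flowers('side',im)
E
```

```text
t 15.22 pos [ 0.4492 -0.2164  0.0083] yawS -33.42 zaxis [-5.e-04 -6.e-04 -1.e+00] F [-0.84  0.8  -2.11] M [0.179 0.165 0.04 ] w 0.0148 q [-0.59  0.34  1.93 -0.    0.87 -1.57]
[-0.00254117  0.07218879]
t 15.28 pos [ 0.4492 -0.2165  0.0083] yawS -33.42 zaxis [-3.e-04 -7.e-04 -1.e+00] F [ 0.5  -0.11 -1.08] M [0.09  0.151 0.015] w 0.0151 q [-0.59  0.34  1.93 -0.    0.87 -1.57]
side flower hull ctr 0.5748 -0.3057 area 1861 rad 28.1 board s,t [0.0465 0.0671]
```

>>> drive_tool(
  motion="0 0 0 -0.007 0 0 0; 0 0 0 -0.007 0 0 0; 0 0 0 -0.007 0 0 0; 0 0 0 -0.007 0 0 0; 0 0 0 -0.007 0 0 0; 0 0 0 -0.007 0 0 0; 0 0 0 0 0 0 0; 0 0 0 0 0 0 0",
)

```text
clock: 16.27
position: [0.4834, -0.2389, 0.0084]
ee_rot: [-0.004, 0.287, 0.958, 0.001]
contact_force: [-2.4, 1.0, 0.8]
width: 0.0153
```

```bash
python3 - <<'E'
from h import *
st(); print(bl(get_state()['position'][:2])+[.105,0])
im,_=snap('side','s14'); st()
cv2.imwrite('pics/c14.png',cv2.resize(im[120:200,310:410],None,fx=7,fy=7,interpolation=cv2.INTER_CUBIC)[:600,:,::-1])
flowers('side',im)
E
```

```text
t 16.27 pos [ 0.4834 -0.2389  0.0084] yawS -33.40 zaxis [-0.0064  0.0033 -1.    ] F [-2.44  0.99  0.84] M [0.205 0.266 0.026] w 0.0153 q [-0.59  0.4   1.84 -0.    0.92 -1.57]
[0.03844635 0.0723586 ]
t 16.32 pos [ 0.4835 -0.2389  0.0084] yawS -33.40 zaxis [-0.0061  0.0032 -1.    ] F [-2.27  0.73  0.5 ] M [0.15  0.155 0.041] w 0.0153 q [-0.59  0.4   1.84 -0.    0.91 -1.57]
side flower hull ctr 0.5807 -0.2995 area 1517 rad 27.0 board s,t [0.048  0.0756]
side flower hull ctr 0.4549 -0.3785 area 1999 rad 30.2 board s,t [-0.0133 -0.0598]
```

>>> drive_tool(
  motion="0 -0.3 0 -0.006 0 0 0; 0 0 0 -0.004 0 0 0; 0 0 0 0 0 0 0; 0 0 0 0 0 0 0",
)

```text
clock: 16.82
position: [0.4839, -0.2391, 0.0089]
ee_rot: [-0.009, 0.287, 0.958, 0.002]
contact_force: [-2.3, 1.5, 2.0]
width: 0.0153
```

```bash
python3 - <<'E'
from h import *
st(); print(bl(get_state()['position'][:2])+[.105,0])
im,_=snap('side','s15'); im2,_=snap('top','t15');st()
cv2.imwrite('pics/c15.png',np.vstack([cv2.resize(im[120:190,310:410],None,fx=7,fy=7,interpolation=cv2.INTER_CUBIC)])[:,:,::-1])
flowers('side',im)
E
```

```text
t 16.82 pos [ 0.4839 -0.2391  0.0089] yawS -33.40 zaxis [-0.016   0.0096 -0.9998] F [-2.27  1.45  2.03] M [ 0.122  0.12  -0.042] w 0.0153 q [-0.59  0.4   1.83 -0.    0.93 -1.57]
[0.03892342 0.07246594]
t 16.93 pos [ 0.4839 -0.2391  0.0087] yawS -33.39 zaxis [-0.0162  0.0098 -0.9998] F [-3.16  1.71  2.87] M [0.147 0.136 0.002] w 0.0150 q [-0.59  0.4   1.83 -0.    0.93 -1.57]
side flower hull ctr 0.5809 -0.2998 area 1520 rad 26.8 board s,t [0.0483 0.0754]
side flower hull ctr 0.4543 -0.3784 area 1973 rad 29.1 board s,t [-0.0139 -0.0601]
```

>>> drive_tool(
  motion="0 -1.1 0 0 0 0 0; 0 0 0 0 0 0 0; 0 0 0 -0.005 0 0 0; 0 0 0 0 0 0 0; 0 0 0 0 0 0 0",
)

```text
clock: 17.55
position: [0.4841, -0.2392, 0.0082]
ee_rot: [-0.004, 0.287, 0.958, 0.001]
contact_force: [-2.6, 1.5, 1.2]
width: 0.0149
```

```bash
python3 - <<'E'
from h import *
st(); print(bl(get_state()['position'][:2])+[.105,0])
E
```

```text
t 17.55 pos [ 0.4841 -0.2392  0.0082] yawS -33.36 zaxis [-0.0074  0.0038 -1.    ] F [-2.62  1.46  1.18] M [ 0.241  0.185 -0.029] w 0.0149 q [-0.59  0.4   1.84 -0.    0.92 -1.57]
[0.03912107 0.07245689]
```

The blade is seated: the shank meets the roundel's rear rim and the ledge holds its front, which fits the geometry (5 mm offset). Now I'll lift it with the tip slightly up.

>>> drive_tool(
  motion="0 -0.6 0 0.001 0 0 0; 0 -0.4 0 0.0005 0 -0.002 0; 0 -0.3 0 0 0 -0.004 0; 0 0 0 0 0 -0.006 0; 0 0 0 0 0 -0.006 0; 0 0 0 0 0 -0.008 0; 0 0 0 0 0 -0.01 0; 0 0 0 0 0 -0.01 0; 0 0 0 0 0 -0.01 0; 0 0 0 0 0 0 0; 0 0 0 0 0 0 0",
)

```text
clock: 18.92
position: [0.4842, -0.2396, 0.0685]
ee_rot: [0.01, 0.287, 0.958, -0.004]
contact_force: [0.3, 0.5, -2.2]
width: 0.0153
```

```bash
python3 - <<'E'
from h import *
st(); print(bl(get_state()['position'][:2])+[.105,0])
im,_=snap('side','s16'); st()
cv2.imwrite('pics/c16.png',np.vstack([cv2.resize(im[100:180,310:410],None,fx=7,fy=7,interpolation=cv2.INTER_CUBIC)])[:,:,::-1])
E
```

```text
t 18.93 pos [ 0.4842 -0.2396  0.0685] yawS -33.37 zaxis [ 0.0174 -0.013  -0.9998] F [ 0.34  0.51 -2.23] M [ 0.143  0.18  -0.013] w 0.0153 q [-0.59  0.31  1.79 -0.    1.02 -1.57]
[0.03945368 0.07226888]
t 18.98 pos [ 0.4843 -0.2396  0.0685] yawS -33.37 zaxis [ 0.0175 -0.0131 -0.9998] F [-0.38  0.47 -0.72] M [ 0.116  0.177 -0.031] w 0.0153 q [-0.59  0.31  1.79 -0.    1.02 -1.57]
```

```bash
python3 - <<'E'
from h import *
p=bp('side',310+205/7,100+268/7,.0808); s=get_state(); print(p,bl(p), 'rel to nominal origin', bl(p)-bl(s['position'][:2])-[.105,0])
# hue-based yellow centroid
im=np.load('pics/s16.npz')['im']; hsv=cv2.cvtColor(im,cv2.COLOR_RGB2HSV)
m=(hsv[...,0]>20)&(hsv[...,0]<32)&(hsv[...,1]>200)&(hsv[...,2]>150); m[:,360:]=0; m[:130]=0;m[:,:330]=0
v,u=np.where(m); print(u.mean(),v.mean(),len(u)); print(bl(bp('side',u.mean(),v.mean(),.0808))-bl(s['position'][:2])-[.105,0])
o=bw(-.07,.069); sp(o,-25,.1,0,vmax=.03)
E
```

```text
[ 0.57603549 -0.29833301] [0.043449   0.07392871] rel to nominal origin [0.00387271 0.00166755]
339.1578947368421 137.68421052631578 19
[0.00666993 0.00050189]
clock 18.975 n 4
-0.0 0.3 -2.1 0.0269 -0.0046 -0.0085 0; -0.0 0.3 -2.1 0.0271 -0.0037 -0.0083 0; -0.0 0.3 -2.1 0.0273 -0.0027 -0.0082 0; -0.0 0.3 -2.1 0.0274 -0.0016 -0.0080 0
```

The roundel is on the blade, about 5 mm forward of centre and 1 mm to the side. I'll retreat smoothly, raise, and head for the left slot.

>>> drive_tool(
  motion="0 0 0 0.010 0 -0.003 0; 0 0 0 0.016 0 -0.005 0; 0 0 -2 0.020 -0.002 -0.006 0; 0 0 -2 0.020 -0.002 -0.006 0; 0 0 -2 0.016 -0.002 -0.004 0; 0 0 -2 0.008 -0.001 -0.002 0; 0 0 0 0 0 0 0; 0 0 0 0 0 0 0",
)

```text
clock: 19.98
position: [0.3933, -0.1911, 0.093]
ee_rot: [0.007, 0.218, 0.976, -0.003]
contact_force: [0.7, 1.0, -2.5]
width: 0.0151
```

```bash
cat >> h.py <<'E'
RC=np.array([.635,-.058]);RY=-7.8
def rw(x,y):
    c,q=np.cos(np.radians(RY)),np.sin(np.radians(RY)); return RC+np.array([c*x-q*y,q*x+c*y])
def rl(p):
    c,q=np.cos(np.radians(RY)),np.sin(np.radians(RY)); d=np.asarray(p)-RC; return np.array([c*d[0]+q*d[1],-q*d[0]+c*d[1]])
E
python3 - <<'E'
from h import *
st(); print(rl(get_state()['position'][:2]))
im,_=snap('side','s17'); im2,_=snap('top','t17')
cv2.imwrite('pics/c17.png',np.vstack([cv2.resize(im[100:200,290:430],None,fx=5,fy=5,interpolation=cv2.INTER_CUBIC)])[:,:,::-1])
sp(rw(-.09,.056),RY,.1,0,vmax=.02)
E
```

```text
t 19.98 pos [ 0.3933 -0.1911  0.093 ] yawS -25.13 zaxis [ 0.0114 -0.0091 -0.9999] F [ 0.72  0.98 -2.52] M [ 0.05   0.165 -0.024] w 0.0151 q [-0.61  0.15  1.95 -0.    1.03 -1.74]
[-0.22143635 -0.16470922]
clock 20.075 n 12
-0.0 0.1 -1.4 0.0034 0.0182 -0.0007 0; -0.0 0.1 -1.4 0.0029 0.0183 -0.0007 0; -0.0 0.1 -1.4 0.0025 0.0184 -0.0007 0; -0.0 0.1 -1.4 0.0020 0.0184 -0.0007 0; -0.0 0.1 -1.4 0.0015 0.0185 -0.0007 0; -0.0 0.1 -1.4 0.0011 0.0185 -0.0007 0; -0.0 0.1 -1.4 0.0006 0.0185 -0.0006 0; -0.0 0.1 -1.4 0.0001 0.0185 -0.0006 0; -0.0 0.1 -1.4 -0.0003 0.0185 -0.0006 0; -0.0 0.1 -1.4 -0.0008 0.0185 -0.0006 0; -0.0 0.1 -1.4 -0.0013 0.0185 -0.0006 0; -0.0 0.1 -1.4 -0.0017 0.0184 -0.0006 0
```

>>> drive_tool(
  motion="0 0 0 0.002 0.008 -0.0007 0; 0 0 -1 0.003 0.014 -0.0007 0; 0 0 -1.9 0.003 0.019 -0.0007 0; 0 0 -1.9 0.0025 0.021 -0.0007 0; 0 0 -1.9 0.002 0.022 -0.0007 0; 0 0 -1.9 0.001 0.022 -0.0007 0; 0 0 -1.9 0.001 0.022 -0.0007 0; 0 0 -1.9 0 0.022 0 0; 0 0 -1.9 0 0.022 0 0; 0 0 -1.5 -0.001 0.018 0 0; 0 0 -1 -0.001 0.012 0 0; 0 0 0 -0.002 0.008 0 0",
)

```text
clock: 21.58
position: [0.4477, 0.0298, 0.0961]
ee_rot: [0.005, 0.063, 0.998, -0.002]
contact_force: [-0.6, -0.1, -2.0]
width: 0.015
```

```bash
python3 - <<'E'
from h import *
st(); 
im,_=snap('side','s18'); im2,_=snap('top','t18')
cv2.imwrite('pics/c18.png',np.vstack([cv2.resize(im[130:250,250:390],None,fx=5,fy=5,interpolation=cv2.INTER_CUBIC)])[:,:,::-1])
st();print(rl(get_state()['position'][:2])+[.105,0]);
sp(rw(-.006,.056),RY,.08,0,vmax=.02)
E
```

```text
t 21.57 pos [0.4477 0.0298 0.0961] yawS -7.26 zaxis [ 0.0097 -0.0042 -0.9999] F [-0.56 -0.12 -2.04] M [ 0.019  0.212 -0.022] w 0.0150 q [-0.09  0.16  1.92 -0.    1.05 -1.53]
t 21.68 pos [0.4481 0.0295 0.0962] yawS -7.27 zaxis [ 0.0102 -0.0041 -0.9999] F [ 0.57 -1.13 -2.1 ] M [0.014 0.188 0.001] w 0.0152 q [-0.09  0.16  1.92 -0.    1.05 -1.53]
[-0.09206287  0.06135859]
clock 21.675 n 5
-0.0 0.1 0.1 -0.0172 -0.0012 0.0034 0; -0.0 0.1 0.1 -0.0172 -0.0012 0.0034 0; -0.0 0.1 0.1 -0.0172 -0.0012 0.0034 0; -0.0 0.1 0.1 -0.0172 -0.0011 0.0033 0; -0.0 0.1 0.1 -0.0172 -0.0011 0.0033 0
```

```bash
python3 - <<'E'
from h import *
im=np.load('pics/s18.npz')['im']
r=flowers('side',im,.1078,(.45,.75,-.2,.2))
s=get_state(); o=rl(s['position'][:2])
for p in r:
    p=rl(p); c=np.radians(-7.27+7.8); d=p-o; print('rack',p,'rel grip',d, 'rel origin spatula frame',np.cos(c)*d[0]+np.sin(c)*d[1]-.105,-np.sin(c)*d[0]+np.cos(c)*d[1])
E
```

```text
side flower hull ctr 0.7290 -0.0365 area 2001 rad 27.1 board s,t [0.0264 0.3767]
side flower hull ctr 0.5560 0.0168 area 2090 rad 29.0 board s,t [-0.1472  0.3256]
rack [0.09016428 0.03407088] rel grip [ 0.28722715 -0.02728771] rel origin spatula frame 0.18196245026835306 -0.029943422456442586
rack [-0.08839958  0.06334749] rel grip [0.10866329 0.0019889 ] rel origin spatula frame 0.0036770369611843212 0.0009836673642148466
```

>>> drive_tool(
  motion="0 0.1 0 -0.008 -0.001 0 0; 0 0.1 0.1 -0.014 -0.001 0.001 0; 0 0.1 0.1 -0.018 -0.001 0.003 0; 0 0.1 0.1 -0.018 -0.001 0.004 0; 0 0 0.1 -0.016 -0.001 0.004 0; 0 0 0.1 -0.010 -0.001 0.003 0; 0 0 0 -0.002 0 0.001 0; 0 0 0 0 0 0 0; 0 0 0 0 0 0 0",
)

```text
clock: 22.8
position: [0.5392, 0.0088, 0.0786]
ee_rot: [0.001, 0.07, 0.998, -0.002]
contact_force: [-0.1, 0.5, -1.9]
width: 0.015
```

```bash
python3 - <<'E'
from h import *
st();print(rl(get_state()['position'][:2])+[.105,0]);
im,_=snap('side','s19')
cv2.imwrite('pics/c19.png',np.vstack([cv2.resize(im[130:250,250:390],None,fx=5,fy=5,interpolation=cv2.INTER_CUBIC)])[:,:,::-1])
r=flowers('side',im,get_state()['position'][2]+.0115,(.45,.75,-.2,.2))
for p in r: print(rl(p))
sp(rw(-.004,.0555),RY,.045,0,vmax=.02)
E
```

```text
t 22.80 pos [0.5392 0.0088 0.0786] yawS -7.97 zaxis [ 0.0016 -0.0039 -1.    ] F [-0.1   0.47 -1.89] M [ 0.04   0.219 -0.006] w 0.0150 q [-0.11  0.31  1.76 -0.    1.07 -1.54]
[0.00106239 0.05320855]
side flower hull ctr 0.7349 -0.0522 area 1567 rad 27.4 board s,t [0.0401 0.3669]
side flower hull ctr 0.6472 -0.0048 area 2057 rad 28.7 board s,t [-0.0592  0.3579]
[0.09819742 0.01935373]
[0.00482921 0.05431203]
clock 22.85 n 2
-0.1 0.1 -0.1 0.0025 0.0012 0.0168 0; -0.1 0.1 -0.1 0.0025 0.0012 0.0168 0
```

>>> drive_tool(
  motion="0 0.1 0 0.002 0.001 0.010 0; 0 0 0 0.002 0.001 0.011 0; 0 0 0 0 0 0.010 0; 0 0 0 0 0 0 0; 0 0 0 0 0 0 0",
)

```text
clock: 23.48
position: [0.5338, 0.0119, 0.0452]
ee_rot: [-0.001, 0.069, 0.998, -0.002]
contact_force: [1.0, -0.7, -1.8]
width: 0.0149
```

```bash
python3 - <<'E'
from h import *
st();print(rl(get_state()['position'][:2])+[.105,0]);
im,_=snap('side','s20')
cv2.imwrite('pics/c20.png',np.vstack([cv2.resize(im[150:250,250:390],None,fx=5,fy=5,interpolation=cv2.INTER_CUBIC)])[:,:,::-1])
r=flowers('side',im,get_state()['position'][2]+.0105,(.5,.72,-.1,.1))
for p in r: print(rl(p))
E
```

```text
t 23.48 pos [0.5338 0.0119 0.0452] yawS -7.95 zaxis [-0.0015 -0.0035 -1.    ] F [ 0.95 -0.66 -1.83] M [-0.026  0.114  0.015] w 0.0149 q [-0.11  0.34  1.81 -0.    0.99 -1.54]
[-0.0047091   0.05548571]
side flower hull ctr 0.6423 -0.0023 area 2060 rad 29.0 board s,t [-0.0647  0.3573]
[-0.00036126  0.05612412]
```

The roundel is centred over the left slot at rack (0, 0.056). I'll lower it into the slot.

>>> drive_tool(
  motion="0 0 0 0 0 0.006 0; 0 0 0 0 0 0.006 0; 0 0 0 0 0 0.005 0; 0 0 0 0 0 0 0; 0 0 0 0 0 0.005 0; 0 0 0 0 0 0.004 0; 0 0 0 0 0 0 0; 0 0 0 0 0 0 0",
)

```text
clock: 24.52
position: [0.5351, 0.0116, 0.0183]
ee_rot: [0.001, 0.069, 0.998, -0.002]
contact_force: [1.0, -0.1, -1.1]
width: 0.0154
```

```bash
python3 - <<'E'
from h import *
st();print(rl(get_state()['position'][:2])+[.105,0]);
im,_=snap('side','s21')
cv2.imwrite('pics/c21.png',np.vstack([cv2.resize(im[150:250,250:390],None,fx=5,fy=5,interpolation=cv2.INTER_CUBIC)])[:,:,::-1])
r=flowers('side',im,.04,(.5,.72,-.1,.1))
for p in r: print(rl(p))
E
```

```text
t 24.52 pos [0.5351 0.0116 0.0183] yawS -7.95 zaxis [ 0.0011 -0.0038 -1.    ] F [ 0.95 -0.15 -1.06] M [-0.03   0.06  -0.007] w 0.0154 q [-0.11  0.37  1.84 -0.    0.92 -1.53]
[-0.00337723  0.05536028]
side flower hull ctr 0.6435 -0.0032 area 2031 rad 28.8 board s,t [-0.0632  0.3573]
[0.00095546 0.05548434]
```

Roundel 1 rests on the slats with the blade below it. I'll draw the blade out.

>>> drive_tool(
  motion="0 0 0 0.006 0 0 0; 0 0 0 0.010 0 0 0; 0 0 0 0.014 0 0 0; 0 0 0 0.016 0 0 0; 0 0 0 0.018 0 0 0; 0 0 0 0.018 0 0 0; 0 0 0 0.018 0 0 0; 0 0 0 0.018 0 0 0; 0 0 0 0.012 0 0 0; 0 0 0 0 0 0 0; 0 0 0 0 0 0 0",
)

```text
clock: 25.95
position: [0.3937, 0.0313, 0.0188]
ee_rot: [0.0, 0.069, 0.998, -0.002]
contact_force: [0.6, -0.3, -1.5]
width: 0.0151
```

```bash
python3 - <<'E'
from h import *
st();print(rl(get_state()['position'][:2])+[.105,0]);
im,_=snap('side','s22')
cv2.imwrite('pics/c22.png',np.vstack([cv2.resize(im[130:250,250:400],None,fx=5,fy=5,interpolation=cv2.INTER_CUBIC)])[:,:,::-1])
r=flowers('side',im,.04,(.5,.72,-.1,.1))
for p in r: print(rl(p))
E
```

```text
t 25.95 pos [0.3937 0.0313 0.0188] yawS -7.92 zaxis [-1.0e-04 -3.6e-03 -1.0e+00] F [ 0.6  -0.35 -1.48] M [-0.009  0.055  0.012] w 0.0151 q [-0.09  0.2   2.13 -0.    0.82 -1.52]
[-0.1462004   0.05575389]
side flower hull ctr 0.6435 -0.0032 area 2031 rad 28.8 board s,t [-0.0632  0.3573]
[0.00095242 0.05548515]
```

```bash
python3 - <<'E'
from h import *
a=bp('side',250+258/5,130+455/5,.0193);b=bp('side',250+318/5,130+408/5,.0193); s=get_state()
yw=np.radians(-7.92);d=(a+b)/2-s['position'][:2]; print(np.linalg.norm(a-b),'front mid in spatula frame rel grip',d@[np.cos(yw),np.sin(yw)],d@[-np.sin(yw),np.cos(yw)],np.degrees(np.arctan2(*(b-a)[::-1])))
im=np.load('pics/s22.npz')['im']; flowers('side',im,.016,(.38,.6,-.45,-.25))
sp(bw(-.135,-.059),BY,.05,0,vmax=.035)
E
```

```text
0.05325387417784997 front mid in spatula frame rel grip 0.14041488482165732 -0.005368581359695121 -105.41497066785014
side flower hull ctr 0.4530 -0.3780 area 1944 rad 28.1 board s,t [-0.0152 -0.0604]
clock 26.0 n 9
-0.0 0.0 2.8 0.0097 -0.0332 -0.0033 0; -0.0 0.0 2.8 0.0080 -0.0337 -0.0034 0; -0.0 0.0 2.8 0.0063 -0.0340 -0.0034 0; -0.0 0.0 2.8 0.0046 -0.0343 -0.0034 0; -0.0 0.0 2.8 0.0029 -0.0345 -0.0034 0; -0.0 0.0 2.8 0.0012 -0.0346 -0.0034 0; -0.0 0.0 2.8 -0.0005 -0.0346 -0.0034 0; -0.0 0.0 2.8 -0.0022 -0.0345 -0.0034 0; -0.0 0.0 2.8 -0.0039 -0.0344 -0.0035 0
```

Roundel 1 measures rack (0.001, 0.0555), so it is placed. Now for roundel 2.

>>> drive_tool(
  motion="0 0 0 0.004 -0.010 -0.012 0; 0 0 0 0.008 -0.025 -0.012 0; 0 0 3.2 0.008 -0.034 -0.006 0; 0 0 3.2 0.006 -0.035 0 0; 0 0 3.2 0.005 -0.035 0 0; 0 0 3.2 0.003 -0.035 0 0; 0 0 3.2 0.001 -0.035 0 0; 0 0 3.2 0 -0.035 0 0; 0 0 3.2 -0.002 -0.033 0 0; 0 0 3.0 -0.003 -0.020 0 0; 0 0 0 0 0 0 0; 0 0 0 0 0 0 0",
)

```text
clock: 27.5
position: [0.2755, -0.2636, 0.0599]
ee_rot: [0.007, 0.294, 0.956, -0.006]
contact_force: [0.2, -0.4, -1.4]
width: 0.015
```

```bash
python3 - <<'E'
from h import *
st();print(bl(get_state()['position'][:2])+[.105,0]);
im,_=snap('side','s23')
cv2.imwrite('pics/c23.png',np.vstack([cv2.resize(im[110:230,330:480],None,fx=5,fy=5,interpolation=cv2.INTER_CUBIC)])[:,:,::-1])
sp(bw(-.135,-.057),BY,.02,0,vmax=.02)
E
```

```text
t 27.50 pos [ 0.2755 -0.2636  0.0599] yawS -34.17 zaxis [ 0.0109 -0.0154 -0.9998] F [ 0.19 -0.42 -1.4 ] M [0.067 0.134 0.074] w 0.0150 q [-0.95  0.11  2.11 -0.    0.91 -1.92]
[-0.12131427 -0.06293325]
clock 27.55 n 3
-0.1 0.3 -0.2 0.0049 0.0020 0.0132 0; -0.1 0.3 -0.2 0.0048 0.0020 0.0132 0; -0.1 0.3 -0.2 0.0047 0.0020 0.0133 0
```

>>> drive_tool(
  motion="-0.1 0.3 -0.3 0.003 0.002 0.012 0; -0.1 0.3 -0.3 0.002 0.002 0.013 0; 0 0.2 0 0 0.002 0.012 0; 0 0 0 0 0 0 0; 0 0 0 0 0 0 0",
)

```text
clock: 28.18
position: [0.2752, -0.2527, 0.0194]
ee_rot: [-0.0, 0.286, 0.958, -0.001]
contact_force: [0.4, -0.6, -1.6]
width: 0.0152
```

```bash
python3 - <<'E'
from h import *
st();print(bl(get_state()['position'][:2])+[.105,0]);
im,_=snap('side','s24')
cv2.imwrite('pics/c24.png',np.vstack([cv2.resize(im[130:200,350:440],None,fx=8,fy=8,interpolation=cv2.INTER_CUBIC)])[:,:,::-1])
sp(bw(-.127,-.057),BY,.011,0,vmax=.02)
E
```

```text
t 28.18 pos [ 0.2752 -0.2527  0.0194] yawS -33.23 zaxis [-0.001  -0.0016 -1.    ] F [ 0.39 -0.55 -1.61] M [ 0.039  0.068 -0.023] w 0.0152 q [-0.93  0.17  2.17 -0.    0.8  -1.92]
[-0.12758323 -0.05404894]
clock 28.225 n 1
-0.1 0.0 0.3 -0.0006 -0.0029 0.0085 0
```

```bash
python3 - <<'E'
from h import *
a=bp('side',386.5,165.6,.02);b=bp('side',398.5,160.4,.02);c=bp('side',401.5,182.25,.02)
print(bl((a+b)/2),'edge',bl(b)-bl(a),'side',bl(a)-bl(c)); flowers('side',np.load('pics/s24.npz')['im'],.016,(.38,.6,-.45,-.25))
e=bl(a)-bl(c);print(np.degrees(np.arctan2(e[1],e[0])))
E
```

```text
[-0.08681611 -0.05726041] edge [ 0.00218252 -0.04929211] side [ 0.08814545 -0.00074108]
side flower hull ctr 0.4534 -0.3781 area 1923 rad 27.9 board s,t [-0.0148 -0.0603]
-0.4817028731521063
```

>>> drive_tool(
  motion="0 0 0.2 0 -0.002 0.005 0; 0 0 0 0 -0.001 0.003 0; 0 0 0 0 0 0 0; 0 0 0 0 0 0 0",
)

```text
clock: 28.72
position: [0.2738, -0.2563, 0.0115]
ee_rot: [0.001, 0.288, 0.958, -0.002]
contact_force: [-0.5, -0.9, -2.0]
width: 0.0156
```

```bash
python3 - <<'E'
from h import *
st();print(bl(get_state()['position'][:2])+[.105,0]);
E
```

```text
t 28.73 pos [ 0.2738 -0.2563  0.0115] yawS -33.48 zaxis [ 2.0e-04 -3.3e-03 -1.0e+00] F [-0.47 -0.86 -1.97] M [ 0.036  0.089 -0.044] w 0.0156 q [-0.94  0.18  2.18 -0.    0.78 -1.92]
[-0.12679382 -0.05783935]
```

>>> drive_tool(
  motion="0 0 0 -0.003 0.0008 0.0015 0; 0 0 0 -0.006 0 0.0013 0; 0 0 0 -0.007 0 0 0; 0 0 0 -0.007 0 0 0; 0 0 0 -0.007 0 0 0; 0 0 0 0 0 0 0; 0 0 0 0 0 0 0",
)

```text
clock: 29.6
position: [0.3017, -0.2738, 0.0087]
ee_rot: [0.001, 0.288, 0.958, -0.002]
contact_force: [0.5, 0.5, -0.6]
width: 0.0149
```

```bash
python3 - <<'E'
from h import *
st();print(bl(get_state()['position'][:2])+[.105,0]);im,_=snap('side','s25'); flowers('side',im,.016,(.38,.6,-.48,-.25))
E
```

```text
t 29.60 pos [ 0.3017 -0.2738  0.0087] yawS -33.46 zaxis [ 6.0e-04 -3.7e-03 -1.0e+00] F [ 0.54  0.47 -0.64] M [0.071 0.043 0.036] w 0.0149 q [-0.91  0.23  2.12 -0.    0.79 -1.89]
[-0.09389474 -0.05700474]
side flower hull ctr 0.4665 -0.3863 area 1942 rad 27.9 board s,t [ 0.0007 -0.0599]
```

>>> drive_tool(
  motion="0 0 0 -0.007 0 0 0; 0 0 0 -0.007 0 0 0; 0 0 0 -0.007 0 0 0; 0 0 0 -0.007 0 0 0; 0 0 0 -0.005 0 0 0; 0 0 0 0 0 0 0; 0 0 0 0 0 0 0",
)

```text
clock: 30.52
position: [0.3311, -0.2932, 0.0087]
ee_rot: [0.001, 0.288, 0.958, -0.002]
contact_force: [-0.3, 0.2, -1.1]
width: 0.0149
```

```bash
python3 - <<'E'
from h import *
st();print(bl(get_state()['position'][:2])+[.105,0]);im,_=snap('side','s26'); flowers('side',im,.016,(.38,.6,-.48,-.25))
E
```

```text
t 30.52 pos [ 0.3311 -0.2932  0.0087] yawS -33.47 zaxis [ 4.0e-04 -3.6e-03 -1.0e+00] F [-0.27  0.22 -1.1 ] M [0.127 0.102 0.027] w 0.0149 q [-0.88  0.27  2.05 -0.    0.82 -1.87]
[-0.0586745  -0.05698585]
side flower hull ctr 0.4961 -0.4038 area 1935 rad 27.6 board s,t [ 0.035  -0.0581]
```

>>> drive_tool(
  motion="0 0 0 0.006 0 0 0; 0 0 0 0 0.0027 0 0; 0 0 0 -0.006 0 0 0; 0 0 0 -0.006 0 0 0; 0 0 0 -0.006 0 0 0; 0 0 0 -0.006 0 0 0; 0 0 0 -0.006 0 0 0; 0 0 0 0 0 0 0; 0 0 0 0 0 0 0",
)

```text
clock: 31.7
position: [0.3541, -0.305, 0.0086]
ee_rot: [0.001, 0.288, 0.958, -0.002]
contact_force: [-0.6, -0.1, -0.7]
width: 0.0152
```

```bash
python3 - <<'E'
from h import *
st();print(bl(get_state()['position'][:2])+[.105,0]);im,_=snap('side','s27'); flowers('side',im,.016,(.38,.6,-.48,-.25))
cv2.imwrite('pics/c27.png',np.vstack([cv2.resize(im[110:180,330:420],None,fx=8,fy=8,interpolation=cv2.INTER_CUBIC)])[:,:,::-1])
E
```

```text
t 31.70 pos [ 0.3541 -0.305   0.0086] yawS -33.48 zaxis [ 5.0e-04 -3.6e-03 -1.0e+00] F [-0.61 -0.1  -0.7 ] M [0.095 0.151 0.015] w 0.0152 q [-0.86  0.3   2.   -0.    0.84 -1.84]
[-0.03292829 -0.05407535]
side flower hull ctr 0.5043 -0.4115 area 1814 rad 27.9 board s,t [ 0.0461 -0.0601]
```

>>> drive_tool(
  motion="0 0 0 -0.007 0 0 0; 0 0 0 -0.007 0 0 0; 0 0 0 -0.007 0 0 0; 0 0 0 -0.007 0 0 0; 0 0 0 -0.007 0 0 0; 0 0 0 -0.007 0 0 0; 0 0 0 0 0 0 0; 0 0 0 0 0 0 0",
)

```text
clock: 32.75
position: [0.3912, -0.3293, 0.0084]
ee_rot: [0.0, 0.288, 0.958, -0.001]
contact_force: [0.9, 0.4, -1.8]
width: 0.0147
```

```bash
python3 - <<'E'
from h import *
st();print(bl(get_state()['position'][:2])+[.105,0]);im,_=snap('side','s28'); flowers('side',im,.016,(.38,.6,-.48,-.25))
cv2.imwrite('pics/c28.png',np.vstack([cv2.resize(im[110:180,330:420],None,fx=8,fy=8,interpolation=cv2.INTER_CUBIC)])[:,:,::-1])
E
```

```text
t 32.75 pos [ 0.3912 -0.3293  0.0084] yawS -33.48 zaxis [-4.0e-04 -2.6e-03 -1.0e+00] F [ 0.94  0.37 -1.84] M [0.156 0.118 0.007] w 0.0147 q [-0.83  0.36  1.91 -0.    0.88 -1.82]
[ 0.01142184 -0.05392789]
side flower hull ctr 0.5040 -0.4125 area 1959 rad 28.1 board s,t [ 0.0464 -0.061 ]
```

>>> drive_tool(
  motion="0 0 0 -0.006 0 0 0; 0 0 0 -0.006 0 0 0; 0 0 0 -0.006 0 0 0; 0 0 0 -0.005 0 0 0; 0 0 0 -0.004 0 0 0; 0 0 0 0 0 0 0; 0 0 0 0 0 0 0",
)

```text
clock: 33.67
position: [0.4145, -0.3446, 0.0083]
ee_rot: [-0.001, 0.288, 0.958, -0.001]
contact_force: [-1.8, -0.1, -1.1]
width: 0.0152
```

```bash
python3 - <<'E'
from h import *
st();print(bl(get_state()['position'][:2])+[.105,0]);im,_=snap('side','s29'); flowers('side',im,.018,(.38,.6,-.48,-.25))
cv2.imwrite('pics/c29.png',np.vstack([cv2.resize(im[110:180,330:420],None,fx=8,fy=8,interpolation=cv2.INTER_CUBIC)])[:,:,::-1])
E
```

```text
t 33.67 pos [ 0.4145 -0.3446  0.0083] yawS -33.48 zaxis [-0.0016 -0.0016 -1.    ] F [-1.83 -0.14 -1.14] M [ 0.17   0.224 -0.029] w 0.0152 q [-0.82  0.39  1.84 -0.    0.9  -1.81]
[ 0.0393345  -0.05382953]
side flower hull ctr 0.5053 -0.4092 area 1789 rad 27.8 board s,t [ 0.0457 -0.0576]
```

Seated in the same way, at nominal 0.039. Lifting with the tip slightly up, as before.

>>> drive_tool(
  motion="0 -0.6 0 0.001 0 0 0; 0 -0.4 0 0.0005 0 -0.002 0; 0 -0.3 0 0 0 -0.004 0; 0 0 0 0 0 -0.006 0; 0 0 0 0 0 -0.006 0; 0 0 0 0 0 -0.008 0; 0 0 0 0 0 -0.01 0; 0 0 0 0 0 -0.01 0; 0 0 0 0 0 -0.01 0; 0 0 0 0 0 0 0; 0 0 0 0 0 0 0",
)

```text
clock: 35.1
position: [0.4132, -0.3439, 0.0697]
ee_rot: [0.013, 0.288, 0.957, -0.006]
contact_force: [-0.7, 0.6, -1.9]
width: 0.0152
```

```bash
python3 - <<'E'
from h import *
st();print(bl(get_state()['position'][:2])+[.105,0]);im,_=snap('side','s30')
cv2.imwrite('pics/c30.png',np.vstack([cv2.resize(im[90:180,320:420],None,fx=6,fy=6,interpolation=cv2.INTER_CUBIC)])[:,:,::-1])
E
```

```text
t 35.10 pos [ 0.4132 -0.3439  0.0697] yawS -33.49 zaxis [ 0.0221 -0.0184 -0.9996] F [-0.68  0.64 -1.95] M [ 0.112  0.18  -0.018] w 0.0152 q [-0.83  0.3   1.8   0.    1.01 -1.82]
[ 0.03781763 -0.05399803]
```

>>> drive_tool(
  motion="0 0 0 0.008 0 -0.003 0; 0 0 0 0.014 0 -0.005 0; 0 0 -1 0.018 0.002 -0.006 0; 0 0 -2 0.018 0.005 -0.006 0; 0 0 -2 0.014 0.010 -0.004 0; 0 0 -2 0.008 0.015 -0.003 0; 0 0 -2 0.003 0.018 0 0; 0 0 -2 0 0.020 0 0; 0 0 -2 0 0.020 0 0; 0 0 -2 0 0.018 0 0; 0 0 -1 0 0.010 0 0; 0 0 0 0 0.004 0 0",
)

```text
clock: 36.65
position: [0.388, -0.1748, 0.0961]
ee_rot: [0.013, 0.141, 0.99, -0.007]
contact_force: [-0.1, -0.4, -1.8]
width: 0.0152
```

```bash
python3 - <<'E'
from h import *
st();print(rl(get_state()['position'][:2])+[.105,0]);im,_=snap('side','s31')
cv2.imwrite('pics/c31.png',np.vstack([cv2.resize(im[110:230,290:440],None,fx=5,fy=5,interpolation=cv2.INTER_CUBIC)])[:,:,::-1])
sp(rw(-.095,-.0585),RY,.09,0,vmax=.02)
E
```

```text
t 36.65 pos [ 0.388  -0.1748  0.0961] yawS -16.26 zaxis [ 0.0241 -0.0169 -0.9996] F [-0.12 -0.37 -1.79] M [ 0.08   0.149 -0.01 ] w 0.0152 q [-0.59  0.12  1.98 -0.    1.02 -1.87]
[-0.12390253 -0.14929461]
clock 36.7 n 5
-0.1 0.3 -1.7 -0.0030 0.0188 0.0011 0; -0.1 0.3 -1.7 -0.0036 0.0187 0.0012 0; -0.1 0.3 -1.7 -0.0041 0.0186 0.0012 0; -0.1 0.3 -1.7 -0.0047 0.0184 0.0012 0; -0.1 0.3 -1.7 -0.0052 0.0183 0.0012 0
```

>>> drive_tool(
  motion="-0.1 0.2 0 -0.002 0.008 0 0; -0.1 0.2 -1.5 -0.004 0.015 0.001 0; -0.1 0.2 -1.8 -0.004 0.019 0.001 0; -0.1 0.2 -1.8 -0.004 0.019 0.001 0; -0.1 0.2 -1.8 -0.005 0.016 0.001 0; -0.1 0.2 -1.5 -0.003 0.010 0 0; 0 0 0 0 0.004 0 0; 0 0 0 0 0 0 0; 0 0 0 0 0 0 0",
)

```text
clock: 37.83
position: [0.4337, -0.0876, 0.0915]
ee_rot: [0.003, 0.066, 0.998, -0.0]
contact_force: [0.0, -0.0, -2.4]
width: 0.0151
```

```bash
cat >> h.py <<'E'
def rel():
    s=get_state(); Rc=Rcur(s).as_matrix(); X=-Rc[:,0]; Y=Rc[:,1]
    return s,X,Y
E
python3 - <<'E'
from h import *
st();print(rl(get_state()['position'][:2])+[.105,0]);im,_=snap('side','s32')
cv2.imwrite('pics/c32.png',np.vstack([cv2.resize(im[110:230,270:420],None,fx=5,fy=5,interpolation=cv2.INTER_CUBIC)])[:,:,::-1])
s,X,Y=rel(); zt=s['position'][2]+.0105+.11*X[2]; print(zt)
for p in flowers('side',im,zt,(.45,.7,-.25,.0)):
    d=np.asarray(p)-s['position'][:2]; print(d@X[:2]-.105,d@Y[:2], 'rack',rl(p))
E
```

```text
t 37.83 pos [ 0.4337 -0.0876  0.0915] yawS -7.56 zaxis [ 5.3e-03 -9.0e-04 -1.0e+00] F [ 0.02 -0.05 -2.44] M [0.035 0.146 0.066] w 0.0151 q [-0.36  0.16  1.94  0.    1.04 -1.8 ]
[-0.09040563 -0.0566448 ]
0.10256838461641381
side flower hull ctr 0.5410 -0.1062 area 2040 rad 28.7 board s,t [-0.0918  0.2148]
0.0038191774282648194 -0.004285410271088526 rack [-0.08659705 -0.06052698]
```

>>> drive_tool(
  motion="0 0 0 -0.008 0.001 0 0; 0 0 0.1 -0.014 0.001 0.001 0; 0 0 0.1 -0.018 0.001 0.003 0; 0 0 0 -0.018 0 0.004 0; 0 0 0 -0.014 0 0.004 0; 0 0 0 -0.008 0 0.003 0; 0 0 0 0 0 0.001 0; 0 0 0 0 0 0 0; 0 0 0 0 0 0 0",
)

```text
clock: 39.0
position: [0.5195, -0.0969, 0.074]
ee_rot: [0.002, 0.069, 0.998, -0.0]
contact_force: [0.0, 0.6, -1.5]
width: 0.015
```

```bash
python3 - <<'E'
from h import *
st();print(rl(get_state()['position'][:2])+[.105,0]);im,_=snap('side','s33')
cv2.imwrite('pics/c33.png',np.vstack([cv2.resize(im[110:230,250:400],None,fx=5,fy=5,interpolation=cv2.INTER_CUBIC)])[:,:,::-1])
s,X,Y=rel(); zt=s['position'][2]+.0105+.11*X[2]; print(zt)
for p in flowers('side',im,zt,(.45,.7,-.25,-.04)):
    d=np.asarray(p)-s['position'][:2]; print(d@X[:2]-.105,d@Y[:2], 'rack',rl(p))
sp(rw(-.004,-.0538),RY,.045,0,vmax=.02)
E
```

```text
t 39.00 pos [ 0.5195 -0.0969  0.074 ] yawS -7.87 zaxis [ 4.6e-03 -9.0e-04 -1.0e+00] F [ 0.05  0.62 -1.48] M [0.028 0.178 0.004] w 0.0150 q [-0.32  0.3   1.79  0.    1.05 -1.75]
[-0.00415284 -0.0542348 ]
0.0850243270598664
side flower hull ctr 0.6267 -0.1162 area 2018 rad 28.3 board s,t [-0.0148  0.2538]
0.003933175351019003 -0.004405271377841533 rack [-0.00028943 -0.0587523 ]
clock 39.05 n 2
-0.0 0.1 -0.0 -0.0000 0.0002 0.0145 0; -0.0 0.1 -0.0 -0.0001 0.0002 0.0145 0
```

Well aligned, with the roundel at rack (0, -0.0588) in the side view. I'll lower it in stages.

>>> drive_tool(
  motion="0 0.1 0 0 0.001 0.009 0; 0 0 0 0 0 0.010 0; 0 0 0 0 0 0.010 0; 0 0 0 0 0 0 0; 0 0 0 0 0 0.006 0; 0 0 0 0 0 0.006 0; 0 0 0 0 0 0.006 0; 0 0 0 0 0 0 0; 0 0 0 0 0 0.004 0; 0 0 0 0 0 0.003 0; 0 0 0 0 0 0 0; 0 0 0 0 0 0 0",
)

```text
clock: 40.55
position: [0.5199, -0.0961, 0.0169]
ee_rot: [0.002, 0.069, 0.998, -0.0]
contact_force: [0.1, -0.1, -0.5]
width: 0.0152
```

```bash
python3 - <<'E'
from h import *
st();print(rl(get_state()['position'][:2])+[.105,0]);im,_=snap('side','s34')
cv2.imwrite('pics/c34.png',np.vstack([cv2.resize(im[110:230,250:400],None,fx=5,fy=5,interpolation=cv2.INTER_CUBIC)])[:,:,::-1])
for p in flowers('side',im,.04,(.45,.7,-.25,.08)):
    print('rack',rl(p))
E
```

```text
t 40.55 pos [ 0.5199 -0.0961  0.0169] yawS -7.88 zaxis [ 0.0043 -0.0011 -1.    ] F [ 0.1  -0.11 -0.46] M [ 0.042  0.092 -0.004] w 0.0152 q [-0.31  0.37  1.86  0.    0.91 -1.75]
[-0.00382666 -0.05331793]
side flower hull ctr 0.6435 -0.0031 area 2037 rad 28.8 board s,t [-0.0632  0.3573]
side flower hull ctr 0.6270 -0.1157 area 2006 rad 28.3 board s,t [-0.0149  0.2543]
rack [0.00094325 0.05549441]
rack [-0.00012529 -0.05830213]
```

>>> drive_tool(
  motion="0 0 0 0.006 0 0 0; 0 0 0 0.010 0 0 0; 0 0 0 0.014 0 0 0; 0 0 0 0.016 0 0 0; 0 0 0 0.018 0 0 0; 0 0 0 0.018 0 0 0; 0 0 0 0.018 0 0 0; 0 0 0 0.018 0 0 0; 0 0 0 0.012 0 0 0; 0 0 0 0 0 -0.02 0; 0 0 0 0 0 -0.02 0; 0 0 0 0 0 0 0",
)

```text
clock: 42.1
position: [0.3758, -0.0749, 0.0572]
ee_rot: [0.0, 0.069, 0.998, 0.0]
contact_force: [0.3, -0.4, -2.0]
width: 0.0153
```

```bash
python3 - <<'E'
from h import *
st();print(rl(get_state()['position'][:2])+[.105,0]);im,_=snap('side','s35'); im2,d2=snap('top','t35')
cv2.imwrite('pics/c35.png',np.vstack([cv2.resize(im[110:230,250:400],None,fx=5,fy=5,interpolation=cv2.INTER_CUBIC)])[:,:,::-1])
for n,i in(('side',im),('top',im2)):
  for p in flowers(n,i,.04,(.5,.7,-.25,.08)):
    print('rack',rl(p))
sp((.456,-.0725),-105.7,.06,0,vmax=.04)
E
```

```text
t 42.10 pos [ 0.3758 -0.0749  0.0572] yawS -7.91 zaxis [ 4.e-04 -0.e+00 -1.e+00] F [ 0.33 -0.41 -2.02] M [-0.025  0.091 -0.013] w 0.0153 q [-0.38  0.12  2.09  0.    0.92 -1.81]
[-0.14950047 -0.05197017]
side flower hull ctr 0.6435 -0.0031 area 2032 rad 28.7 board s,t [-0.0632  0.3573]
side flower hull ctr 0.6270 -0.1158 area 2006 rad 28.3 board s,t [-0.0148  0.2543]
rack [0.00095448 0.05551343]
rack [-0.00011447 -0.05833176]
top flower hull ctr 0.6436 -0.0014 area 2165 rad 30.2 board s,t [-0.0641  0.3588]
top flower hull ctr 0.6271 -0.1138 area 2172 rad 30.2 board s,t [-0.0158  0.256 ]
rack [0.00080865 0.05720072]
rack [-0.00025136 -0.05632108]
clock 42.2 n 11
-0.0 -0.0 8.9 -0.0086 0.0106 -0.0004 0; -0.0 -0.0 8.9 -0.0069 0.0119 -0.0004 0; -0.0 -0.0 8.9 -0.0049 0.0128 -0.0004 0; -0.0 -0.0 8.9 -0.0029 0.0134 -0.0004 0; -0.0 -0.0 8.9 -0.0008 0.0137 -0.0004 0; -0.0 -0.0 8.9 0.0013 0.0136 -0.0004 0; -0.0 -0.0 8.9 0.0034 0.0133 -0.0004 0; -0.0 -0.0 8.9 0.0054 0.0126 -0.0004 0; -0.0 -0.0 8.9 0.0073 0.0116 -0.0004 0; -0.0 -0.0 8.9 0.0090 0.0103 -0.0004 0; -0.0 -0.0 8.9 0.0105 0.0088 -0.0004 0
```

Both roundels lie centred within 2 mm in both cameras. Now the spatula goes back to the mat.

>>> drive_tool(
  motion="0 0 6 -0.006 0.008 -0.003 0; 0 0 8.9 -0.007 0.011 -0.003 0; 0 0 8.9 -0.006 0.012 0 0; 0 0 8.9 -0.004 0.012 0 0; 0 0 8.9 -0.002 0.013 0 0; 0 0 8.9 0.000 0.013 0 0; 0 0 8.9 0.002 0.0125 0 0; 0 0 8.9 0.004 0.012 0 0; 0 0 8.9 0.006 0.011 0 0; 0 0 8.9 0.008 0.010 0 0; 0 0 5 0.008 0.008 0 0; 0 0 0 0 0 0 0",
)

```text
clock: 43.7
position: [0.4737, 0.0193, 0.0475]
ee_rot: [-0.011, 0.778, 0.629, -0.007]
contact_force: [-0.1, 0.7, -1.7]
width: 0.0152
```

```bash
python3 - <<'E'
from h import *
st();im,_=snap('side','s36')
cv2.imwrite('pics/c36.png',np.vstack([cv2.resize(im[130:250,250:400],None,fx=5,fy=5,interpolation=cv2.INTER_CUBIC)])[:,:,::-1])
sp((.457,-.070),-105.7,.04,0,vmax=.015)
E
```

```text
t 43.70 pos [0.4737 0.0193 0.0475] yawS -102.11 zaxis [-0.0251  0.0074 -0.9997] F [-0.14  0.66 -1.68] M [ 0.108 -0.017 -0.028] w 0.0152 q [-0.11  0.27  1.91  0.01  0.98  0.1 ]
clock 43.75 n 2
-0.8 -0.0 1.8 0.0072 0.0049 0.0036 0; -0.8 -0.0 1.8 0.0073 0.0047 0.0037 0
```

>>> drive_tool(
  motion="-0.7 0 1.8 0.007 0.005 0.004 0; -0.7 0 1.8 0.007 0.005 0.004 0; 0 0 0 0 0 0.012 0; 0 0 0 0 0 0.010 0; 0 0 0 0 0 0 0; 0 0 0 0 0 0 0",
)

```text
clock: 44.5
position: [0.4815, 0.0291, 0.0132]
ee_rot: [-0.003, 0.796, 0.605, -0.003]
contact_force: [-0.1, 0.2, -1.3]
width: 0.015
```

```bash
python3 - <<'E'
from h import *
st();im,_=snap('side','s37')
cv2.imwrite('pics/c37.png',np.vstack([cv2.resize(im[130:250,250:400],None,fx=5,fy=5,interpolation=cv2.INTER_CUBIC)])[:,:,::-1])
sp((.457,-.070),-105.7,.007,0,vmax=.015)
E
```

```text
t 44.50 pos [0.4815 0.0291 0.0132] yawS -105.52 zaxis [-0.0087  0.001  -1.    ] F [-0.05  0.17 -1.26] M [ 0.101 -0.021  0.023] w 0.0150 q [-0.08  0.32  1.95  0.    0.88  0.19]
clock 44.55 n 1
-0.5 0.1 0.2 0.0030 0.0033 0.0062 0
```

>>> drive_tool(
  motion="-0.4 0 0 0.002 0.003 0.004 0; 0 0 0 0 0 0.003 0; 0 0 0 0 0 0.0008 0; 0 0 0 0 0 0 0; 0 0 0 0 0 0 40; 0 0 0 0 0 0 60; 0 0 0 0 0 0 60; 0 0 0 0 0 0 60; 0 0 0 0 0 0 60",
)

```text
clock: 45.68
position: [0.4865, 0.03, 0.0063]
ee_rot: [0.001, 0.796, 0.605, 0.0]
contact_force: [0.3, -0.1, -0.0]
width: 0.0511
```

```bash
python3 - <<'E'
from h import *
st()
E
```

```text
t 45.67 pos [0.4865 0.03   0.0063] yawS -105.49 zaxis [ 0.0017 -0.0016 -1.    ] F [ 0.34 -0.05 -0.04] M [-0.03   0.002 -0.029] w 0.0511 q [-0.08  0.33  1.96 -0.    0.85  0.19]
```

>>> drive_tool(
  motion="0 0 0 0 0 -0.01 60; 0 0 0 0 0 -0.03 60; 0 0 0 0 0 -0.05 60; 0 0 0 0 0 -0.05 60; 0 0 0 0 0 -0.04 60; 0 0 0 0 0 0 60",
)

```text
clock: 46.42
position: [0.4863, 0.0303, 0.195]
ee_rot: [0.002, 0.796, 0.605, 0.001]
contact_force: [-0.9, 0.0, -0.6]
width: 0.0511
```

```bash
python3 - <<'E'
from h import *
st();im,_=snap('side','s38');im2,_=snap('top','t38')
cv2.imwrite('pics/c38.png',np.vstack([cv2.resize(im[130:250,250:400],None,fx=5,fy=5,interpolation=cv2.INTER_CUBIC)])[:,:,::-1])
o=warp('top',im2,.40,.56,-.15,.1,.0055); cv2.imwrite('pics/c38t.png',ticks(o,.40,.56,-.15,.1)[:,:,::-1])
E
```

```text
t 46.42 pos [0.4863 0.0303 0.195 ] yawS -105.50 zaxis [ 0.0038 -0.0017 -1.    ] F [-0.85  0.02 -0.63] M [0.036 0.009 0.038] w 0.0511 q [-0.08  0.14  1.68 -0.    1.32  0.19]
```

The spatula lies flat in the middle of the mat. On to the bottles: measure the tray, the standing bottles and the tipped ones.

```bash
python3 - <<'E'
from h import *
A=[]
for n,f in(('top','t38'),('side','s38')):
    im=np.load('pics/%s.npz'%f)['im']
    reg=(.28,.66,.1,.54)
    o=warp(n,im,*reg,.04,.001)
    A.append(ticks(o,*reg,.001,.05))
    # caps at z=.12 (standing) and .034 (lying cap top)
    g=warp(n,im,.28,.66,.1,.54,.12)
    print(n,'standing caps'); rects(g.max(2)<45,.66,.54,amin=250)
    g=warp(n,im,.28,.66,.1,.54,.03)
    print(n,'lying caps');rects(g.max(2)<45,.66,.54,amin=250)
cv2.imwrite('pics/bt.png',cv2.resize(np.hstack(A),None,fx=.9,fy=.9)[:,:,::-1])
im=np.load('pics/t38.npz')['im']
cv2.imwrite('pics/bt_t.png',cv2.resize(im[140:320,130:320],None,fx=4,fy=3.3,interpolation=cv2.INTER_CUBIC)[:,:,::-1])
im=np.load('pics/s38.npz')['im']
cv2.imwrite('pics/bt_s.png',cv2.resize(im[220:360,200:330],None,fx=4.2,fy=4.2,interpolation=cv2.INTER_CUBIC)[:,:,::-1])
E
```

```text
top standing caps
area mm2 623 ctr x 0.6110 y 0.2855 size 32.2 22.8 ang 65.6 corners [(np.float32(0.621), np.float32(0.3025)), (np.float32(0.6304), np.float32(0.2817)), (np.float32(0.6011), np.float32(0.2684)), (np.float32(0.5917), np.float32(0.2892))]
area mm2 643 ctr x 0.5409 y 0.4111 size 32.6 23.3 ang 47.5 corners [(np.float32(0.545), np.float32(0.4307)), (np.float32(0.5608), np.float32(0.4135)), (np.float32(0.5367), np.float32(0.3914)), (np.float32(0.5209), np.float32(0.4087))]
area mm2 359 ctr x 0.4690 y 0.4664 size 67.7 6.6 ang 59.9 corners [(np.float32(0.4966), np.float32(0.4862)), (np.float32(0.4999), np.float32(0.4805)), (np.float32(0.4414), np.float32(0.4465)), (np.float32(0.438), np.float32(0.4522))]
area mm2 580 ctr x 0.4381 y 0.1599 size 27.0 22.3 ang 70.9 corners [(np.float32(0.4472), np.float32(0.1748)), (np.float32(0.4545), np.float32(0.1537)), (np.float32(0.429), np.float32(0.1449)), (np.float32(0.4217), np.float32(0.166))]
area mm2 580 ctr x 0.4051 y 0.2432 size 27.3 22.5 ang 60.9 corners [(np.float32(0.4116), np.float32(0.2597)), (np.float32(0.4225), np.float32(0.
[... 3898 characters left out ...]
 mm2 518 ctr x 0.4534 y 0.1712 size 21.8 24.9 ang 68.2 corners [(np.float32(0.4589), np.float32(0.1868)), (np.float32(0.4681), np.float32(0.1637)), (np.float32(0.4478), np.float32(0.1556)), (np.float32(0.4386), np.float32(0.1787))]
area mm2 462 ctr x 0.4175 y 0.2604 size 19.8 24.2 ang 60.6 corners [(np.float32(0.4202), np.float32(0.2758)), (np.float32(0.432), np.float32(0.2547)), (np.float32(0.4148), np.float32(0.245)), (np.float32(0.4029), np.float32(0.2661))]
area mm2 470 ctr x 0.3371 y 0.3683 size 20.1 24.6 ang 62.1 corners [(np.float32(0.3403), np.float32(0.3838)), (np.float32(0.3518), np.float32(0.3621)), (np.float32(0.334), np.float32(0.3527)), (np.float32(0.3225), np.float32(0.3744))]
```

```bash
python3 - <<'E'
from h import *
for nm,f in(('top','t38'),('side','s38')):
    d=np.load('pics/%s.npz'%f)['d']; W=cloud(nm,d)
    for b,c in dict(A=(.3403,.3635),B=(.4214,.2548),C=(.4572,.165)).items():
        m=(np.hypot(W[...,0]-c[0]-.06,W[...,1]-c[1]-.03)<.085)&(W[...,2]>.03)&(W[...,2]<.052)
        P=W[m][:,:2].astype(np.float32)
        # remove caps etc: keep largest cluster
        (cx,cy),(w,h),a=cv2.minAreaRect(P)
        q=P-P.mean(0); u,s,vt=np.linalg.svd(q,full_matrices=False)
        print(nm,b,len(P),'mean',P.mean(0),'rect',np.round([cx,cy,w,h,a],4),'pca yaw',np.degrees(np.arctan2(vt[0,1],vt[0,0])), 'ext',np.ptp(q@vt.T,axis=0),'z',np.median(W[m][:,2]))
        ax=P.mean(0)-np.array(c); print('   cap->body yaw',np.degrees(np.arctan2(ax[1],ax[0])),np.linalg.norm(ax))
print([bp('top',185.5,256.7,.04)])
E
```

```text
top A 812 mean [0.3866838  0.38877293] rect [ 0.3807  0.3856  0.1199  0.041  29.7978] pca yaw -150.6346 ext [0.11998529 0.04100244] z 0.038800699595676114
   cap->body yaw 28.584448622036767 0.05282212960378387
top B 759 mean [0.46744257 0.28155857] rect [ 0.4607  0.2778  0.121   0.0404 30.2448] pca yaw -149.53119 ext [0.12098078 0.04042863] z 0.0388476874590622
   cap->body yaw 30.16388015335936 0.05325354156576972
top C 793 mean [0.5052803  0.18624173] rect [ 0.4887  0.2146  0.1217  0.1132 18.7512] pca yaw -161.5971 ext [0.12165946 0.11324522] z 0.039223919370328986
   cap->body yaw 23.835689568481126 0.05256356069214185
side A 603 mean [0.38531312 0.3930534 ] rect [ 0.3789  0.3873  0.119   0.0455 29.5127] pca yaw -150.38779 ext [0.11897295 0.04560602] z 0.03937081119388686
   cap->body yaw 33.28694196269577 0.053847799126197235
side B 536 mean [0.46833724 0.2827191 ] rect [ 0.4757  0.2498  0.1172  0.1131 30.1527] pca yaw -147.81459 ext [0.11812373 0.11317366] z 0.03950350186446949
   cap->body yaw 30.74493595547765 0.054613008949274434
side C 486 mean [0.50346607 0.18971631] rect [ 0.4856  0.2098  0.1192  0.1145 24.9452] pca yaw -157.59175 ext [0.11915766 0.11482692] z 0.03989939750085569
   cap->body yaw 28.112072047125928 0.052454219574687405
[array([0.42047682, 0.41076142])]
```

```bash
python3 - <<'E'
from h import *
for nm,f in(('top','t38'),('side','s38')):
    z=np.load('pics/%s.npz'%f); W=cloud(nm,z['d']);im=z['im']
    P=W[(W[...,0]>.4)&(W[...,0]<.75)&(W[...,1]>.1)&(W[...,1]<.6)&(W[...,2]>.05)&(W[...,2]<.066)]
    # exclude standing bottles
    k=(np.hypot(P[:,0]-.615,P[:,1]-.285)>.05)&(np.hypot(P[:,0]-.545,P[:,1]-.412)>.05)
    P=P[k]
    for lab,sel in (('Lwall',P[:,1]>.4),('Rwall',(P[:,1]<.25)&(P[:,0]>.56)&(P[:,0]<.72))):
        Q=P[sel][:,:2]; 
        if len(Q)>5: q=Q-Q.mean(0);u,s,vt=np.linalg.svd(q,full_matrices=False); print(nm,lab,len(Q),Q.mean(0),np.degrees(np.arctan2(vt[0,1],vt[0,0])),np.ptp(q@vt.T,axis=0))
    o=warp(nm,im,.42,.72,.12,.54,.012,.0006)
    cv2.imwrite('pics/lane_%s.png'%nm,ticks(o,.42,.72,.12,.54,.0006)[:,:,::-1])
E
```

```text
top Lwall 81 [0.48896108 0.49401322] -149.29981695548227 [0.07784472 0.00498174]
top Rwall 100 [0.67825694 0.19037444] 162.29784543936051 [0.09341163 0.05784764]
side Lwall 112 [0.48621206 0.49603581] 30.36962131793269 [0.07433373 0.01102315]
side Rwall 116 [0.67445191 0.19693201] 166.8967166497447 [0.0961196  0.06098204]
```

```bash
cat > fitk.py <<'E'
import numpy as np
from scipy.optimize import least_squares
# (q, pos) tool down
D=[([-1.249,.276,1.505,0,1.361],[.246,-.519,.1925]),([-.08,.14,1.68,0,1.32],[.4863,.0303,.195]),([-.08,.33,1.96,0,.85],[.4865,.03,.0063]),
([-.82,.39,1.84,0,.9],[.4145,-.3446,.0083]),([-.94,.18,2.18,0,.78],[.2738,-.2563,.0115]),([-.31,.37,1.86,0,.91],[.5199,-.0961,.0169]),([-.11,.31,1.76,0,1.07],[.5392,.0088,.0786]),([-.38,.12,2.09,0,.92],[.3758,-.0749,.0572])]
def f(p,q):
    h,L1,L2,Lt,off,e=p
    a,b,c=q[1],q[1]+q[2],q[1]+q[2]+q[4]
    r=e+L1*np.sin(a)+L2*np.sin(b)+Lt*np.sin(c); z=h+L1*np.cos(a)+L2*np.cos(b)+Lt*np.cos(c)
    return np.array([r*np.cos(q[0])-off*np.sin(q[0]),r*np.sin(q[0])+off*np.cos(q[0]),z])
s=least_squares(lambda p:np.concatenate([f(p,q)-x for q,x in D]),[.2,.45,.4,.25,.07,0]); print(s.x,np.abs(s.fun).max())
E
python3 fitk.py
```

```text
[-1.37862578  0.59832987  0.41753505 -1.08993523  0.06873052 -0.01507983] 0.013604414460869574
```

```bash
cat >> h.py <<'E'
import json
def rec():
    s=get_state(); open('states.jsonl','a').write(json.dumps({k:np.asarray(s[k]).tolist() for k in('qpos','position','ee_rot')})+'\n')
def Rtilt(psi,alpha):
    """tool heading psi deg, depression alpha deg (90=down,>90 past vertical); tool y to the right of heading"""
    p,a=np.radians(psi),np.radians(alpha); Z=np.array([np.cos(a)*np.cos(p),np.cos(a)*np.sin(p),-np.sin(a)]); Y=np.array([np.sin(p),-np.cos(p),0]); return R.from_matrix(np.stack([np.cross(Y,Z),Y,Z],1))
def g2tcp(G,Rt,L=.049): return np.asarray(G)+L*Rt.as_matrix()[:,2]
E
python3 - <<'E'
from h import *
rec(); Rt=Rtilt(30,90); print(Rt.as_matrix()); plan([.42,.16,.25],Rt,60,vmax=.04)
E
```

```text
[[ 8.66025404e-01  5.00000000e-01  5.30287619e-17]
 [ 5.00000000e-01 -8.66025404e-01  3.06161700e-17]
 [ 6.12323400e-17  0.00000000e+00 -1.00000000e+00]]
clock 46.525 n 5
-0.0 0.0 8.9 0.0215 -0.0192 -0.0117 60; -0.0 0.0 8.9 0.0183 -0.0223 -0.0117 60; -0.0 0.0 8.9 0.0146 -0.0249 -0.0117 60; -0.0 0.0 8.9 0.0106 -0.0269 -0.0117 60; -0.0 0.0 8.9 0.0063 -0.0282 -0.0117 60
```

>>> drive_tool(
  motion="0 0 8.9 0.0215 -0.019 -0.012 60; 0 0 8.9 0.018 -0.022 -0.012 60; 0 0 8.9 0.0145 -0.025 -0.012 60; 0 0 8.9 0.0105 -0.027 -0.012 60; 0 0 8.9 0.006 -0.028 -0.012 60; 0 0 0 0 0 0 60; 0 10 0 0 0 0 60; 0 10 0 0 0 0 60; 0 10 0 0 0 0 60; 0 0 0 0 0 0 60",
)

```text
clock: 47.78
position: [0.4098, 0.1597, 0.2325]
ee_rot: [-0.065, 0.939, 0.24, 0.236]
contact_force: [-0.0, 0.2, 0.6]
width: 0.0511
```

```bash
python3 - <<'E'
from h import *
rec(); st(); Rc=Rcur().as_matrix(); print(Rc[:,1],get_state()['qpos'])
E
```

```text
t 47.77 pos [0.4098 0.1597 0.2325] yawS -151.49 zaxis [ 0.4128  0.2354 -0.8799] F [-0.03  0.2   0.64] M [-0.061  0.131  0.024] w 0.0511 q [-0.02 -0.24  2.06  0.31  0.91  0.91]
[ 0.48132298 -0.87650074 -0.00863995] [-0.01844787 -0.24278369  2.05968881  0.31172486  0.91418009  0.91255331]
```

>>> drive_tool(
  motion="0 10 0 0 0 0 60; 0 10 0 0 0 0 60; 0 0 0 0 0 0 60; 0 0 0 0 0 0 60",
)

```text
clock: 48.28
position: [0.411, 0.1622, 0.2317]
ee_rot: [-0.103, 0.902, 0.235, 0.348]
contact_force: [0.6, 0.5, 0.2]
width: 0.0513
```

```bash
python3 - <<'E'
from h import *
rec(); st(); Rc=Rcur().as_matrix(); print(Rc[:,1],get_state()['qpos'])
E
```

```text
t 48.27 pos [0.411  0.1622 0.2317] yawS -151.48 zaxis [ 0.5787  0.3501 -0.7365] F [0.62 0.55 0.22] M [-0.196  0.302 -0.04 ] w 0.0513 q [-0.28 -0.34  2.26  0.75  0.81  0.36]
[ 0.4958353  -0.86811065 -0.0230488 ] [-0.27929014 -0.33818345  2.26274006  0.75082054  0.81415756  0.36367592]
```

```bash
cat > kin.py <<'E'
import numpy as np, json
from scipy.optimize import least_squares
from scipy.spatial.transform import Rotation as R
def fk(p,q):
    h,e,off,L1,a3,L2,off2,a5,Lt,c,s4,s6=list(p)+[1,1] if len(p)==10 else p
    Rz=lambda a:R.from_euler('z',a); Ry=lambda a:R.from_euler('y',a)
    R1=Rz(q[0]);R2=R1*Ry(q[1]);R3=R2*Ry(q[2]);R4=R3*Rz(q[3]);R5=R4*Ry(q[4]);R6=R5*Rz(q[5]+c)
    pos=R1.apply([e,off,h])+R2.apply([0,0,L1])+R3.apply([a3,0,L2])+R4.apply([0,off2,0])+R5.apply([a5,0,Lt])
    return pos,R6
def load():
    D=[json.loads(l) for l in open('states.jsonl')]
    D=[(d['qpos'],d['position'],d['ee_rot']) for d in D]
    D.append(([-1.24900253e+00,  2.76575870e-01,  1.50613788e+00, -1.35351843e-05,1.36069110e+00, -1.21023487e-01],[ 0.24616708, -0.51897806,  0.19224879],[-9.00871870e-04,  9.75588362e-01,  2.19605388e-01, -9.73901319e-05]))
    return D
OLD=[([-.82,.39,1.84,0,.9,0],[.4145,-.3446,.0083]),([-.94,.18,2.18,0,.78,0],[.2738,-.2563,.0115]),([-.31,.37,1.86,0,.91,0],[.5199,-.0961,.0169]),([-.11,.31,1.76,0,1.07,0],[.5392,.0088,.0786]),([-.38,.12,2.09,0,.92,0],[.3758,-.0749,.0572]),([-.59,.4,1.84,0,.92,0],[.4834,-.2389,.0084])]
def fit():
    D=load()
    def res(p):
        r=[]
        for q,x,o in D:
            P,Ro=fk(p,q); r+=list((P-x)*5); r+=list((R.from_quat([o[1],o[2],o[3],o[0]]).inv()*Ro).as_rotvec())
        for q,x in OLD: r+=list((fk(p,q)[0]-x)*.5)
        return np.array(r)
    best=None
    for c in (0,np.pi/2,-np.pi/2,np.pi):
        s=least_squares(res,[.2,0,0.03,.5,0,.42,.03,0,.25,c])
        if best is None or s.cost<best.cost: best=s
    return best
if __name__=='__main__':
    b=fit(); print(np.round(b.x,4),b.cost); D=load()
    for q,x,o in D: P,Ro=fk(b.x,q); print(np.round((P-x)*1000,1),np.round((R.from_quat([o[1],o[2],o[3],o[0]]).inv()*Ro).as_rotvec(degrees=True),2))
    np.save('kin.npy',b.x)
E
python3 kin.py
```

```text
[ 1.3760e-01 -7.0000e-04  6.9100e-02  6.2970e-01  6.1000e-02  4.2220e-01
  3.0000e-04  2.0000e-04  4.0270e-01  1.5708e+00] 1.3305868238796023e-05
[-0. -0. -0.] [-0. -0.  0.]
[ 0.  0. -0.] [-0. -0.  0.]
[-0.  0.  0.] [-0. -0.  0.]
[-0. -0.  0.] [ 0.  0. -0.]
```

```bash
cat >> h.py <<'E'
import kin
KP=np.load('kin.npy')
QL=np.array([-2.89,-.75,.22,-1.18,.11,-2.7]);QU=np.array([2.89,2.08,2.7,4.32,2.71,2.7])
def ik(pos,Rt,q0):
    f=lambda q:np.concatenate([(kin.fk(KP,q)[0]-pos)*5,(Rt.inv()*kin.fk(KP,q)[1]).as_rotvec()])
    s=kin.least_squares(f,np.clip(q0,QL+.01,QU-.01),bounds=(QL,QU)); return s.x,s.cost
CAP=dict(A=(.3405,.3635),B=(.4214,.2548),C=(.4572,.165)); YAW=dict(A=29.7,B=30.2,C=20.)
LC=np.array([.575,.347]);LY=30.4
def lw(x,y):
    c,q=np.cos(np.radians(LY)),np.sin(np.radians(LY)); return LC+np.array([c*x-q*y,q*x+c*y])
def ll(p):
    c,q=np.cos(np.radians(LY)),np.sin(np.radians(LY)); d=np.asarray(p)[:2]-LC; return np.array([c*d[0]+q*d[1],-q*d[0]+c*d[1]])
E
python3 - <<'E'
from h import *
q=get_state()['qpos']
for b in 'ABC':
  for al in (40,45,50,55,60,65):
    Rt=Rtilt(YAW[b],al); G=np.array([*CAP[b],.02])-.008*Rt.as_matrix()[:,2]
    best=min((ik(g2tcp(G,Rt),Rt,q0) for q0 in (q,[0,-.3,2.3,0,.8,.9],[0,-.3,2.3,.8,.8,.3],[.3,-.3,2.3,.3,1,.8])),key=lambda r:r[1])
    print(b,al,np.round(best[0],2),'%.1e'%best[1])
for y in (-.133,0,.132):
  for al in (90,130,135,140,145,150):
    Rt=Rtilt(LY,al); G=np.array([*lw(0,y),.12+.105-.0])-.008*Rt.as_matrix()[:,2]
    G2=G-[0,0,.116]
    r=[]
    for g in (G,G2):
      r.append(min((ik(g2tcp(g,Rt),Rt,q0) for q0 in (q,[.2,.8,.9,0,2,.9],[.5,.6,.6,.0,2.2,1.2])),key=lambda r:r[1]))
    print(y,al,[(np.round(x[0],2),'%.1e'%x[1]) for x in r])
print('plant',bp('top',308,122,.12),bp('side',215,208,.12))
E
```

```text
A 40 [ 0.87  0.58  2.67  3.47  0.97 -1.53] 4.5e-30
A 45 [ 0.84  0.46  2.59  3.5   0.7  -1.61] 1.0e-31
A 50 [ 0.82  0.38  2.52  3.57  0.47 -1.72] 7.8e-31
A 55 [ 0.79  0.33  2.45  3.75  0.28 -1.93] 8.0e-21
A 60 [ 0.74  0.29  2.33 -0.94  0.11  2.7 ] 1.5e-03
A 65 [ 0.75  0.29  2.3  -0.68  0.15  2.46] 1.3e-24
B 40 [ 0.26  0.53  2.7   2.9   0.91 -1.6 ] 1.0e-03
B 45 [ 0.27  0.47  2.67  2.88  0.78 -1.57] 1.2e-27
B 50 [ 0.29  0.38  2.58  2.83  0.52 -1.48] 1.5e-20
B 55 [ 0.31  0.32  2.49  2.71  0.3  -1.33] 5.9e-24
B 60 [ 0.33  0.29  2.41  2.23  0.12 -0.83] 6.7e-26
B 65 [0.35 0.28 2.33 0.66 0.12 0.75] 2.8e-30
C 40 [ 0.04  0.51  2.7   2.84  0.88 -1.6 ] 1.7e-03
C 45 [ 0.04  0.48  2.68  2.84  0.81 -1.58] 6.5e-24
C 50 [ 0.07  0.38  2.59  2.78  0.53 -1.48] 7.9e-30
C 55 [ 0.09  0.32  2.51  2.65  0.31 -1.31] 1.4e-29
C 60 [ 0.12  0.28  2.43  2.18  0.14 -0.81] 1.8e-31
C 65 [0.14 0.27 2.35 0.76 0.13 0.62] 1.8e-23
-0.133 90 [(array([0.25, 0.44, 1.27, 0.  , 1.43, 1.29]), '1.3e-23'), (array([ 0.25,  0.52,  1.44, -0.  ,  1.19,  1.29]), '4.0e-27')]
-0.133 130 [(array([ 0.32,  0.88,  0.63, -0.18,  2.31,  1.28]
[... 1574 characters left out ...]
'1.4e-28')]
0.132 130 [(array([0.61, 0.89, 0.62, 0.07, 2.33, 1.68]), '1.9e-27'), (array([0.61, 0.93, 0.8 , 0.06, 2.11, 1.66]), '1.9e-28')]
0.132 135 [(array([0.61, 0.94, 0.54, 0.08, 2.44, 1.69]), '3.5e-27'), (array([0.61, 0.99, 0.72, 0.07, 2.22, 1.67]), '1.9e-26')]
0.132 140 [(array([0.61, 1.  , 0.47, 0.1 , 2.54, 1.7 ]), '5.1e-27'), (array([0.61, 1.05, 0.64, 0.08, 2.32, 1.67]), '1.3e-26')]
0.132 145 [(array([0.6 , 1.06, 0.39, 0.12, 2.64, 1.72]), '2.1e-19'), (array([0.6 , 1.11, 0.57, 0.09, 2.42, 1.68]), '2.6e-27')]
0.132 150 [(array([0.6 , 1.1 , 0.36, 0.16, 2.71, 1.75]), '1.9e-04'), (array([0.6 , 1.16, 0.5 , 0.11, 2.53, 1.69]), '2.7e-22')]
plant [0.74253324 0.16659199] [0.73623926 0.18361591]
```

The kinematic model now fits exactly. Plan: grip the cap steeply from above (68° depression, jaws across the bottle), lift, then pitch the tool about 82–85° back so the bottle hangs upright, and set it in the tray. C goes first, into lane y=-0.133. C is at top pixel (291,235), white with a black cap in the crop, so it is neither the purple one nor the turquoise one.

```bash
cat >> h.py <<'E'
def pick(b,al,back,hand,psi=None,cap=None,**k):
    psi=YAW[b] if psi is None else psi; cap=CAP[b] if cap is None else cap
    Rt=Rtilt(psi,al); z=Rt.as_matrix()[:,2]; G=np.array([*cap,.02])-(.008+back)*z
    T=g2tcp(G,Rt); q,c=ik(T,Rt,get_state()['qpos']); print('target',np.round(T,4),'ik',np.round(q,2),'%.1e'%c)
    plan(T,Rt,hand,**k)
E
python3 - <<'E'
from h import *
YAW['C']=19.5
for al in (66,68,70,72):
  for b in 'ABC':
    Rt=Rtilt(YAW[b],al)
    for bk in (0,.07):
      G=np.array([*CAP[b],.02])-(.008+bk)*Rt.as_matrix()[:,2]
      q,c=ik(g2tcp(G,Rt),Rt,[.1,.2,2.2,.5,.3,.8]); print(al,b,bk,np.round(q,2),'%.0e'%c)
pick('C',70,.07,60,psi=19.5,vmax=.04)
E
```

```text
66 A 0 [ 0.75  0.29  2.29 -0.55  0.18  2.32] 4e-30
66 A 0.07 [ 0.76  0.13  2.25 -0.28  0.37  2.06] 1e-18
66 B 0 [0.35 0.28 2.32 0.51 0.15 0.91] 7e-24
66 B 0.07 [0.33 0.1  2.28 0.23 0.35 1.17] 2e-30
66 C 0 [0.14 0.27 2.33 0.57 0.15 0.83] 2e-20
66 C 0.07 [0.12 0.09 2.29 0.26 0.35 1.13] 1e-22
68 A 0 [ 0.74  0.29  2.26 -0.37  0.23  2.14] 1e-29
68 A 0.07 [ 0.75  0.14  2.22 -0.22  0.42  1.99] 5e-20
68 B 0 [0.35 0.28 2.29 0.32 0.21 1.1 ] 1e-30
68 B 0.07 [0.34 0.11 2.25 0.18 0.41 1.24] 2e-20
68 C 0 [0.15 0.27 2.3  0.36 0.2  1.04] 2e-18
68 C 0.07 [0.13 0.1  2.26 0.2  0.41 1.2 ] 2e-22
70 A 0 [ 0.73  0.29  2.23 -0.26  0.28  2.02] 5e-26
70 A 0.07 [ 0.75  0.14  2.19 -0.17  0.48  1.94] 2e-22
70 B 0 [0.36 0.28 2.26 0.22 0.26 1.2 ] 7e-27
70 B 0.07 [0.35 0.12 2.22 0.14 0.46 1.28] 2e-19
70 C 0 [0.16 0.27 2.27 0.25 0.26 1.16] 6e-31
70 C 0.07 [0.14 0.11 2.23 0.15 0.46 1.25] 2e-23
72 A 0 [ 0.72  0.3   2.21 -0.19  0.34  1.95] 1e-18
72 A 0.07 [ 0.74  0.15  2.16 -0.13  0.53  1.89] 4e-27
72 B 0 [0.37 0.29 2.23 0.16 0.32 1.27] 9e-27
72 B 0.07 [0.36 0.13 2.18 0.11 0.52 1.31] 5e-19
72 C 0 [0.16 0.28 2.24 0.18 0.32 1.23] 2e-31
72 C 0.07 [0.15 0.13 2.19 0.12 0.52 1.29] 1e-23
target [0.4479 0.1617 0.0473] ik [0.14 0.11 2.23 0.15 0.46 1.25] 6.9e-27
clock 48.275 n 5
-1.3 -4.5 1.6 -0.0202 0.0046 0.0314 60; -1.3 -4.5 1.6 -0.0176 0.0044 0.0330 60; -1.3 -4.5 1.6 -0.0148 0.0041 0.0343 60; -1.3 -4.5 1.6 -0.0120 0.0037 0.0355 60; -1.3 -4.5 1.6 -0.0091 0.0032 0.0364 60
```

>>> drive_tool(
  motion="-1.3 -4.5 1.6 -0.02 0.0045 0.0315 60; -1.3 -4.5 1.6 -0.0175 0.0045 0.033 60; -1.3 -4.5 1.6 -0.015 0.004 0.034 60; -1.3 -4.5 1.6 -0.012 0.0035 0.0355 60; -1.3 -3.5 1.6 -0.009 0.003 0.032 60; 0 0 0 0 0 0 60; 0 0 0 0 0 0 60",
)

```text
clock: 49.15
position: [0.4677, 0.169, 0.0563]
ee_rot: [-0.024, 0.967, 0.174, 0.183]
contact_force: [-0.6, 0.3, 0.3]
width: 0.0512
```

```bash
python3 - <<'E'
from h import *
st(); im,d=snap('side','s40'); im2,d2=snap('top','t40'); 
cv2.imwrite('pics/c40.png',cv2.resize(im[220:320,220:340],None,fx=6,fy=6,interpolation=cv2.INTER_CUBIC)[:,:,::-1])
pick('C',68,.04,60,psi=19.5,vmax=.02)
E
```

```text
t 49.15 pos [0.4677 0.169  0.0563] yawS -159.45 zaxis [ 0.3451  0.1108 -0.932 ] F [-0.57  0.29  0.34] M [-0.066  0.114  0.003] w 0.0512 q [0.16 0.12 2.2  0.12 0.46 1.28]
target [0.4576 0.1651 0.0191] ik [0.14 0.17 2.28 0.24 0.32 1.16] 6.7e-22
clock 49.25 n 2
0.3 0.4 0.4 -0.0117 -0.0005 0.0157 60; 0.3 0.4 0.4 -0.0118 -0.0004 0.0156 60
```

>>> drive_tool(
  motion="0.3 0.5 0.4 -0.0115 -0.0005 0.014 60; 0.3 0.5 0.4 -0.0115 -0.0005 0.014 60; 0 0 0 0 0 0 60; 0 0 0 0 0 0 60",
)

```text
clock: 49.75
position: [0.4595, 0.1641, 0.0281]
ee_rot: [-0.032, 0.966, 0.165, 0.197]
contact_force: [-0.4, -0.6, 0.3]
width: 0.0511
```

```bash
python3 - <<'E'
from h import *
st(); im,d=snap('side','s41')
cv2.imwrite('pics/c41.png',cv2.resize(im[220:320,220:340],None,fx=6,fy=6,interpolation=cv2.INTER_CUBIC)[:,:,::-1])
pick('C',68,.0,60,psi=19.5,vmax=.01)
E
```

```text
t 49.75 pos [0.4595 0.1641 0.0281] yawS -160.52 zaxis [ 0.3704  0.1273 -0.9201] F [-0.4  -0.56  0.27] M [-0.029  0.193 -0.016] w 0.0511 q [0.14 0.15 2.28 0.25 0.32 1.15]
target [ 0.4717  0.1701 -0.018 ] ik [0.15 0.27 2.3  0.36 0.2  1.04] 3.2e-24
clock 49.8 n 5
0.0 -0.2 -0.0 -0.0011 -0.0003 0.0095 60; 0.0 -0.2 -0.0 -0.0011 -0.0003 0.0095 60; 0.0 -0.2 -0.0 -0.0010 -0.0003 0.0095 60; 0.0 -0.2 -0.0 -0.0010 -0.0003 0.0095 60; 0.0 -0.2 -0.0 -0.0010 -0.0003 0.0095 60
```

>>> drive_tool(
  motion="0 -0.2 0 -0.001 -0.0003 0.009 60; 0 -0.2 0 -0.001 -0.0003 0.009 60; 0 -0.2 0 -0.001 -0.0003 0.009 60; 0 -0.2 0 -0.001 0 0.009 60; 0 0 0 0 0 0 60; 0 0 0 0 0 0 60",
)

```text
clock: 50.55
position: [0.4711, 0.169, -0.0083]
ee_rot: [-0.031, 0.967, 0.166, 0.191]
contact_force: [-0.1, 0.1, 0.1]
width: 0.051
```

```bash
python3 - <<'E'
from h import *
st(); im,d=snap('side','s42')
cv2.imwrite('pics/c42.png',cv2.resize(im[220:320,220:340],None,fx=6,fy=6,interpolation=cv2.INTER_CUBIC)[:,:,::-1])
pick('C',68,.0,60,psi=19.5,vmax=.01)
E
```

```text
t 50.55 pos [ 0.4711  0.169  -0.0083] yawS -160.47 zaxis [ 0.3589  0.1229 -0.9252] F [-0.07  0.05  0.1 ] M [-0.044  0.204  0.038] w 0.0510 q [0.15 0.25 2.3  0.32 0.22 1.09]
target [ 0.4717  0.1701 -0.018 ] ik [0.15 0.27 2.3  0.36 0.2  1.04] 2.6e-30
clock 50.6 n 1
0.2 -0.3 0.0 -0.0029 -0.0009 0.0094 60
```

>>> drive_tool(
  motion="0.2 -0.3 0 -0.0025 -0.0008 0.008 60; 0 0 0 0 0 0 60; 0 0 0 0 0 0 0; 0 0 0 0 0 0 0; 0 0 0 0 0 0 0; 0 0 0 0 0 0 0; 0 0 0 0 0 0 0; 0 0 0 0 0 0 0",
  newtons=80,
)

```text
clock: 51.6
position: [0.4719, 0.1701, -0.0148]
ee_rot: [-0.032, 0.967, 0.167, 0.19]
contact_force: [0.6, 0.6, -0.6]
width: 0.0241
```

```bash
python3 - <<'E'
from h import *
st(); im,d=snap('side','s43')
cv2.imwrite('pics/c43.png',cv2.resize(im[220:320,220:340],None,fx=6,fy=6,interpolation=cv2.INTER_CUBIC)[:,:,::-1])
E
```

```text
t 51.60 pos [ 0.4719  0.1701 -0.0148] yawS -160.44 zaxis [ 0.3562  0.1252 -0.926 ] F [ 0.6   0.56 -0.55] M [-0.035  0.168  0.041] w 0.0241 q [0.15 0.26 2.3  0.35 0.21 1.05]
```

The grip is on the cap (24 mm). I'll lift straight up first.

```bash
cat >> h.py <<'E'
def place(y,zb,al,al0,dc,hand,x=0.0,psi=LY,show=True,**k):
    """bottom centre at lane (x,y), height zb; cap=TCP-dc*z"""
    Rt=Rtilt(psi,al); p=np.radians(psi); dep=np.radians(al-al0); b=np.array([np.cos(dep)*np.cos(p),np.cos(dep)*np.sin(p),-np.sin(dep)])
    cap=np.array([*lw(x,y),zb])-.105*b; T=cap+dc*Rt.as_matrix()[:,2]
    q,c=ik(T,Rt,get_state()['qpos']); print('target',np.round(T,4),'cap',np.round(cap,3),'ik',np.round(q,2),'%.1e'%c)
    plan(T,Rt,hand,**k)
E
python3 - <<'E'
from h import *
Rc=Rcur(); print(Rc.inv().apply([0,0,1]))
E
```

```text
[ 0.37754465  0.00119864 -0.92599061]
```

>>> drive_tool(
  motion="0 0 0 0.004 0 -0.009 0; 0 0 0 0.0075 0 -0.0185 0; 0 0 0 0.011 0 -0.028 0; 0 0 0 0.013 0 -0.032 0; 0 0 0 0.013 0 -0.032 0; 0 0 0 0.013 0 -0.032 0; 0 0 0 0.0075 0 -0.0185 0; 0 0 0 0 0 0 0",
)

```text
clock: 52.65
position: [0.4658, 0.1689, 0.1691]
ee_rot: [-0.032, 0.969, 0.167, 0.182]
contact_force: [-0.8, 0.3, -1.6]
width: 0.0243
```

```bash
python3 - <<'E'
from h import *
st(); im,d=snap('side','s44'); im2,d=snap('top','t44')
cv2.imwrite('pics/c44.png',cv2.resize(im[180:320,200:340],None,fx=4.2,fy=4.2,interpolation=cv2.INTER_CUBIC)[:,:,::-1])
place(-.133,.11,150,68,.038,0,wmax=7,vmax=.04)
E
```

```text
t 52.65 pos [0.4658 0.1689 0.1691] yawS -160.49 zaxis [ 0.3416  0.122  -0.9319] F [-0.77  0.26 -1.64] M [-0.126  0.377  0.005] w 0.0243 q [ 0.15 -0.03  2.01  0.1   0.8   1.33]
target [0.6013 0.2082 0.195 ] cap [0.63  0.225 0.214] ik [ 0.33  1.08  0.44 -0.36  2.63  1.16] 5.8e-31
clock 52.75 n 12
-0.3 -6.7 -0.9 0.0119 0.0007 0.0021 0; -0.3 -6.7 -0.9 0.0121 0.0009 0.0006 0; -0.3 -6.7 -0.9 0.0121 0.0011 -0.0008 0; -0.3 -6.7 -0.9 0.0119 0.0013 -0.0022 0; -0.3 -6.7 -0.9 0.0115 0.0015 -0.0035 0; -0.3 -6.7 -0.9 0.0110 0.0017 -0.0048 0; -0.3 -6.7 -0.9 0.0103 0.0019 -0.0061 0; -0.3 -6.7 -0.9 0.0095 0.0021 -0.0072 0; -0.3 -6.7 -0.9 0.0086 0.0023 -0.0083 0; -0.3 -6.7 -0.9 0.0075 0.0025 -0.0092 0; -0.3 -6.7 -0.9 0.0063 0.0027 -0.0100 0; -0.3 -6.7 -0.9 0.0051 0.0028 -0.0107 0
```

Lifted with the bottle held firmly level, at crop (350,150). Now I'll swing it upright over the right end of the tray.

>>> drive_tool(
  motion="-0.3 -4 -0.9 0.010 0.0007 0.000 0; -0.3 -6 -0.9 0.012 0.001 -0.001 0; -0.3 -6.7 -0.9 0.012 0.001 -0.002 0; -0.3 -6.7 -0.9 0.012 0.0013 -0.003 0; -0.3 -6.7 -0.9 0.0115 0.0015 -0.004 0; -0.3 -6.7 -0.9 0.011 0.0017 -0.005 0; -0.3 -6.7 -0.9 0.010 0.002 -0.006 0; -0.3 -6.7 -0.9 0.0095 0.002 -0.007 0; -0.3 -6.7 -0.9 0.0085 0.0023 -0.008 0; -0.3 -6.7 -0.9 0.0075 0.0025 -0.009 0; 0 0 0 0 0 0 0; 0 0 0 0 0 0 0",
)

```text
clock: 54.25
position: [0.5695, 0.1992, 0.1689]
ee_rot: [0.103, 0.89, 0.226, -0.383]
contact_force: [0.4, 0.1, -1.4]
width: 0.0242
```

```bash
python3 - <<'E'
from h import *
st(); im,d=snap('side','s45'); im2,d=snap('top','t45')
cv2.imwrite('pics/c45.png',cv2.resize(im[150:330,160:340],None,fx=3.3,fy=3.3,interpolation=cv2.INTER_CUBIC)[:,:,::-1])
place(-.133,.06,150,68,.038,0,wmax=7,vmax=.03)
E
```

```text
t 54.25 pos [0.5695 0.1992 0.1689] yawS -151.87 zaxis [-0.6353 -0.3559 -0.6854] F [ 0.42  0.08 -1.41] M [ 0.314 -0.395  0.014] w 0.0242 q [ 0.32  0.86  0.81 -0.19  2.27  1.33]
target [0.6013 0.2082 0.145 ] cap [0.63  0.225 0.164] ik [ 0.33  1.1   0.52 -0.31  2.54  1.21] 5.1e-20
clock 54.35 n 2
-0.5 -6.7 -0.7 0.0203 0.0036 -0.0034 0; -0.5 -6.7 -0.7 0.0197 0.0039 -0.0057 0
```

>>> drive_tool(
  motion="-0.3 -4.5 -0.5 0.0135 0.0025 -0.004 0; -0.3 -4.5 -0.5 0.0135 0.0025 -0.005 0; -0.3 -4.4 -0.4 0.013 0.0025 -0.006 0; 0 0 0 0 0 0 0; 0 0 0 0 0 0 0",
)

```text
clock: 54.98
position: [0.604, 0.209, 0.1608]
ee_rot: [0.13, 0.839, 0.226, -0.477]
contact_force: [-0.6, 0.9, -1.3]
width: 0.0244
```

```bash
python3 - <<'E'
from h import *
st(); im,d=snap('side','s46'); im2,d=snap('top','t46')
cv2.imwrite('pics/c46.png',cv2.resize(im[150:330,160:340],None,fx=3.3,fy=3.3,interpolation=cv2.INTER_CUBIC)[:,:,::-1])
cv2.imwrite('pics/c46t.png',cv2.resize(im2[100:280,130:340],None,fx=3.3,fy=3.3,interpolation=cv2.INTER_CUBIC)[:,:,::-1])
place(-.133,.03,150,68,.038,0,wmax=7,vmax=.03)
E
```

```text
t 54.98 pos [0.604  0.209  0.1608] yawS -150.07 zaxis [-0.7419 -0.4347 -0.5106] F [-0.65  0.9  -1.26] M [ 0.329 -0.547 -0.007] w 0.0244 q [ 0.33  1.09  0.49 -0.32  2.57  1.2 ]
target [0.6013 0.2082 0.115 ] cap [0.63  0.225 0.134] ik [ 0.33  1.11  0.55 -0.29  2.5   1.24] 1.5e-28
clock 55.075 n 2
-0.0 -0.3 -0.1 0.0189 -0.0004 0.0128 0; -0.0 -0.3 -0.1 0.0190 -0.0004 0.0127 0
```

>>> drive_tool(
  motion="0 -0.2 0 0.013 0 0.0085 0; 0 -0.2 0 0.013 0 0.0085 0; 0 -0.2 0 0.010 0 0.007 0; 0 0 0 0 0 0 0; 0 0 0 0 0 0 0",
)

```text
clock: 55.7
position: [0.6011, 0.2071, 0.1176]
ee_rot: [0.131, 0.838, 0.225, -0.48]
contact_force: [0.8, -0.0, -1.7]
width: 0.0245
```

```bash
python3 - <<'E'
from h import *
st(); im,d=snap('side','s47')
cv2.imwrite('pics/c47.png',cv2.resize(im[190:300,190:300],None,fx=5.4,fy=5.4,interpolation=cv2.INTER_CUBIC)[:,:,::-1])
place(-.133,.008,150,68,.038,0,wmax=7,vmax=.03)
E
```

```text
t 55.70 pos [0.6011 0.2071 0.1176] yawS -150.10 zaxis [-0.7449 -0.4365 -0.5045] F [ 0.77 -0.04 -1.71] M [ 0.34  -0.521 -0.025] w 0.0245 q [ 0.33  1.11  0.56 -0.29  2.49  1.24]
target [0.6013 0.2082 0.093 ] cap [0.63  0.225 0.112] ik [ 0.33  1.13  0.57 -0.27  2.46  1.25] 7.2e-30
clock 55.75 n 1
-0.0 -0.3 -0.3 0.0214 -0.0011 0.0117 0
```

>>> drive_tool(
  motion="0 -0.2 0 0.009 0 0.005 0; 0 0 0 0.006 0 0.0033 0; 0 0 0 0.003 0 0.0016 0; 0 0 0 0 0 0 0; 0 0 0 0 0 0 0",
)

```text
clock: 56.38
position: [0.6019, 0.2074, 0.0954]
ee_rot: [0.132, 0.837, 0.225, -0.481]
contact_force: [0.2, 0.2, -1.3]
width: 0.0242
```

```bash
python3 - <<'E'
from h import *
st(); place(-.133,.008,150,68,.038,0,wmax=7,vmax=.03)
E
```

```text
t 56.38 pos [0.6019 0.2074 0.0954] yawS -150.11 zaxis [-0.7462 -0.4374 -0.5019] F [ 0.24  0.21 -1.31] M [ 0.324 -0.559  0.035] w 0.0242 q [ 0.33  1.12  0.57 -0.28  2.46  1.26]
target [0.6013 0.2082 0.093 ] cap [0.63  0.225 0.112] ik [ 0.33  1.13  0.57 -0.27  2.46  1.25] 3.4e-30
clock 56.375 n 1
-0.0 -0.1 -0.3 0.0021 -0.0010 0.0013 0
```

```bash
python3 - <<'E'
from h import *
place(-.133,.008,157,68,.038,0,wmax=3,vmax=.01)
E
```

```text
target [0.6106 0.2137 0.0981] cap [0.641 0.231 0.113] ik [ 0.34  1.23  0.4  -0.37  2.64  1.17] 7.4e-25
clock 56.375 n 3
-0.0 -2.4 -0.1 0.0010 -0.0003 -0.0035 0; -0.0 -2.4 -0.1 0.0008 -0.0003 -0.0035 0; -0.0 -2.4 -0.1 0.0007 -0.0003 -0.0036 0
```

>>> drive_tool(
  motion="0 -2.4 -0.1 0.001 -0.0003 -0.0035 0; 0 -2.4 -0.1 0.0008 -0.0003 -0.0035 0; 0 -2.4 -0.1 0.0007 -0.0003 -0.0035 0; 0 0 0 0 0 0 0; 0 0 0 0.002 0 0.001 0; 0 0 0 0.002 0 0.001 0; 0 0 0 0 0 0 0",
)

```text
clock: 57.25
position: [0.6107, 0.2134, 0.097]
ee_rot: [0.144, 0.805, 0.218, -0.532]
contact_force: [-0.0, -0.6, -1.6]
width: 0.0242
```

```bash
python3 - <<'E'
from h import *
st(); place(-.133,.004,158,68,.038,0,wmax=3,vmax=.01)
im,d=snap('side','s48')
cv2.imwrite('pics/c48.png',cv2.resize(im[190:300,190:300],None,fx=5.4,fy=5.4,interpolation=cv2.INTER_CUBIC)[:,:,::-1])
E
```

```text
t 57.25 pos [0.6107 0.2134 0.097 ] yawS -149.69 zaxis [-0.7937 -0.4649 -0.3922] F [-0.02 -0.61 -1.6 ] M [ 0.331 -0.606  0.02 ] w 0.0242 q [ 0.34  1.24  0.4  -0.37  2.63  1.17]
target [0.6119 0.2145 0.0948] cap [0.642 0.232 0.109] ik [ 0.34  1.25  0.38 -0.39  2.66  1.15] 6.5e-18
clock 57.25 n 1
-0.0 -1.1 -0.0 0.0026 -0.0003 -0.0006 0
```

>>> drive_tool(
  motion="0 -0.8 0 0.0025 0 0 0; 0 0 0 0.002 0 0.001 0; 0 0 0 0 0 0 0; 0 0 0 0.002 0 0.001 0; 0 0 0 0 0 0 0",
)

```text
clock: 57.92
position: [0.6107, 0.214, 0.0949]
ee_rot: [0.147, 0.801, 0.215, -0.538]
contact_force: [0.4, -0.7, -1.6]
width: 0.0241
```

```bash
python3 - <<'E'
from h import *
st(); 
E
```

```text
t 57.92 pos [0.6107 0.214  0.0949] yawS -150.23 zaxis [-0.7999 -0.4668 -0.3773] F [ 0.44 -0.73 -1.57] M [ 0.34  -0.59   0.038] w 0.0241 q [ 0.34  1.25  0.39 -0.38  2.65  1.16]
```

>>> drive_tool(
  motion="0 0 0 0.004 0 0.0015 0; 0 0 0 0 0 0 0; 0 0 0 0.004 0 0.0015 0; 0 0 0 0 0 0 0",
)

```text
clock: 58.42
position: [0.6092, 0.2138, 0.0952]
ee_rot: [0.148, 0.8, 0.211, -0.541]
contact_force: [0.4, 0.5, -1.5]
width: 0.0238
```

```bash
python3 - <<'E'
from h import *
st(); 
E
```

```text
t 58.42 pos [0.6092 0.2138 0.0952] yawS -151.31 zaxis [-0.8044 -0.4647 -0.3703] F [ 0.39  0.53 -1.5 ] M [ 0.344 -0.578  0.008] w 0.0238 q [ 0.34  1.25  0.39 -0.38  2.65  1.17]
```

```bash
python3 - <<'E'
from h import *
place(-.133,.002,154,68,.038,0,wmax=3,vmax=.01)
E
```

```text
target [0.6065 0.2113 0.0901] cap [0.636 0.229 0.107] ik [ 0.34  1.19  0.49 -0.32  2.55  1.22] 3.2e-22
clock 58.425 n 2
-0.2 2.1 -0.3 0.0017 0.0004 0.0026 0; -0.2 2.1 -0.3 0.0016 0.0004 0.0026 0
```

>>> drive_tool(
  motion="-0.2 1.5 -0.5 0.0017 0.0004 0.0026 0; -0.2 1.5 -0.5 0.0017 0.0004 0.0026 0; 0 0 0 0 0 0 0; 0 0 0 0 0 0 0",
)

```text
clock: 58.92
position: [0.6054, 0.2109, 0.094]
ee_rot: [0.141, 0.811, 0.221, -0.522]
contact_force: [1.6, 0.7, 3.5]
width: 0.0244
```

```bash
python3 - <<'E'
from h import *
st(); place(-.133,.002,154,68,.038,0,wmax=3,vmax=.01)
E
```

```text
t 58.92 pos [0.6054 0.2109 0.094 ] yawS -149.36 zaxis [-0.7853 -0.4601 -0.4143] F [1.58 0.65 3.54] M [-0.151 -0.129  0.068] w 0.0244 q [ 0.34  1.2   0.47 -0.34  2.58  1.2 ]
target [0.6065 0.2113 0.0901] cap [0.636 0.229 0.107] ik [ 0.34  1.19  0.49 -0.32  2.55  1.22] 1.7e-19
clock 58.925 n 1
-0.0 1.5 0.1 0.0040 0.0002 0.0006 0
```

>>> drive_tool(
  motion="0 0 0 0 0 0 50; 0 0 0 0 0 0 50; 0 0 0 0 0 0 50; 0 0 0 0 0 0 50; 0 0 0 -0.003 0 -0.005 50; 0 0 0 -0.005 0 -0.010 50; 0 0 0 -0.010 0 -0.015 50; 0 0 0 -0.020 0 -0.020 50; 0 0 0 -0.030 0 -0.020 50; 0 0 0 -0.030 0 -0.010 50; 0 3 0 -0.030 0 0 50; 0 5 0 -0.020 0 0 50",
)

```text
clock: 60.42
position: [0.6205, 0.1898, 0.2065]
ee_rot: [0.136, 0.857, 0.252, -0.429]
contact_force: [0.7, -0.8, -0.1]
width: 0.0425
```

```bash
python3 - <<'E'
from h import *
st(); im,d=snap('side','s49')
cv2.imwrite('pics/c49.png',cv2.resize(im[150:330,160:340],None,fx=3.3,fy=3.3,interpolation=cv2.INTER_CUBIC)[:,:,::-1])
E
```

```text
t 60.42 pos [0.6205 0.1898 0.2065] yawS -148.06 zaxis [-0.6663 -0.4484 -0.5958] F [ 0.67 -0.82 -0.07] M [ 0.204 -0.292 -0.002] w 0.0425 q [ 0.32  1.02  0.46 -0.39  2.54  1.1 ]
```

Bottle C stands upright in the tray's right end. Back now for bottle B, at top pixel (246,248).

```bash
python3 - <<'E'
from h import *
pick('B',70,.13,60,vmax=.04,wmax=8)
# B still there?
im=np.load('pics/s49.npz')['im']; g=warp('side',im,.28,.66,.1,.54,.02); rects(g.max(2)<45,.66,.54,amin=250)
E
```

```text
target [0.3951 0.2395 0.1036] ik [0.34 0.   2.16 0.11 0.64 1.3 ] 1.8e-25
clock 60.475 n 10
0.2 7.3 0.3 -0.0011 -0.0166 0.0192 60; 0.2 7.3 0.3 -0.0036 -0.0166 0.0190 60; 0.2 7.3 0.3 -0.0061 -0.0165 0.0184 60; 0.2 7.3 0.3 -0.0084 -0.0164 0.0175 60; 0.2 7.3 0.3 -0.0107 -0.0163 0.0164 60; 0.2 7.3 0.3 -0.0128 -0.0162 0.0149 60; 0.2 7.3 0.3 -0.0146 -0.0161 0.0132 60; 0.2 7.3 0.3 -0.0163 -0.0159 0.0113 60; 0.2 7.3 0.3 -0.0176 -0.0158 0.0092 60; 0.2 7.3 0.3 -0.0188 -0.0157 0.0070 60
area mm2 422 ctr x 0.6515 y 0.2305 size 17.0 36.0 ang 90.0 corners [(np.float32(0.66), np.float32(0.2485)), (np.float32(0.66), np.float32(0.2125)), (np.float32(0.643), np.float32(0.2125)), (np.float32(0.643), np.float32(0.2485))]
area mm2 824 ctr x 0.5840 y 0.3647 size 24.4 41.4 ang 45.0 corners [(np.float32(0.578), np.float32(0.388)), (np.float32(0.6073), np.float32(0.3587)), (np.float32(0.59), np.float32(0.3415)), (np.float32(0.5608), np.float32(0.3708))]
area mm2 478 ctr x 0.4208 y 0.2542 size 20.2 24.7 ang 61.2 corners [(np.float32(0.4237), np.float32(0.2698)), (np.float32(0.4355), np.float32(0.2482)), (np.float32(0.4179), np.float32(0.2385)), (np.float32(0.406), np.float32(0.2601))]
area mm2 492 ctr x 0.3460 y 0.4128 size 21.3 24.0 ang 61.8 corners [(np.float32(0.3497), np.float32(0.4284)), (np.float32(0.361), np.float32(0.4073)), (np.float32(0.3422), np.float32(0.3972)), (np.float32(0.3309), np.float32(0.4184))]
```

>>> drive_tool(
  motion="0.2 7.3 0.3 -0.003 -0.0165 0.014 60; 0.2 7.3 0.3 -0.005 -0.0165 0.015 60; 0.2 7.3 0.3 -0.0065 -0.0165 0.016 60; 0.2 7.3 0.3 -0.0085 -0.0165 0.0165 60; 0.2 7.3 0.3 -0.011 -0.0165 0.016 60; 0.2 7.3 0.3 -0.013 -0.016 0.015 60; 0.2 7.3 0.3 -0.0145 -0.016 0.013 60; 0.2 7.3 0.3 -0.016 -0.016 0.011 60; 0.2 7.3 0.3 -0.0175 -0.016 0.009 60; 0.2 6 0.3 -0.019 -0.0155 0.007 60; 0 0 0 0 0 0 60; 0 0 0 0 0 0 60",
)

```text
clock: 61.98
position: [0.4016, 0.2427, 0.1077]
ee_rot: [-0.042, 0.949, 0.262, 0.172]
contact_force: [0.6, 0.5, 1.1]
width: 0.0514
```

```bash
python3 - <<'E'
from h import *
st(); im,d=snap('side','s50'); im2,d=snap('top','t50')
cv2.imwrite('pics/c50.png',cv2.resize(im[210:370,200:340],None,fx=4,fy=3.7,interpolation=cv2.INTER_CUBIC)[:,:,::-1])
pick('B',68,.05,60,vmax=.03,wmax=8)
E
```

```text
t 61.98 pos [0.4016 0.2427 0.1077] yawS -148.99 zaxis [ 0.3048  0.1695 -0.9372] F [0.55 0.51 1.09] M [-0.052  0.158  0.003] w 0.0514 q [0.35 0.   2.15 0.09 0.64 1.31]
target [0.4185 0.2531 0.0283] ik [0.34 0.16 2.26 0.2  0.35 1.21] 2.7e-30
clock 62.075 n 3
0.1 0.6 0.2 -0.0029 -0.0003 0.0270 60; 0.1 0.6 0.2 -0.0031 -0.0003 0.0269 60; 0.1 0.6 0.2 -0.0034 -0.0002 0.0269 60
```

>>> drive_tool(
  motion="0.1 0.5 0 -0.002 0 0.012 60; 0.1 0.5 0 -0.003 0 0.022 60; 0 0.5 0 -0.003 0 0.022 60; 0 0 0 0 0 0 60",
)

```text
clock: 62.58
position: [0.4234, 0.2519, 0.0548]
ee_rot: [-0.047, 0.945, 0.262, 0.187]
contact_force: [-1.1, 0.8, 0.5]
width: 0.0509
```

```bash
sed -n 1,400p h.py | tail -120; python3 - <<'E'
from h import *
st()
pick('B',68,.02,60)
E
```

```text
x=(u-K[0,2])/K[0,0]*d; y=(v-K[1,2])/K[1,1]*d
    P=np.stack([x,-y,-d],-1)
    W=P@T[:3,:3].T+T[:3,3]; W[d==0]=np.nan
    return W
def proj(name,p):
    m=camera_model(name);K=np.array(m['camera_matrix']);T=np.array(m['cam_to_world'])
    c=(np.asarray(p)-T[:3,3])@T[:3,:3]
    return K[0,2]+K[0,0]*c[...,0]/-c[...,2], K[1,2]+K[1,1]*c[...,1]/c[...,2]
def ortho(name,im,d,x0,x1,y0,y1,res=0.001,fn=None):
    W=cloud(name,d)
    nx=int((x1-x0)/res);ny=int((y1-y0)/res)
    H=np.full((nx,ny),np.nan)
    # image rows: x decreasing down ; cols: y decreasing right
    r=((x1-W[...,0])/res);c=((y1-W[...,1])/res)
    return W
def warp(name,im,x0,x1,y0,y1,z,res=0.0005):
    xs=np.arange(x1,x0,-res);ys=np.arange(y1,y0,-res)
    X,Y=np.meshgrid(xs,ys,indexing='ij')
    u,v=proj(name,np.stack([X,Y,0*X+z],-1))
    return cv2.remap(im,u.astype(np.float32),v.astype(np.float32),cv2.INTER_CUBIC)
def ticks(o,x0,x1,y0,y1,res=0.0005,step=0.02):
    o=o.copy()
    for y in np.arange(np.ceil(y0/step)*step,y1,step):
        c=min(int((y1-y)/res),o.shape[1]-1); o[:8,c]=(0,255,0)
        cv2.putText(o,'%d'%round(y
[... 5661 characters left out ...]
ap=TCP-dc*z"""
    Rt=Rtilt(psi,al); p=np.radians(psi); dep=np.radians(al-al0); b=np.array([np.cos(dep)*np.cos(p),np.cos(dep)*np.sin(p),-np.sin(dep)])
    cap=np.array([*lw(x,y),zb])-.105*b; T=cap+dc*Rt.as_matrix()[:,2]
    q,c=ik(T,Rt,get_state()['qpos']); print('target',np.round(T,4),'cap',np.round(cap,3),'ik',np.round(q,2),'%.1e'%c)
    plan(T,Rt,hand,**k)
t 62.58 pos [0.4234 0.2519 0.0548] yawS -148.86 zaxis [ 0.3298  0.1866 -0.9254] F [-1.06  0.79  0.52] M [-0.107  0.176  0.001] w 0.0509 q [0.34 0.11 2.22 0.16 0.43 1.24]
target [0.4282 0.2588 0.0005] ik [0.35 0.23 2.28 0.26 0.26 1.16] 1.7e-18
clock 62.575 n 2
0.1 -0.1 0.4 -0.0067 -0.0020 0.0265 60; 0.1 -0.1 0.4 -0.0067 -0.0019 0.0266 60
```

>>> drive_tool(
  motion="0.1 -0.1 0.4 -0.0067 -0.002 0.02 60; 0.1 -0.1 0.4 -0.0067 -0.002 0.02 60; 0 0 0 0 0 0.008 60; 0 0 0 0 0 0 60",
)

```text
clock: 63.08
position: [0.4353, 0.2612, 0.0088]
ee_rot: [-0.05, 0.946, 0.256, 0.189]
contact_force: [0.0, 0.6, 0.4]
width: 0.0513
```

```bash
python3 - <<'E'
from h import *
st()
pick('B',68,.0,60)
im,d=get_image('side')
u,v=proj('side',np.array([.4214,.2548,.02]));print(u,v)
u,v=int(u),int(v)
c=im[max(0,v-90):v+60,max(0,u-100):u+100]
cv2.imwrite('pics/s63.png',cv2.resize(c[...,::-1],None,fx=3.5,fy=3.5,interpolation=cv2.INTER_CUBIC))
E
```

```text
t 63.08 pos [0.4353 0.2612 0.0088] yawS -149.64 zaxis [ 0.3331  0.1912 -0.9233] F [0.04 0.62 0.43] M [-0.078  0.146 -0.023] w 0.0513 q [0.35 0.22 2.27 0.24 0.27 1.17]
target [ 0.4347  0.2625 -0.018 ] ik [0.35 0.28 2.29 0.32 0.21 1.1 ] 1.3e-28
clock 63.075 n 1
0.1 -0.6 0.1 -0.0102 -0.0015 0.0248 60
300.9210066476477 289.2993785822885
```

View pics/s63.png

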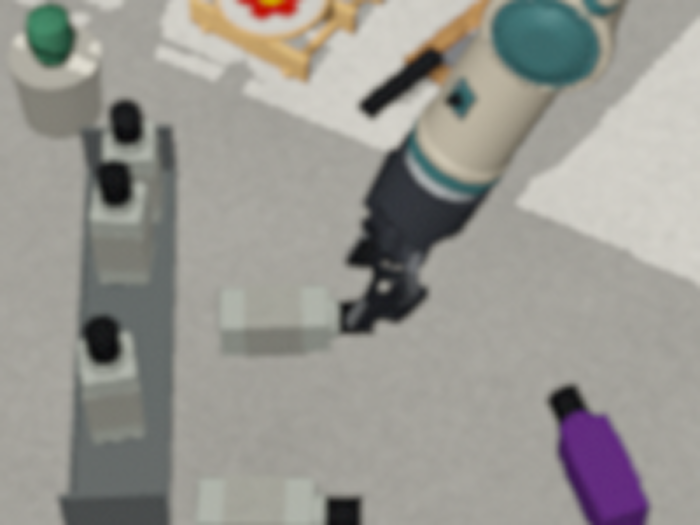

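The fingers straddle B's cap (crop (355,315)). I'll lower them the remaining 25 mm and close.

>>> drive_tool(
  motion="0 -0.3 0 -0.0045 -0.001 0.0085 60; 0 -0.3 0 -0.0045 0 0.0085 60; 0 0 0 -0.001 0 0.006 60; 0 0 0 0 0 0 60",
)

```text
clock: 63.62
position: [0.4354, 0.2622, -0.0159]
ee_rot: [-0.048, 0.947, 0.257, 0.186]
contact_force: [0.3, -0.5, 0.4]
width: 0.0515
```

```bash
python3 - <<'E'
from h import *
st()
pick('B',68,.0,60)
E
```

```text
t 63.62 pos [ 0.4354  0.2622 -0.0159] yawS -149.61 zaxis [ 0.3273  0.1872 -0.9262] F [ 0.35 -0.54  0.41] M [-0.019  0.173  0.012] w 0.0515 q [0.36 0.27 2.29 0.31 0.2  1.11]
target [ 0.4347  0.2625 -0.018 ] ik [0.35 0.28 2.29 0.32 0.21 1.1 ] 1.7e-25
clock 63.625 n 1
0.2 -0.2 0.2 -0.0012 -0.0007 0.0017 60
```

>>> drive_tool(
  motion="0 0 0 0 0 0 0; 0 0 0 0 0 0 0; 0 0 0 0 0 0 0; 0 0 0 0 0 0 0; 0 0 0 0 0 0 0; 0 0 0 0 0 0 0; 0 0 0 0.004 0 -0.009 0; 0 0 0 0.0075 0 -0.0185 0",
  newtons=80,
)

```text
clock: 64.62
position: [0.4327, 0.2614, 0.0125]
ee_rot: [-0.048, 0.948, 0.257, 0.183]
contact_force: [-0.4, 0.2, -1.1]
width: 0.0248
```

>>> drive_tool(
  motion="0 0 0 0.011 0 -0.028 0; 0 0 0 0.013 0 -0.032 0; 0 0 0 0.013 0 -0.032 0; 0 0 0 0.013 0 -0.032 0; 0 0 0 0.0075 0 -0.0185 0; 0 0 0 0 0 0 0",
)

```text
clock: 65.38
position: [0.4294, 0.2603, 0.1686]
ee_rot: [-0.047, 0.949, 0.257, 0.179]
contact_force: [0.4, 0.0, -2.1]
width: 0.0242
```

```bash
python3 - <<'E'
from h import *
st()
place(0,.11,150,68,.038,0,wmax=7)
im,d=get_image('side')
cv2.imwrite('pics/s65.png',im[100:400,150:550,::-1])
E
```

```text
t 65.38 pos [0.4294 0.2603 0.1686] yawS -149.64 zaxis [ 0.3144  0.1817 -0.9318] F [ 0.4   0.   -2.09] M [-0.189  0.351  0.026] w 0.0242 q [ 0.36 -0.02  2.    0.08  0.8   1.35]
target [0.534 0.323 0.195] cap [0.562 0.34  0.214] ik [ 0.47  1.05  0.49 -0.11  2.64  1.44] 2.0e-24
clock 65.375 n 12
0.0 -6.8 -0.0 0.0103 -0.0001 0.0016 0; 0.0 -6.8 -0.0 0.0104 -0.0001 0.0004 0; 0.0 -6.8 -0.0 0.0104 -0.0001 -0.0008 0; 0.0 -6.8 -0.0 0.0102 -0.0001 -0.0020 0; 0.0 -6.8 -0.0 0.0099 -0.0001 -0.0032 0; 0.0 -6.8 -0.0 0.0094 -0.0001 -0.0044 0; 0.0 -6.8 -0.0 0.0089 -0.0001 -0.0054 0; 0.0 -6.8 -0.0 0.0082 -0.0001 -0.0064 0; 0.0 -6.8 -0.0 0.0073 -0.0001 -0.0074 0; 0.0 -6.8 -0.0 0.0064 -0.0001 -0.0082 0; 0.0 -6.8 -0.0 0.0054 -0.0001 -0.0089 0; 0.0 -6.8 -0.0 0.0043 -0.0001 -0.0095 0
```

View pics/s65.png

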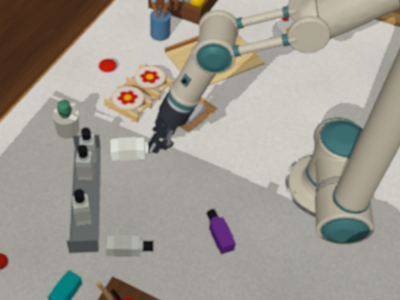

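Bottle B is held level, with its body at (128,148) in the crop. Next I'll rotate it upright over the middle slot.

>>> drive_tool(
  motion="0 -3 0 0.007 0 0.001 0; 0 -5 0 0.0104 0 0.0004 0; 0 -6.8 0 0.0104 0 -0.0008 0; 0 -6.8 0 0.0102 0 -0.002 0; 0 -6.8 0 0.0099 0 -0.0032 0; 0 -6.8 0 0.0094 0 -0.0044 0; 0 -6.8 0 0.0089 0 -0.0054 0; 0 -6.8 0 0.0082 0 -0.0064 0; 0 -6.8 0 0.0073 0 -0.0074 0; 0 -6.8 0 0.0064 0 -0.0082 0; 0 -5 0 0.0054 0 -0.0089 0; 0 0 0 0 0 0 0",
)

```text
clock: 66.92
position: [0.5153, 0.312, 0.1662]
ee_rot: [0.11, 0.873, 0.237, -0.411]
contact_force: [-0.5, -0.2, -2.3]
width: 0.0249
```

```bash
python3 - <<'E'
from h import *
st()
place(0,.06,150,68,.038,0,wmax=5,vmax=.03)
E
```

```text
t 66.92 pos [0.5153 0.312  0.1662] yawS -149.43 zaxis [-0.6663 -0.387  -0.6374] F [-0.5  -0.17 -2.35] M [ 0.264 -0.459 -0.001] w 0.0249 q [ 0.46  0.91  0.76 -0.07  2.35  1.48]
target [0.534 0.323 0.145] cap [0.562 0.34  0.164] ik [ 0.47  1.08  0.56 -0.1   2.54  1.46] 5.7e-25
clock 66.925 n 2
-0.1 -4.8 0.1 0.0151 0.0000 -0.0016 0; -0.1 -4.8 0.1 0.0149 0.0000 -0.0029 0
```

>>> drive_tool(
  motion="0 -4.8 0 0.011 0 -0.002 0; 0 -4.8 0 0.011 0 -0.002 0; 0 0 0 0.007 0 0 0; 0 0 0 0 0 0 0",
)

```text
clock: 67.42
position: [0.532, 0.3217, 0.1435]
ee_rot: [0.129, 0.836, 0.228, -0.482]
contact_force: [-0.5, -0.5, -1.0]
width: 0.0242
```

```bash
python3 - <<'E'
from h import *
st()
place(0,.03,150,68,.038,0,wmax=5,vmax=.03)
im,d=get_image('side')
cv2.imwrite('pics/s67.png',cv2.resize(im[200:380,190:360,::-1],None,fx=3.3,fy=3.3,interpolation=cv2.INTER_CUBIC))
im,d=get_image('top')
cv2.imwrite('pics/t67.png',cv2.resize(im[90:330,130:330,::-1],None,fx=2.5,fy=2.5,interpolation=cv2.INTER_CUBIC))
E
```

```text
t 67.42 pos [0.532  0.3217 0.1435] yawS -149.26 zaxis [-0.7478 -0.4354 -0.5012] F [-0.48 -0.54 -0.96] M [ 0.306 -0.6   -0.022] w 0.0242 q [ 0.47  1.07  0.58 -0.09  2.53  1.46]
target [0.534 0.323 0.115] cap [0.562 0.34  0.134] ik [ 0.47  1.09  0.6  -0.09  2.5   1.47] 3.7e-30
clock 67.425 n 1
-0.2 -0.1 0.2 0.0259 0.0000 0.0123 0
```

View pics/s67.png

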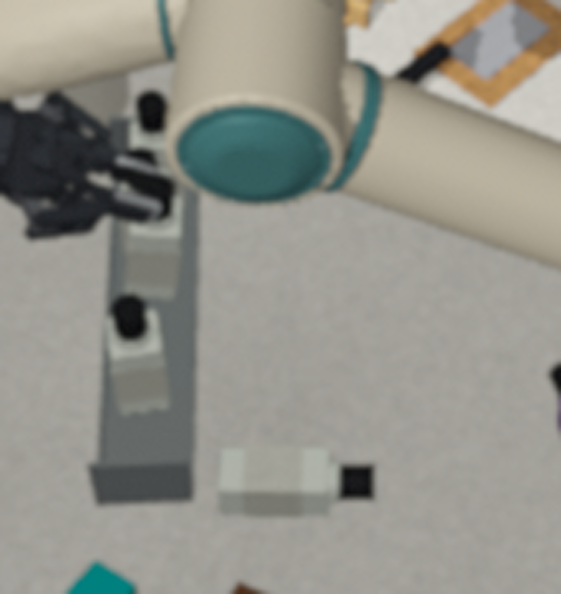

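View pics/t67.png

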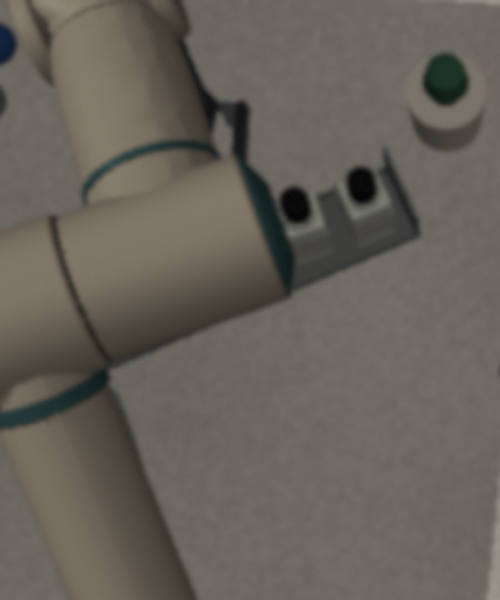

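>>> drive_tool(
  motion="0 0 0 0.013 0 0.006 0; 0 0 0 0.013 0 0.006 0; 0 0 0 0 0 0 0",
)

```text
clock: 67.9
position: [0.5341, 0.3231, 0.1174]
ee_rot: [0.128, 0.838, 0.228, -0.48]
contact_force: [0.4, -0.2, -0.8]
width: 0.0245
```

```bash
python3 - <<'E'
from h import *
st()
place(0,.008,152,68,.038,0,wmax=5,vmax=.03)
E
```

```text
t 67.90 pos [0.5341 0.3231 0.1174] yawS -149.29 zaxis [-0.7447 -0.4338 -0.5071] F [ 0.38 -0.2  -0.76] M [ 0.315 -0.535 -0.02 ] w 0.0245 q [ 0.47  1.09  0.6  -0.09  2.49  1.47]
target [0.5366 0.3245 0.0946] cap [0.566 0.341 0.112] ik [ 0.47  1.14  0.57 -0.09  2.51  1.47] 2.4e-23
clock 67.9 n 1
-0.1 -2.5 0.2 0.0211 0.0002 0.0092 0
```

>>> drive_tool(
  motion="0 -1.2 0 0.010 0 0.0045 0; 0 -1.2 0 0.0105 0 0.0045 0; 0 0 0 0 0 0 0",
)

```text
clock: 68.28
position: [0.5362, 0.3244, 0.0935]
ee_rot: [0.134, 0.826, 0.225, -0.498]
contact_force: [0.0, -0.3, -1.8]
width: 0.0242
```

```bash
python3 - <<'E'
from h import *
st()
place(0,.003,156,68,.038,0,wmax=5,vmax=.03)
im,d=get_image('side')
cv2.imwrite('pics/s68.png',cv2.resize(im[200:320,200:290,::-1],None,fx=5,fy=5,interpolation=cv2.INTER_CUBIC))
E
```

```text
t 68.28 pos [0.5362 0.3244 0.0935] yawS -149.26 zaxis [-0.7637 -0.4451 -0.4675] F [ 0.04 -0.3  -1.84] M [ 0.381 -0.587  0.015] w 0.0242 q [ 0.47  1.14  0.57 -0.09  2.51  1.47]
target [0.5419 0.3276 0.0925] cap [0.572 0.345 0.108] ik [ 0.47  1.2   0.49 -0.11  2.6   1.45] 3.6e-29
clock 68.275 n 1
-0.1 -3.9 0.2 0.0040 0.0001 -0.0053 0
```

View pics/s68.png

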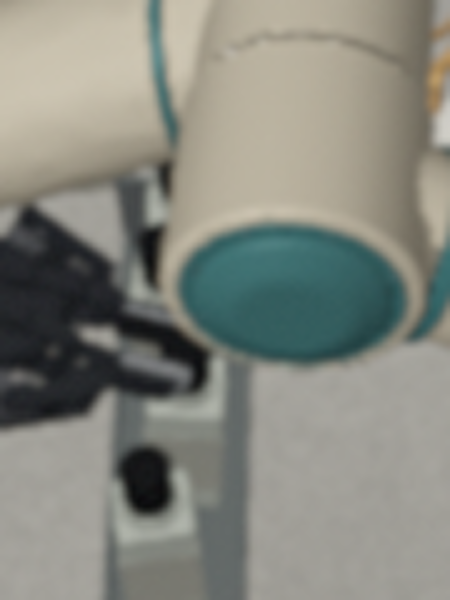

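>>> drive_tool(
  motion="0 -2 0 0.002 0 -0.002 0; 0 -2 0 0.002 0 -0.002 0; 0 0 0 0.003 0 0.001 0; 0 0 0 0 0 0 0",
)

```text
clock: 68.82
position: [0.541, 0.3276, 0.0953]
ee_rot: [0.142, 0.808, 0.219, -0.528]
contact_force: [0.3, -0.3, -2.3]
width: 0.0243
```

```bash
python3 - <<'E'
from h import *
st()
place(0,.0,156.5,68,.038,0,wmax=5,vmax=.03)
E
```

```text
t 68.83 pos [0.541  0.3276 0.0953] yawS -149.37 zaxis [-0.791  -0.4609 -0.4024] F [ 0.28 -0.32 -2.33] M [ 0.33  -0.643  0.046] w 0.0243 q [ 0.47  1.2   0.48 -0.11  2.61  1.45]
target [0.5426 0.328  0.0898] cap [0.573 0.346 0.105] ik [ 0.47  1.21  0.48 -0.11  2.61  1.45] 2.0e-21
clock 68.825 n 1
-0.2 -0.2 0.1 0.0056 0.0005 0.0008 0
```

>>> drive_tool(
  motion="0 -0.2 0 0.004 0 0.001 0; 0 0 0 0.003 0 0.001 0; 0 0 0 0 0 0 0",
)

```text
clock: 69.2
position: [0.5408, 0.3278, 0.0953]
ee_rot: [0.143, 0.806, 0.218, -0.531]
contact_force: [0.7, -0.0, -1.2]
width: 0.0246
```

```bash
python3 - <<'E'
from h import *
st()
E
```

```text
t 69.20 pos [0.5408 0.3278 0.0953] yawS -149.64 zaxis [-0.7942 -0.4621 -0.3947] F [ 0.66 -0.04 -1.19] M [ 0.377 -0.655 -0.043] w 0.0246 q [ 0.47  1.21  0.48 -0.11  2.62  1.45]
```

>>> drive_tool(
  motion="0 0 0 0.006 0 0.003 0; 0 0 0 0.005 0 0.003 0; 0 0 0 0 0 0 0",
)

```text
clock: 69.58
position: [0.5374, 0.3267, 0.0962]
ee_rot: [0.144, 0.803, 0.216, -0.536]
contact_force: [0.0, 0.6, -2.4]
width: 0.0248
```

```bash
python3 - <<'E'
from h import *
st()
E
```

```text
t 69.58 pos [0.5374 0.3267 0.0962] yawS -150.07 zaxis [-0.7988 -0.4631 -0.3841] F [ 0.04  0.65 -2.35] M [ 0.36  -0.676  0.027] w 0.0248 q [ 0.47  1.2   0.49 -0.1   2.62  1.46]
```

>>> drive_tool(
  motion="0 2 0 0.003 0 -0.001 0; 0 1.4 0 0.003 0 0.001 0; 0 0 0 0.004 0 0.002 0; 0 0 0 0 0 0 0",
)

```text
clock: 70.08
position: [0.5369, 0.3268, 0.0938]
ee_rot: [0.139, 0.817, 0.218, -0.515]
contact_force: [-0.9, -0.2, -0.8]
width: 0.0247
```

```bash
python3 - <<'E'
from h import *
st()
place(0,.003,154,68,.038,0,wmax=5,vmax=.03)
E
```

```text
t 70.08 pos [0.5369 0.3268 0.0938] yawS -150.33 zaxis [-0.781  -0.4518 -0.4312] F [-0.87 -0.22 -0.76] M [ 0.23  -0.397  0.023] w 0.0247 q [ 0.47  1.17  0.53 -0.09  2.56  1.47]
target [0.5392 0.326  0.0911] cap [0.569 0.343 0.108] ik [ 0.47  1.17  0.53 -0.1   2.55  1.46] 4.9e-28
clock 70.075 n 1
-0.3 0.5 -0.3 0.0031 0.0018 -0.0003 0
```

>>> drive_tool(
  motion="0 0 0 0.004 0.001 0.002 0; 0 0 0 0.003 0 0.001 0; 0 0 0 0 0 0 0",
)

```text
clock: 70.45
position: [0.536, 0.3262, 0.0942]
ee_rot: [0.139, 0.816, 0.218, -0.517]
contact_force: [-0.1, -0.1, -0.1]
width: 0.0244
```

```bash
python3 - <<'E'
from h import *
st()
E
```

```text
t 70.45 pos [0.536  0.3262 0.0942] yawS -150.27 zaxis [-0.7832 -0.4518 -0.4272] F [-0.12 -0.06 -0.1 ] M [ 0.233 -0.451  0.024] w 0.0244 q [ 0.47  1.17  0.54 -0.09  2.56  1.47]
```

>>> drive_tool(
  motion="0 0 0 0.009 0 0.004 0; 0 0 0 0.006 0 0.003 0",
)

```text
clock: 70.7
position: [0.5328, 0.3251, 0.0947]
ee_rot: [0.141, 0.812, 0.215, -0.523]
contact_force: [4.2, 2.7, 17.1]
width: 0.0238
```

```bash
python3 - <<'E'
from h import *
st()
im,d=get_image('side')
cv2.imwrite('pics/s70.png',cv2.resize(im[200:320,200:290,::-1],None,fx=5,fy=5,interpolation=cv2.INTER_CUBIC))
im,d=get_image('top')
cv2.imwrite('pics/t70.png',cv2.resize(im[90:330,130:330,::-1],None,fx=2.5,fy=2.5,interpolation=cv2.INTER_CUBIC))
E
```

```text
t 70.70 pos [0.5328 0.3251 0.0947] yawS -150.70 zaxis [-0.7899 -0.4538 -0.4124] F [ 4.2   2.72 17.12] M [-0.977  1.275  0.141] w 0.0238 q [ 0.47  1.17  0.54 -0.09  2.57  1.48]
```

View pics/s70.png

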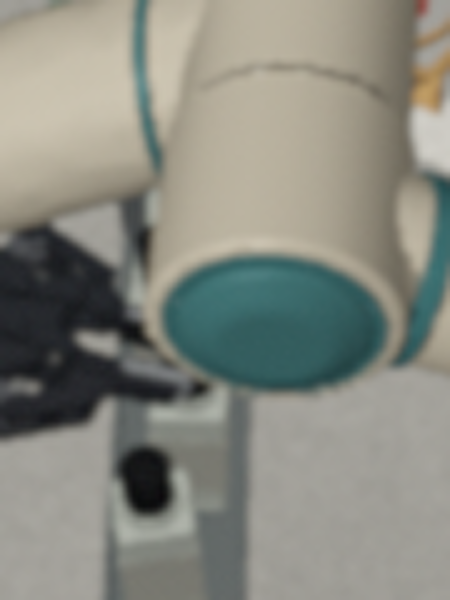

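View pics/t70.png

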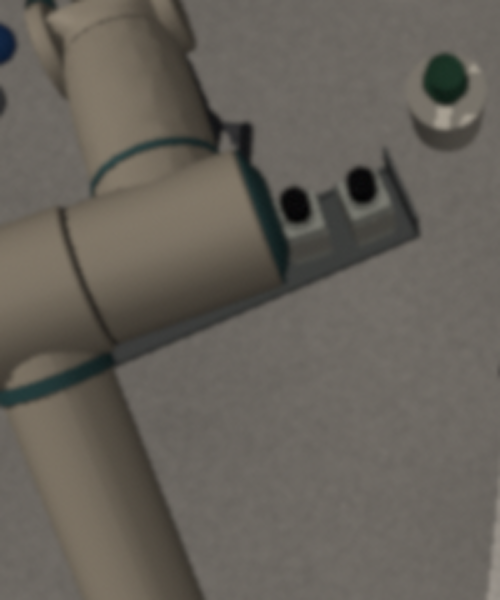

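```bash
python3 - <<'E'
from h import *
im,d=get_image('side')
W=cloud('side',d)
L=np.array([0.])
dx=W[...,0]-LC[0];dy=W[...,1]-LC[1];c,q=np.cos(np.radians(LY)),np.sin(np.radians(LY))
lx=c*dx+q*dy;ly=-q*dx+c*dy
for n,a,b in(('B',-.03,.03),('S2',.045,.1),('C',-.16,-.11)):
  m=(abs(lx)<.05)&(ly>a)&(ly<b)&(W[...,2]>.015)&(W[...,2]<.1)
  print(n,m.sum())
  for z0 in np.arange(.015,.1,.01):
    k=m&(W[...,2]>z0)&(W[...,2]<z0+.01)
    if k.sum()>5: print(round(z0,3),k.sum(),'lx',np.round(np.percentile(lx[k],[3,25,50,75]),4),'ly',np.round(np.percentile(ly[k],[3,50,97]),4))
E
```

```text
B 273
0.015 32 lx [-0.0373 -0.0345 -0.0188 -0.0083] ly [-0.0188  0.0192  0.0256]
0.025 16 lx [-0.0277 -0.023  -0.0182 -0.0139] ly [0.0195 0.022  0.0262]
0.035 20 lx [-0.0284 -0.0238 -0.0205 -0.0145] ly [0.0197 0.0224 0.0264]
0.045 21 lx [-0.0277 -0.0212 -0.0133 -0.0082] ly [0.0205 0.0224 0.0256]
0.055 23 lx [-0.0296 -0.0206 -0.0135 -0.0072] ly [0.0182 0.0225 0.0259]
0.065 36 lx [-0.0305 -0.0232 -0.0136 -0.0039] ly [0.0169 0.0223 0.0261]
0.075 40 lx [-0.0312 -0.0238 -0.0134 -0.0002] ly [0.0086 0.0222 0.0266]
0.085 68 lx [-0.0316 -0.0251 -0.0163 -0.0035] ly [0.0019 0.0193 0.0263]
0.095 17 lx [-0.0274 -0.0224 -0.0173 -0.012 ] ly [0.0087 0.0169 0.0243]
S2 370
0.015 37 lx [-0.0362 -0.0129  0.0004  0.0137] ly [0.0635 0.0934 0.0974]
0.025 31 lx [-0.0162 -0.006   0.0043  0.0126] ly [0.092  0.0945 0.098 ]
0.035 36 lx [-0.0171 -0.0091  0.0006  0.0093] ly [0.0893 0.0941 0.0977]
0.045 36 lx [-0.0175 -0.0084  0.0011  0.013 ] ly [0.09   0.0939 0.0973]
0.055 33 lx [-0.0158 -0.0087 -0.0011  0.0094] ly [0.0871 0.0946 0.0969]
0.065 40 lx [-0.0171 -0.0103  0.0004  0.0112] ly [0.0825 0.0938 0.0972]
0.075 41 lx [-0.0155 -0.0102  0.0025  0.0121] ly [0.0614 0.0931 0.0976]
0.085 95 lx [-0.0158 -0.0105  0.0019  0.0166] ly [0.0565 0.0874 0.0968]
0.095 21 lx [-0.0114 -0.0087  0.0031  0.0106] ly [0.0677 0.0839 0.0909]
C 17
0.085 12 lx [0.0098 0.0104 0.0125 0.0129] ly [-0.1343 -0.1257 -0.1171]
```

>>> drive_tool(
  motion="0 0 0 -0.002 0 -0.001 0; 0 0 0 0 0 0 0",
)

```text
clock: 71.1
position: [0.5339, 0.3255, 0.095]
ee_rot: [0.14, 0.814, 0.216, -0.52]
contact_force: [-0.2, -0.6, -1.9]
width: 0.0243
```

>>> drive_tool(
  motion="0 0 0 0 0 0 50; 0 0 0 0 0 0 50; 0 0 0 0 0 0 50; 0 0 0 0 0 0 50",
)

```text
clock: 71.6
position: [0.5336, 0.3254, 0.092]
ee_rot: [0.14, 0.813, 0.216, -0.522]
contact_force: [-0.1, -0.1, 0.4]
width: 0.0426
```

```bash
python3 - <<'E'
from h import *
st()
im,d=get_image('side')
cv2.imwrite('pics/s71.png',cv2.resize(im[200:320,200:290,::-1],None,fx=5,fy=5,interpolation=cv2.INTER_CUBIC))
E
```

```text
t 71.60 pos [0.5336 0.3254 0.092 ] yawS -150.51 zaxis [-0.7882 -0.453  -0.4166] F [-0.15 -0.06  0.37] M [ 0.236 -0.362 -0.017] w 0.0426 q [ 0.47  1.17  0.54 -0.09  2.56  1.48]
```

View pics/s71.png

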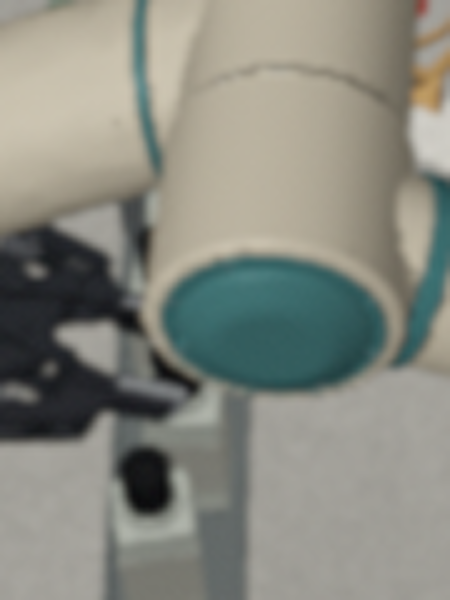

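>>> drive_tool(
  motion="0 0 0 -0.003 0 -0.005 50; 0 0 0 -0.005 0 -0.01 50; 0 0 0 -0.01 0 -0.015 50; 0 0 0 -0.02 0 -0.02 50; 0 0 0 -0.03 0 -0.02 50; 0 0 0 -0.03 0 -0.01 50; 0 3 0 -0.03 0 0 50; 0 5 0 -0.02 0 0 50; 0 0 0 0 0 0 50",
)

```text
clock: 72.78
position: [0.5099, 0.3103, 0.2528]
ee_rot: [0.122, 0.855, 0.227, -0.449]
contact_force: [-0.9, 0.4, -0.1]
width: 0.0426
```

```bash
python3 - <<'E'
from h import *
st()
im,d=get_image('side')
cv2.imwrite('pics/s72.png',cv2.resize(im[180:420,180:420,::-1],None,fx=2.5,fy=2.5,interpolation=cv2.INTER_CUBIC))
g=warp('side',im,.28,.66,.1,.54,.02); rects(g.max(2)<45,.66,.54,amin=250)
im,d=get_image('top')
cv2.imwrite('pics/t72.png',cv2.resize(im[90:330,130:330,::-1],None,fx=2.5,fy=2.5,interpolation=cv2.INTER_CUBIC))
print();g=warp('top',im,.28,.66,.1,.54,.02); rects(g.max(2)<45,.66,.54,amin=250)
E
```

```text
t 72.78 pos [0.5099 0.3103 0.2528] yawS -150.44 zaxis [-0.7134 -0.4123 -0.5666] F [-0.95  0.4  -0.12] M [ 0.211 -0.372  0.081] w 0.0426 q [ 0.46  0.92  0.59 -0.1   2.59  1.46]
area mm2 420 ctr x 0.6515 y 0.2305 size 17.0 36.0 ang 90.0 corners [(np.float32(0.66), np.float32(0.2485)), (np.float32(0.66), np.float32(0.2125)), (np.float32(0.643), np.float32(0.2125)), (np.float32(0.643), np.float32(0.2485))]
area mm2 817 ctr x 0.6106 y 0.2922 size 23.5 41.8 ang 46.3 corners [(np.float32(0.6047), np.float32(0.3154)), (np.float32(0.6335), np.float32(0.2852)), (np.float32(0.6165), np.float32(0.269)), (np.float32(0.5877), np.float32(0.2992))]
area mm2 800 ctr x 0.5839 y 0.3649 size 23.7 41.0 ang 45.0 corners [(np.float32(0.5778), np.float32(0.3878)), (np.float32(0.6068), np.float32(0.3588)), (np.float32(0.59), np.float32(0.342)), (np.float32(0.561), np.float32(0.371))]
area mm2 487 ctr x 0.3460 y 0.4128 size 21.3 24.0 ang 61.9 corners [(np.float32(0.3497), np.float32(0.4284)), (np.float32(0.361), np.float32(0.4073)), (np.float32(0.3422), np.float32(0.3972)), (np.float32(0.3309), np.float32(0.4184))]

area mm2 2726 ctr x 0.5959 y 0.2901 size 142.7 46.0 ang 64.8 corners [(np.float32(0.6506), np.float32(0.3413)), (np.float32(0.6702), np.float32(0.2997)), (np.float32(0.5412), np.float32(0.2388)), (np.float32(0.5215), np.float32(0.2805))]
area mm2 782 ctr x 0.3975 y 0.4651 size 17.9 61.8 ang 39.9 corners [(np.float32(0.3795), np.float32(0.4918)), (np.float32(0.427), np.float32(0.4522)), (np.float32(0.4155), np.float32(0.4385)), (np.float32(0.3681), np.float32(0.4781))]
```

View pics/s72.png

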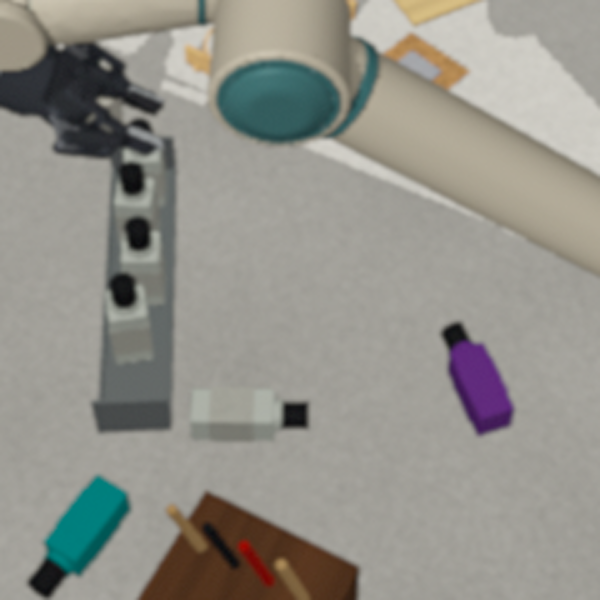

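View pics/t72.png

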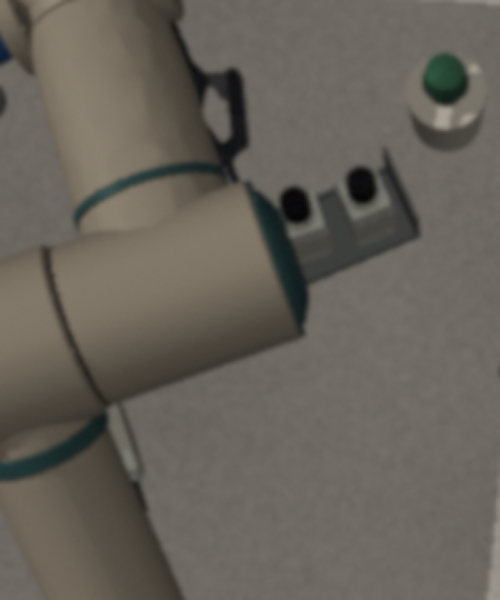

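B now stands upright at crop (140,260), so four bottles are in the tray. A lies at crop (250,415) and the purple and turquoise decoys are ignored. There is also a brown box beside A, so I'll check how much room it leaves.

```bash
python3 - <<'E'
from h import *
im,d=get_image('side')
W=cloud('side',d)
# brown box
hsv=cv2.cvtColor(im,cv2.COLOR_RGB2HSV)
x0,y0=180,180
m=np.zeros(im.shape[:2],bool); m[y0+195:y0+240,x0+130:x0+240]=1
k=m&(W[...,2]>.01)
P=W[k]; print(k.sum(), np.round(np.nanpercentile(P,[1,50,99],axis=0),3))
# bottle A body top
A=(np.hypot(W[...,0]-.40,W[...,1]-.445)<.07)&(W[...,2]>.03)&(W[...,2]<.055)&(im.min(2)>110)
P=W[A][:,:2]; print(len(P),P.mean(0)); r=cv2.minAreaRect(P.astype(np.float32)*1000); print(r)
pick('A',70,.13,60,cap=(.346,.4125),psi=29,vmax=.04,wmax=8)
for b in (.05,0): 
  for al in (68,72): print(al,b); pick('A',al,b,60,cap=(.346,.4125),psi=29,vmax=.2,wmax=80)
E
```

```text
238 [[0.198 0.558 0.041]
 [0.209 0.574 0.1  ]
 [0.231 0.599 0.106]]
551 [0.39833545 0.44393993]
((397.973388671875, 440.8947448730469), (91.02910614013672, 45.53835678100586), 27.311622619628906)
target [0.3194 0.3977 0.1036] ik [ 0.85  0.1   2.05 -0.19  0.67  2.04] 9.2e-24
clock 72.925 n 10
0.0 7.6 0.1 0.0049 -0.0171 0.0181 60; 0.0 7.6 0.1 0.0024 -0.0171 0.0186 60; 0.0 7.6 0.1 -0.0001 -0.0171 0.0188 60; 0.0 7.6 0.1 -0.0026 -0.0171 0.0186 60; 0.0 7.6 0.1 -0.0051 -0.0171 0.0181 60; 0.0 7.6 0.1 -0.0074 -0.0171 0.0173 60; 0.0 7.6 0.1 -0.0097 -0.0170 0.0162 60; 0.0 7.6 0.1 -0.0118 -0.0170 0.0148 60; 0.0 7.6 0.1 -0.0136 -0.0170 0.0131 60; 0.0 7.6 0.1 -0.0153 -0.0169 0.0112 60
68 0.05
target [0.3431 0.4109 0.0283] ik [ 0.84  0.24  2.15 -0.31  0.41  2.16] 1.1e-21
clock 72.925 n 2
0.2 39.0 0.4 0.0632 -0.0856 0.1003 60; 0.2 39.0 0.4 -0.0147 -0.0853 0.1179 60
72 0.05
target [0.3436 0.4112 0.0286] ik [ 0.82  0.25  2.09 -0.19  0.51  2.03] 6.6e-32
clock 72.925 n 2
0.2 37.0 0.4 0.0633 -0.0856 0.1000 60; 0.2 37.0 0.4 -0.0103 -0.0853 0.1181 60
68 0
target [ 0.3594  0.4199 -0.018 ] ik [ 0.82  0.34  2.17 -0.42  0.29  2.27] 1.8e-23
clock 72.925 n 2
0.2 39.0 0.4 0.0877 -0.0856 0.1055 60; 0.2 39.0 0.4 0.0010 -0.0854 0.1373 60
72 0
target [ 0.3571  0.4186 -0.019 ] ik [ 0.81  0.34  2.12 -0.24  0.39  2.08] 1.6e-22
clock 72.925 n 2
0.2 37.0 0.4 0.0873 -0.0856 0.1069 60; 0.2 37.0 0.4 0.0047 -0.0854 0.1381 60
```

>>> drive_tool(
  motion="0 4 0 -0.005 -0.010 0.010 60; 0 7.6 0 -0.003 -0.0171 0.0186 60; 0 7.6 0.1 -0.0001 -0.0171 0.0188 60; 0 7.6 0.1 -0.0026 -0.0171 0.0186 60; 0 7.6 0.1 -0.005 -0.0171 0.0181 60; 0 7.6 0.1 -0.0074 -0.0171 0.0173 60; 0 7.6 0.1 -0.0097 -0.017 0.0162 60; 0 7.6 0.1 -0.0118 -0.017 0.0148 60; 0 7.6 0 -0.0136 -0.017 0.0131 60; 0 7 0 -0.0153 -0.0169 0.0112 60; 0 0 0 0 0 0 60",
)

```text
clock: 74.3
position: [0.3045, 0.3823, 0.091]
ee_rot: [-0.026, 0.96, 0.252, 0.124]
contact_force: [-0.4, 0.7, 0.4]
width: 0.0511
```

```bash
python3 - <<'E'
from h import *
st()
im,d=get_image('side')
cv2.imwrite('pics/s74.png',cv2.resize(im[180:420,180:420,::-1],None,fx=2.5,fy=2.5,interpolation=cv2.INTER_CUBIC))
g=warp('side',im,.28,.66,.1,.54,.02); rects(g.max(2)<45,.66,.54,amin=250)
im,d=get_image('top')
cv2.imwrite('pics/t74.png',cv2.resize(im[90:330,100:330,::-1],None,fx=2.5,fy=2.5,interpolation=cv2.INTER_CUBIC))
W=cloud('top',d)
A=(np.hypot(W[...,0]-.40,W[...,1]-.445)<.07)&(W[...,2]>.03)&(W[...,2]<.055)&(im.min(2)>90)
P=W[A][:,:2]; print(len(P)); 
if len(P)>50: print(cv2.minAreaRect(P.astype(np.float32)*1000))
pick('A',70,.10,60,cap=(.346,.4125),psi=29,vmax=.04,wmax=8)
E
```

```text
t 74.30 pos [0.3045 0.3823 0.091 ] yawS -150.53 zaxis [ 0.225   0.112  -0.9679] F [-0.4   0.69  0.4 ] M [-0.058  0.125 -0.035] w 0.0511 q [ 0.83  0.12  2.03 -0.13  0.76  1.97]
area mm2 419 ctr x 0.6515 y 0.2305 size 17.0 36.0 ang 90.0 corners [(np.float32(0.66), np.float32(0.2485)), (np.float32(0.66), np.float32(0.2125)), (np.float32(0.643), np.float32(0.2125)), (np.float32(0.643), np.float32(0.2485))]
area mm2 819 ctr x 0.6106 y 0.2921 size 23.4 41.8 ang 46.2 corners [(np.float32(0.6046), np.float32(0.3153)), (np.float32(0.6335), np.float32(0.2852)), (np.float32(0.6166), np.float32(0.2689)), (np.float32(0.5877), np.float32(0.2991))]
area mm2 801 ctr x 0.5839 y 0.3649 size 23.7 41.0 ang 45.0 corners [(np.float32(0.5778), np.float32(0.3878)), (np.float32(0.6068), np.float32(0.3588)), (np.float32(0.59), np.float32(0.342)), (np.float32(0.561), np.float32(0.371))]
area mm2 487 ctr x 0.3459 y 0.4127 size 21.3 23.9 ang 62.4 corners [(np.float32(0.3498), np.float32(0.4283)), (np.float32(0.3609), np.float32(0.4071)), (np.float32(0.3421), np.float32(0.3972)), (np.float32(0.331), np.float32(0.
[... 246 characters left out ...]
a mm2 823 ctr x 0.2964 y 0.3169 size 41.3 38.7 ang 71.6 corners [(np.float32(0.3099), np.float32(0.3418)), (np.float32(0.3222), np.float32(0.3051)), (np.float32(0.283), np.float32(0.292)), (np.float32(0.2707), np.float32(0.3288))]
area mm2 264 ctr x 0.2918 y 0.2191 size 39.7 11.1 ang 4.1 corners [(np.float32(0.2877), np.float32(0.2393)), (np.float32(0.2988), np.float32(0.2385)), (np.float32(0.296), np.float32(0.1989)), (np.float32(0.2849), np.float32(0.1996))]
637
((399.988525390625, 441.4729919433594), (90.26551055908203, 40.027103424072266), 26.011917114257812)
target [0.3284 0.4027 0.0754] ik [ 0.84  0.15  2.08 -0.2   0.59  2.05] 1.6e-25
clock 74.4 n 1
0.5 5.0 0.3 0.0178 -0.0054 0.0244 60
```

View pics/s74.png

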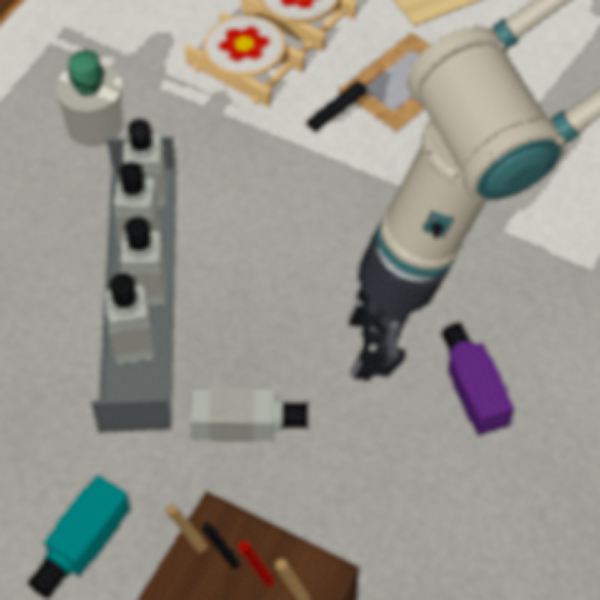

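View pics/t74.png

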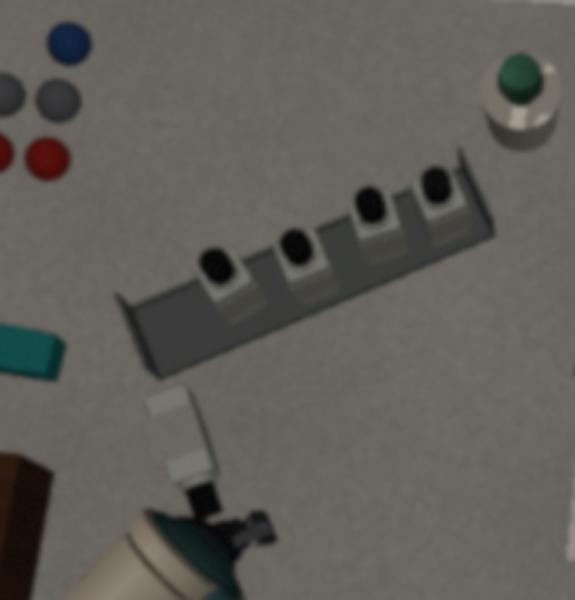

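```bash
python3 - <<'E'
from h import *
im=cv2.imread('pics/t74.png')
print(bp('top',181.2,289.6,.025), bp('top',181.2,289.6,.02))
# axis from body centre
for c,a in(((.398,.4409),27.3),((.400,.4415),26.)):
  for y in(26,28,30): print(y,np.round(np.array(c)-.0625*np.array([np.cos(np.radians(y)),np.sin(np.radians(y))]),4))
print(np.degrees(np.arctan2(.4412-.4127,.399-.346)))
E
```

```text
[0.34673215 0.41212201] [0.34730924 0.41328619]
26 [0.3418 0.4135]
28 [0.3428 0.4116]
30 [0.3439 0.4096]
26 [0.3438 0.4141]
28 [0.3448 0.4122]
30 [0.3459 0.4102]
28.26851278712908
```

>>> drive_tool(
  motion="0.3 2.5 0 0.009 -0.003 0.008 60; 0.2 2.5 0 0.009 -0.003 0.008 60; 0 1 0 0 0 0.010 60; 0 0.8 0 0 0 0.010 60; 0 0 0 0 0 0 60",
)

```text
clock: 75.03
position: [0.3453, 0.4133, 0.0653]
ee_rot: [-0.047, 0.95, 0.246, 0.186]
contact_force: [-0.3, 0.4, 0.5]
width: 0.0513
```

```bash
python3 - <<'E'
from h import *
st()
pick('A',68,.04,60,cap=(.346,.4125),psi=28.3,vmax=.02,wmax=8)
E
```

```text
t 75.03 pos [0.3453 0.4133 0.0653] yawS -150.97 zaxis [ 0.331   0.1815 -0.926 ] F [-0.34  0.41  0.49] M [-0.095  0.203  0.001] w 0.0513 q [ 0.84  0.18  2.09 -0.26  0.52  2.11]
target [0.3463 0.4127 0.0191] ik [ 0.84  0.26  2.15 -0.34  0.39  2.21] 1.7e-22
clock 75.025 n 3
-0.1 -0.1 0.2 -0.0056 0.0003 0.0143 60; -0.1 -0.1 0.2 -0.0056 0.0003 0.0143 60; -0.1 -0.1 0.2 -0.0056 0.0003 0.0143 60
```

>>> drive_tool(
  motion="-0.1 -0.1 0.2 -0.0056 0.0003 0.0143 60; -0.1 -0.1 0.2 -0.0056 0.0003 0.0143 60; 0 0 0 -0.0056 0 0.0143 60; 0 0 0 0 0 0 60",
)

```text
clock: 75.53
position: [0.354, 0.4174, 0.0201]
ee_rot: [-0.046, 0.951, 0.24, 0.187]
contact_force: [-0.3, -0.6, 1.2]
width: 0.0512
```

```bash
python3 - <<'E'
from h import *
st()
pick('A',68,.0,60,cap=(.346,.4125),psi=28.3,vmax=.01,wmax=8)
im,d=get_image('side')
cv2.imwrite('pics/s75.png',cv2.resize(im[290:390,240:380,::-1],None,fx=5,fy=5,interpolation=cv2.INTER_CUBIC))
E
```

```text
t 75.53 pos [0.354  0.4174 0.0201] yawS -151.68 zaxis [ 0.3338  0.178  -0.9257] F [-0.33 -0.59  1.19] M [-0.102  0.123 -0.039] w 0.0512 q [ 0.83  0.26  2.14 -0.34  0.39  2.2 ]
target [ 0.3595  0.4198 -0.018 ] ik [ 0.83  0.34  2.17 -0.43  0.3   2.3 ] 1.6e-24
clock 75.525 n 4
0.0 -0.1 0.0 -0.0022 0.0001 0.0094 60; 0.0 -0.1 0.0 -0.0022 0.0001 0.0094 60; 0.0 -0.1 0.0 -0.0022 0.0001 0.0094 60; 0.0 -0.1 0.0 -0.0022 0.0001 0.0094 60
```

View pics/s75.png

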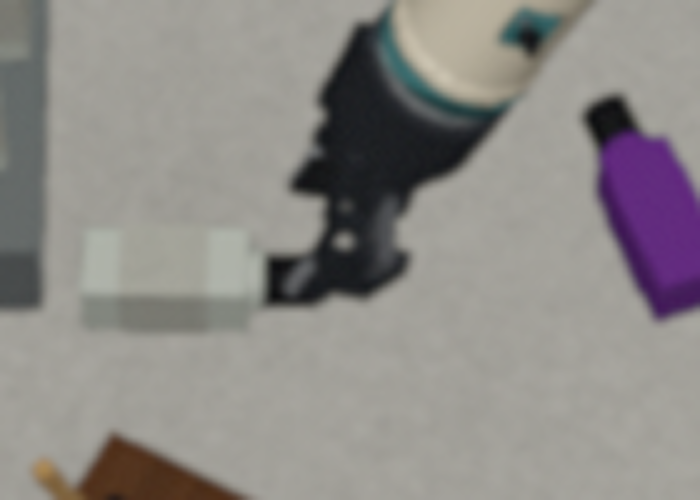

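The fingers straddle A's cap (crop (290,280)). I'll advance and close.

>>> drive_tool(
  motion="0 0 0 -0.002 0 0.0094 60; 0 0 0 -0.0035 0 0.0094 60; 0 0 0 -0.0035 0 0.0094 60; 0 0 0 -0.002 0 0.006 60; 0 0 0 0 0 0 60",
)

```text
clock: 76.2
position: [0.3593, 0.4212, -0.0151]
ee_rot: [-0.048, 0.951, 0.239, 0.189]
contact_force: [-0.0, -0.7, 0.5]
width: 0.051
```

```bash
python3 - <<'E'
from h import *
st()
pick('A',68,.0,60,cap=(.346,.4125),psi=28.3,vmax=.01,wmax=8)
E
```

```text
t 76.20 pos [ 0.3593  0.4212 -0.0151] yawS -151.74 zaxis [ 0.3375  0.182  -0.9236] F [-0.   -0.68  0.51] M [-0.1    0.161 -0.011] w 0.0510 q [ 0.83  0.33  2.17 -0.46  0.29  2.33]
target [ 0.3595  0.4198 -0.018 ] ik [ 0.83  0.34  2.17 -0.43  0.3   2.3 ] 1.2e-24
clock 76.2 n 1
-0.0 -0.5 -0.0 -0.0015 0.0014 0.0025 60
```

>>> drive_tool(
  motion="0 0 0 0 0 0 0; 0 0 0 0 0 0 0; 0 0 0 0 0 0 0; 0 0 0 0 0 0 0; 0 0 0 0 0 0 0; 0 0 0 0 0 0 0; 0 0 0 0.004 0 -0.009 0; 0 0 0 0.0075 0 -0.0185 0",
  newtons=80,
)

```text
clock: 77.2
position: [0.3578, 0.4194, 0.0137]
ee_rot: [-0.046, 0.951, 0.24, 0.187]
contact_force: [0.6, 0.5, -1.6]
width: 0.024
```

>>> drive_tool(
  motion="0 0 0 0.011 0 -0.028 0; 0 0 0 0.013 0 -0.032 0; 0 0 0 0.013 0 -0.032 0; 0 0 0 0.013 0 -0.032 0; 0 0 0 0.0075 0 -0.0185 0; 0 0 0 0 0 0 0",
)

```text
clock: 77.95
position: [0.3547, 0.4176, 0.1703]
ee_rot: [-0.045, 0.952, 0.24, 0.185]
contact_force: [-0.6, 0.7, -1.8]
width: 0.0242
```

```bash
python3 - <<'E'
from h import *
st()
for z in(.003,.06): place(.132,z,154,68,.038,0,wmax=80,vmax=.8)
place(.132,.11,150,68,.038,0,wmax=7)
im,d=get_image('side')
cv2.imwrite('pics/s78.png',cv2.resize(im[180:420,180:420,::-1],None,fx=2.5,fy=2.5,interpolation=cv2.INTER_CUBIC))
E
```

```text
t 77.95 pos [0.3547 0.4176 0.1703] yawS -151.70 zaxis [ 0.3296  0.175  -0.9277] F [-0.57  0.71 -1.76] M [-0.214  0.332 -0.001] w 0.0242 q [ 0.83  0.07  1.91 -0.17  0.81  2.01]
target [0.4724 0.4399 0.0911] cap [0.502 0.457 0.108] ik [0.6  1.2  0.47 0.12 2.59 1.71] 5.5e-23
clock 77.95 n 2
-0.4 -42.9 -1.1 0.0382 0.0180 0.0581 0; -0.4 -42.9 -1.1 0.0672 0.0188 0.0167 0
target [0.4724 0.4399 0.1481] cap [0.502 0.457 0.165] ik [0.6  1.16 0.41 0.14 2.68 1.73] 2.5e-18
clock 77.95 n 2
-0.4 -42.9 -1.1 0.0488 0.0180 0.0316 0; -0.4 -42.9 -1.1 0.0570 0.0191 -0.0099 0
target [0.4672 0.4368 0.195 ] cap [0.496 0.453 0.214] ik [0.6  1.08 0.43 0.14 2.67 1.73] 1.9e-22
clock 77.95 n 12
-0.1 -6.8 -0.2 0.0091 0.0030 0.0015 0; -0.1 -6.8 -0.2 0.0092 0.0031 0.0004 0; -0.1 -6.8 -0.2 0.0092 0.0031 -0.0007 0; -0.1 -6.8 -0.2 0.0090 0.0031 -0.0018 0; -0.1 -6.8 -0.2 0.0087 0.0032 -0.0029 0; -0.1 -6.8 -0.2 0.0083 0.0032 -0.0039 0; -0.1 -6.8 -0.2 0.0078 0.0032 -0.0048 0; -0.1 -6.8 -0.2 0.0072 0.0032 -0.0057 0; -0.1 -6.8 -0.2 0.0064 0.0033 -0.0065 0; -0.1 -6.8 -0.2 0.0056 0.0033 -0.0072 0; -0.1 -6.8 -0.2 0.0047 0.0033 -0.0079 0; -0.1 -6.8 -0.2 0.0037 0.0033 -0.0084 0
```

View pics/s78.png

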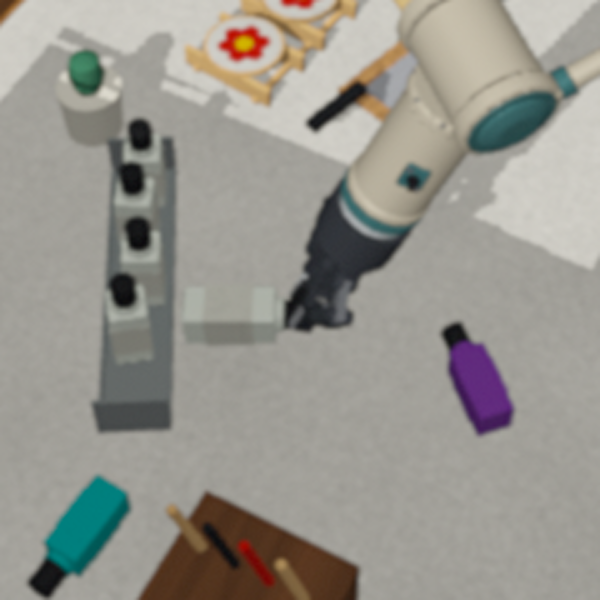

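>>> drive_tool(
  motion="0 -3 0 0.007 0.002 0.001 0; 0 -5 -0.2 0.0095 0.003 0.0004 0; 0 -6.8 -0.2 0.0095 0.0031 -0.0007 0; 0 -6.8 -0.2 0.009 0.0031 -0.0018 0; 0 -6.8 -0.2 0.0087 0.0032 -0.0029 0; -0.1 -6.8 -0.2 0.0083 0.0032 -0.0039 0; -0.1 -6.8 -0.2 0.0078 0.0032 -0.0048 0; 0 -6.8 -0.2 0.0072 0.0032 -0.0057 0; 0 -6.8 -0.2 0.0064 0.0033 -0.0065 0; 0 -6.8 -0.2 0.0056 0.0033 -0.0072 0; 0 -5 -0.2 0.0047 0.0033 -0.0079 0; 0 0 0 0 0 0 0",
)

```text
clock: 79.5
position: [0.4512, 0.4281, 0.167]
ee_rot: [0.112, 0.877, 0.235, -0.405]
contact_force: [-0.5, 0.5, -2.0]
width: 0.0244
```

```bash
python3 - <<'E'
from h import *
st()
place(.131,.06,150,68,.038,0,wmax=5,vmax=.02)
E
```

```text
t 79.50 pos [0.4512 0.4281 0.167 ] yawS -150.27 zaxis [-0.6576 -0.3857 -0.6472] F [-0.48  0.49 -2.03] M [ 0.207 -0.439 -0.018] w 0.0244 q [0.61 0.93 0.7  0.09 2.37 1.69]
target [0.4677 0.4359 0.145 ] cap [0.496 0.453 0.164] ik [0.6  1.1  0.51 0.12 2.58 1.7 ] 1.6e-22
clock 79.5 n 3
-0.0 -3.4 -0.1 0.0095 0.0004 0.0001 0; -0.0 -3.4 -0.1 0.0095 0.0005 -0.0005 0; -0.0 -3.4 -0.1 0.0095 0.0005 -0.0010 0
```

>>> drive_tool(
  motion="0 -3.4 0 0.0095 0.0005 -0.001 0; 0 -3.4 0 0.0095 0.0005 -0.001 0; 0 -3.4 0 0.0095 0.0005 -0.001 0; 0 0 0 0.004 0 0 0; 0 0 0 0 0 0 0",
)

```text
clock: 80.12
position: [0.4689, 0.4383, 0.1417]
ee_rot: [0.132, 0.838, 0.224, -0.479]
contact_force: [-0.5, -0.3, -1.4]
width: 0.0241
```

```bash
python3 - <<'E'
from h import *
st()
place(.131,.03,152,68,.038,0,wmax=5,vmax=.015)
im,d=get_image('side')
cv2.imwrite('pics/s80.png',cv2.resize(im[220:380,190:290,::-1],None,fx=4,fy=4,interpolation=cv2.INTER_CUBIC))
im,d=get_image('top')
cv2.imwrite('pics/t80.png',cv2.resize(im[90:330,100:330,::-1],None,fx=2.5,fy=2.5,interpolation=cv2.INTER_CUBIC))
E
```

```text
t 80.12 pos [0.4689 0.4383 0.1417] yawS -150.47 zaxis [-0.7444 -0.4363 -0.5055] F [-0.47 -0.33 -1.45] M [ 0.326 -0.526 -0.027] w 0.0241 q [0.6  1.1  0.5  0.12 2.57 1.71]
target [0.4703 0.4375 0.1166] cap [0.499 0.454 0.134] ik [0.6  1.15 0.5  0.12 2.58 1.7 ] 7.1e-22
clock 80.125 n 2
-0.0 -1.2 -0.2 0.0110 0.0006 0.0060 0; -0.0 -1.2 -0.2 0.0111 0.0007 0.0058 0
```

View pics/s80.png

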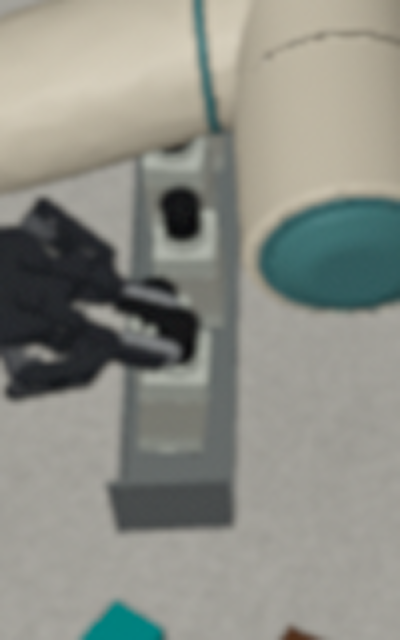

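View pics/t80.png

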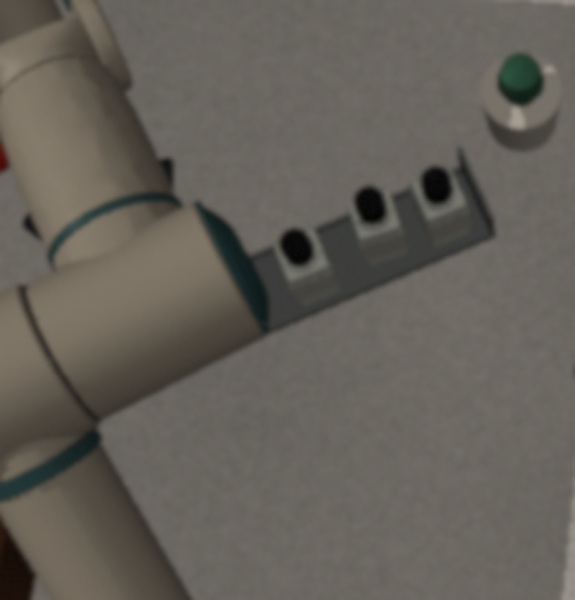

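```bash
cat >> h.py <<'E'
def laneprof(a,b,zs=np.arange(.015,.13,.015)):
    im,d=get_image('side'); W=cloud('side',d)
    dx=W[...,0]-LC[0];dy=W[...,1]-LC[1];c,q=np.cos(np.radians(LY)),np.sin(np.radians(LY))
    lx=c*dx+q*dy;ly=-q*dx+c*dy
    for z0 in zs:
        k=(abs(lx)<.05)&(ly>a)&(ly<b)&(W[...,2]>z0)&(W[...,2]<z0+.015)&(im.min(2)>80)
        if k.sum()>5: print(round(z0,3),k.sum(),'lx',np.round(np.percentile(lx[k],[3,97]),4),'ly',np.round(np.percentile(ly[k],[3,50,97]),4))
E
python3 - <<'E'
from h import *
laneprof(.1,.162)
E
```

```text
0.015 7 lx [-0.0368  0.0356] ly [0.1068 0.1251 0.1444]
0.06 48 lx [-0.0213  0.0158] ly [0.1475 0.15   0.1525]
0.075 49 lx [-0.0229  0.0142] ly [0.1483 0.1501 0.1533]
0.09 52 lx [-0.0262  0.0117] ly [0.1485 0.1508 0.1535]
0.105 53 lx [-0.0273  0.0112] ly [0.1485 0.1515 0.1554]
0.12 57 lx [-0.0289  0.0106] ly [0.1425 0.1518 0.1549]
```

>>> drive_tool(
  motion="0 -1.2 0 0.011 0 0.006 0; 0 -1.2 0 0.011 0 0.0055 0; 0 0 0 0 0 0 0",
)

```text
clock: 80.65
position: [0.4697, 0.4387, 0.1175]
ee_rot: [0.137, 0.828, 0.221, -0.496]
contact_force: [-0.6, -0.6, -1.0]
width: 0.0242
```

```bash
python3 - <<'E'
from h import *
st()
place(.128,.008,154,68,.038,0,wmax=5,vmax=.015)
E
```

```text
t 80.65 pos [0.4697 0.4387 0.1175] yawS -150.51 zaxis [-0.7618 -0.446  -0.4699] F [-0.56 -0.57 -1.03] M [ 0.321 -0.554  0.008] w 0.0242 q [0.6  1.15 0.49 0.12 2.58 1.71]
target [0.4745 0.4364 0.0961] cap [0.504 0.454 0.113] ik [0.6  1.19 0.47 0.12 2.59 1.7 ] 1.5e-21
clock 80.65 n 2
-0.0 -1.0 -0.2 0.0102 0.0021 0.0037 0; -0.0 -1.0 -0.2 0.0102 0.0021 0.0036 0
```

>>> drive_tool(
  motion="0 -1 0 0.010 0 0.0037 0; 0 -1.2 0 0.010 0 0.0036 0; 0 0 0 0 0 0 0",
)

```text
clock: 81.03
position: [0.4723, 0.4399, 0.0947]
ee_rot: [0.141, 0.817, 0.219, -0.514]
contact_force: [0.2, -0.7, -0.9]
width: 0.0239
```

```bash
python3 - <<'E'
from h import *
st()
laneprof(.1,.162)
place(.131,.003,156,68,.038,0,wmax=5,vmax=.015)
E
```

```text
t 81.03 pos [0.4723 0.4399 0.0947] yawS -150.57 zaxis [-0.7785 -0.4554 -0.4319] F [ 0.19 -0.72 -0.94] M [ 0.318 -0.568  0.001] w 0.0239 q [0.6  1.2  0.46 0.13 2.6  1.72]
0.015 20 lx [-0.0373  0.0357] ly [0.11   0.1475 0.1522]
0.03 52 lx [-0.026  0.012] ly [0.1335 0.15   0.1536]
0.045 62 lx [-0.0271  0.0126] ly [0.1142 0.1504 0.1535]
0.06 49 lx [-0.0264  0.0109] ly [0.1453 0.151  0.1538]
0.075 85 lx [-0.0274  0.0103] ly [0.1162 0.1495 0.1529]
0.09 63 lx [-0.0277  0.0066] ly [0.1176 0.1446 0.1519]
0.105 23 lx [-0.0223  0.0284] ly [0.1058 0.1489 0.1587]
0.12 95 lx [-0.0229  0.0419] ly [0.1091 0.133  0.1524]
target [0.4756 0.4406 0.0925] cap [0.506 0.458 0.108] ik [0.6  1.23 0.42 0.13 2.64 1.72] 2.2e-16
clock 81.075 n 1
-0.1 -1.7 -0.4 0.0035 0.0011 -0.0016 0
```

>>> drive_tool(
  motion="0 -1.2 0 0.003 0 -0.001 0; 0 0 0 0.003 0 0.001 0; 0 0 0 0 0 0 0",
)

```text
clock: 81.45
position: [0.4745, 0.4408, 0.0953]
ee_rot: [0.144, 0.811, 0.218, -0.524]
contact_force: [0.2, 0.9, -1.0]
width: 0.0239
```

```bash
python3 - <<'E'
from h import *
st()
E
```

```text
t 81.45 pos [0.4745 0.4408 0.0953] yawS -150.40 zaxis [-0.7872 -0.4609 -0.4098] F [ 0.19  0.86 -0.96] M [ 0.363 -0.624  0.015] w 0.0239 q [0.6  1.22 0.43 0.13 2.64 1.72]
```

>>> drive_tool(
  motion="0 0 0 0.008 0 0.003 0; 0 0 0 0 0 0 0",
)

```text
clock: 81.7
position: [0.474, 0.4395, 0.0961]
ee_rot: [0.145, 0.808, 0.218, -0.528]
contact_force: [-0.3, -0.3, -1.0]
width: 0.0239
```

```bash
python3 - <<'E'
from h import *
st()
laneprof(.1,.162)
E
```

```text
t 81.70 pos [0.474  0.4395 0.0961] yawS -150.09 zaxis [-0.7899 -0.4639 -0.401 ] F [-0.31 -0.31 -0.95] M [ 0.34  -0.589  0.015] w 0.0239 q [0.6  1.22 0.42 0.13 2.65 1.72]
0.015 29 lx [-0.0375  0.0358] ly [0.1081 0.1476 0.1529]
0.03 41 lx [-0.0267  0.012 ] ly [0.1463 0.1492 0.1521]
0.045 64 lx [-0.0272  0.0109] ly [0.1172 0.1495 0.1524]
0.06 51 lx [-0.0266  0.0113] ly [0.1465 0.15   0.1528]
0.075 95 lx [-0.0273  0.0117] ly [0.1118 0.1485 0.1522]
0.09 64 lx [-0.0256  0.0041] ly [0.1198 0.1439 0.1504]
0.105 21 lx [-0.0199  0.0259] ly [0.1183 0.1482 0.1577]
0.12 102 lx [-0.0204  0.0406] ly [0.107  0.1219 0.1523]
```

>>> drive_tool(
  motion="0 1.5 0 0.004 0 0.001 0; 0 1 0 0.004 0 0.002 0; 0 0 0 0 0 0 0",
)

```text
clock: 82.12
position: [0.4731, 0.4385, 0.0943]
ee_rot: [0.14, 0.817, 0.222, -0.513]
contact_force: [-0.2, -0.0, -0.8]
width: 0.0238
```

```bash
python3 - <<'E'
from h import *
st()
im,d=get_image('side'); W=cloud('side',d)
dx=W[...,0]-LC[0];dy=W[...,1]-LC[1];c,q=np.cos(np.radians(LY)),np.sin(np.radians(LY))
lx=c*dx+q*dy;ly=-q*dx+c*dy
for z0 in np.arange(.07,.105,.003):
    k=(lx<-.005)&(lx>-.03)&(ly>.112)&(ly<.142)&(W[...,2]>z0)&(W[...,2]<z0+.003)&(im.min(2)>80)
    print(round(z0,3),k.sum(),end=' | ')
E
```

```text
t 82.12 pos [0.4731 0.4385 0.0943] yawS -149.76 zaxis [-0.7763 -0.4573 -0.4339] F [-0.16 -0.05 -0.84] M [ 0.315 -0.549  0.04 ] w 0.0238 q [0.6  1.2  0.46 0.12 2.6  1.71]
0.07 1 | 0.073 0 | 0.076 0 | 0.079 1 | 0.082 2 | 0.085 4 | 0.088 11 | 0.091 10 | 0.094 6 | 0.097 4 | 0.1 1 | 0.103 1 |
```

>>> drive_tool(
  motion="0 0 0 0.006 0 0.003 0; 0 0 0 0.006 0 0.003 0; 0 0 0 0 0 0 0",
)

```text
clock: 82.55
position: [0.4708, 0.436, 0.0954]
ee_rot: [0.142, 0.812, 0.223, -0.52]
contact_force: [0.5, 0.1, -2.5]
width: 0.0242
```

```bash
python3 - <<'E'
from h import *
st()
E
```

```text
t 82.55 pos [0.4708 0.436  0.0954] yawS -149.22 zaxis [-0.7815 -0.4621 -0.4193] F [ 0.55  0.06 -2.48] M [ 0.399 -0.585  0.018] w 0.0242 q [0.6  1.2  0.47 0.12 2.61 1.7 ]
```

>>> drive_tool(
  motion="0 0 0 0 0 0 46; 0 0 0 0 0 0 46; 0 0 0 0 0 0 46; 0 0 0 0 0 0 46",
)

```text
clock: 83.05
position: [0.4709, 0.436, 0.0918]
ee_rot: [0.142, 0.812, 0.222, -0.52]
contact_force: [0.1, 0.2, 0.0]
width: 0.0391
```

```bash
python3 - <<'E'
from h import *
st()
laneprof(.1,.162)
im,d=get_image('side')
cv2.imwrite('pics/s83.png',cv2.resize(im[220:380,190:290,::-1],None,fx=4,fy=4,interpolation=cv2.INTER_CUBIC))
E
```

```text
t 83.05 pos [0.4709 0.436  0.0918] yawS -149.40 zaxis [-0.7819 -0.4625 -0.4181] F [0.1  0.16 0.01] M [ 0.227 -0.362  0.016] w 0.0391 q [0.6  1.2  0.47 0.12 2.6  1.7 ]
0.015 38 lx [-0.0374  0.0356] ly [0.1071 0.1461 0.1512]
0.03 58 lx [-0.0287  0.0099] ly [0.1151 0.1468 0.15  ]
0.045 52 lx [-0.0274  0.0092] ly [0.1445 0.1472 0.1497]
0.06 68 lx [-0.0285  0.0111] ly [0.1177 0.1463 0.1493]
0.075 71 lx [-0.0277  0.008 ] ly [0.1097 0.1461 0.1495]
0.09 54 lx [-0.0277  0.0101] ly [0.1161 0.1362 0.1532]
0.105 26 lx [-0.0222  0.0389] ly [0.1068 0.133  0.1583]
0.12 86 lx [-0.0139  0.0412] ly [0.1008 0.1255 0.1576]
```

View pics/s83.png

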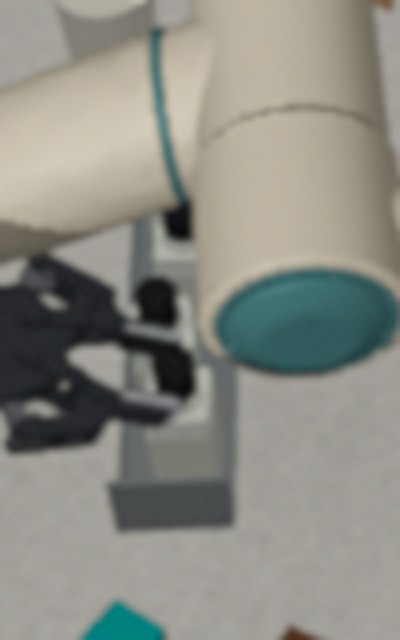

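>>> drive_tool(
  motion="0 0 0 -0.003 0 -0.005 46; 0 0 0 -0.005 0 -0.01 46; 0 0 0 -0.01 0 -0.015 46; 0 0 0 -0.02 0 -0.02 46; 0 0 0 -0.03 0 -0.02 46; 0 0 0 -0.03 0 -0.01 46; 0 3 0 -0.03 0 0 46; 0 5 0 -0.02 0 0 46; 0 0 0 0 0 0 46",
)

```text
clock: 84.28
position: [0.4415, 0.4131, 0.2514]
ee_rot: [0.119, 0.855, 0.231, -0.449]
contact_force: [-0.7, 1.1, 0.2]
width: 0.0391
```

```bash
python3 - <<'E'
from h import *
st()
laneprof(.1,.162)
plan([.30,.25,.30],Rtilt(30,90),46,vmax=.045,wmax=7)
E
```

```text
t 84.28 pos [0.4415 0.4131 0.2514] yawS -149.51 zaxis [-0.7122 -0.4113 -0.5689] F [-0.69  1.14  0.24] M [ 0.206 -0.323  0.001] w 0.0391 q [0.6  0.93 0.58 0.12 2.59 1.71]
0.015 42 lx [-0.0373  0.0365] ly [0.1018 0.1454 0.1499]
0.03 62 lx [-0.0287  0.0116] ly [0.1191 0.1462 0.1493]
0.045 49 lx [-0.0284  0.0105] ly [0.1137 0.1473 0.1496]
0.06 69 lx [-0.0283  0.0093] ly [0.1221 0.1467 0.1494]
0.075 99 lx [-0.0275  0.0105] ly [0.1119 0.1438 0.1487]
0.09 75 lx [-0.0256  0.0094] ly [0.1142 0.1388 0.1466]
0.105 7 lx [-0.0219 -0.0015] ly [0.1234 0.1319 0.1357]
0.12 12 lx [-0.0208  0.0038] ly [0.1146 0.1177 0.135 ]
clock 84.325 n 8
-0.0 6.9 0.0 -0.0198 0.0087 0.0175 46; -0.0 6.9 0.0 -0.0218 0.0087 0.0149 46; -0.0 6.9 0.0 -0.0234 0.0087 0.0122 46; -0.0 6.9 0.0 -0.0247 0.0087 0.0093 46; -0.0 6.9 0.0 -0.0256 0.0088 0.0062 46; -0.0 6.9 0.0 -0.0262 0.0088 0.0031 46; -0.0 6.9 0.0 -0.0264 0.0088 -0.0001 46; -0.0 6.9 0.0 -0.0262 0.0088 -0.0033 46
```

>>> drive_tool(
  motion="0 4 0 -0.015 0.005 0.005 46; 0 6.9 0 -0.0218 0.0087 0.0149 46; 0 6.9 0 -0.0234 0.0087 0.0122 46; 0 6.9 0 -0.0247 0.0087 0.0093 46; 0 6.9 0 -0.0256 0.0088 0.0062 46; 0 6.9 0 -0.0262 0.0088 0.0031 46; 0 6.9 0 -0.0264 0.0088 0 46; 0 6.9 0 -0.0262 0.0088 -0.0033 46; 0 0 0 -0.03 0 -0.02 46; 0 0 0 0 0 0 46",
)

```text
clock: 85.58
position: [0.2834, 0.2415, 0.3144]
ee_rot: [0.009, 0.966, 0.258, -0.037]
contact_force: [0.5, 0.6, -0.1]
width: 0.0393
```

```bash
python3 - <<'E'
from h import *
st()
im,d=get_image('side'); cv2.imwrite('pics/s86.png',im[...,::-1])
im,d=get_image('top'); cv2.imwrite('pics/t86.png',im[...,::-1])
E
```

```text
t 85.58 pos [0.2834 0.2415 0.3144] yawS -150.13 zaxis [-0.0668 -0.0358 -0.9971] F [ 0.51  0.55 -0.06] M [ 0.063 -0.049  0.005] w 0.0393 q [ 0.52 -0.04  1.59  0.    1.67  1.57]
```

View pics/s86.png

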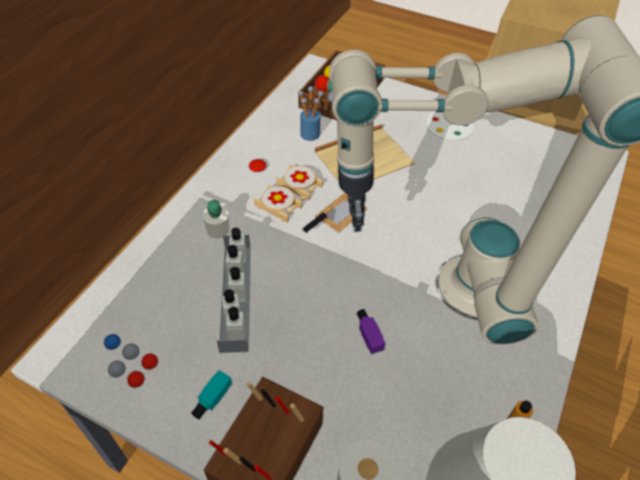

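View pics/t86.png

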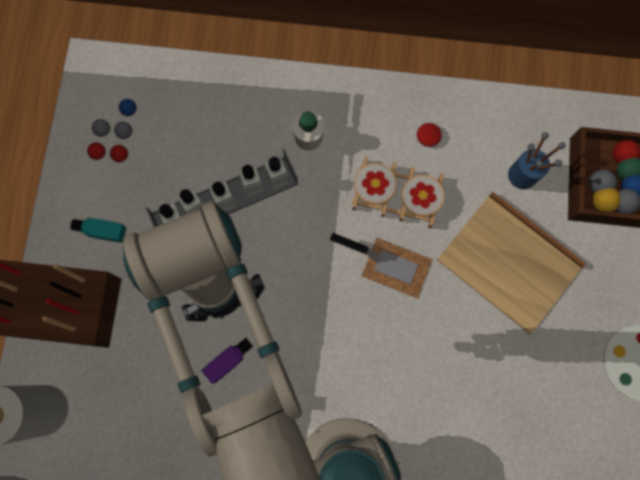

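The top view shows all five bottles standing (caps at (166,210), (187,196), (218,188), (248,172), (275,163)). The roundels are at (376,184) and (423,195), and the spatula blade is on the mat at (397,267). I'll do one last close check for tilt.

```bash
python3 - <<'E'
from h import *
im,d=get_image('side')
cv2.imwrite('pics/s87.png',cv2.resize(im[225:360,195:275,::-1],None,fx=4.4,fy=4.4,interpolation=cv2.INTER_CUBIC))
W=cloud('side',d)
dx=W[...,0]-LC[0];dy=W[...,1]-LC[1];c,q=np.cos(np.radians(LY)),np.sin(np.radians(LY))
lx=c*dx+q*dy;ly=-q*dx+c*dy
k=(abs(lx)<.045)&(abs(ly)<.17)&(W[...,2]>.117)&(im.max(2)<70)
n,l,s_,cc=cv2.connectedComponentsWithStats(k.astype(np.uint8))
for j in range(1,n):
  if s_[j,4]>8: print(s_[j,4],np.round([np.median(lx[l==j]),np.median(ly[l==j]),np.median(W[...,2][l==j])],4))
for n_ in('side','top'):
  im,d=get_image(n_)
  for p in flowers(n_,im,.04,(.5,.8,-.25,.12)): print(np.round(rl(p),4))
E
```

```text
59 [-0.0047 -0.1263  0.1231]
69 [ 0.0017 -0.0652  0.1247]
77 [-0.0084  0.0072  0.1239]
82 [0.0056 0.0773 0.124 ]
82 [-0.0084  0.1324  0.1246]
side flower hull ctr 0.7720 -0.0972 area 2380 rad 28.5 board s,t [0.0959 0.3498]
side flower hull ctr 0.6435 -0.0031 area 2043 rad 28.8 board s,t [-0.0632  0.3573]
side flower hull ctr 0.6270 -0.1158 area 2013 rad 28.4 board s,t [-0.0148  0.2543]
[ 0.1411 -0.0203]
[0.001  0.0555]
[-0.0001 -0.0583]
top flower hull ctr 0.7763 -0.1175 area 2338 rad 28.4 board s,t [0.1107 0.3353]
top flower hull ctr 0.6436 -0.0014 area 2183 rad 30.3 board s,t [-0.0641  0.3588]
top flower hull ctr 0.6271 -0.1137 area 2179 rad 30.3 board s,t [-0.0159  0.256 ]
[ 0.1481 -0.0398]
[0.0008 0.0573]
[-0.0003 -0.0563]
```

View pics/s87.png

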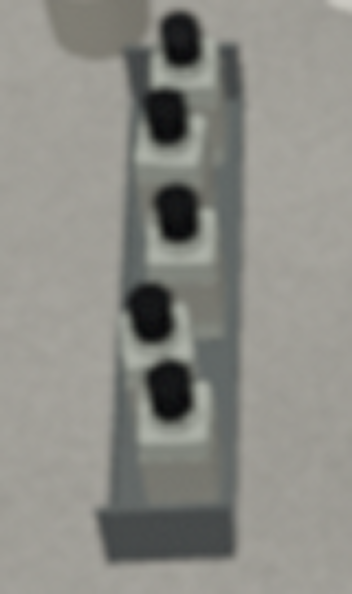

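All five cap tops read 0.124 m ± 1 mm, the height of an upright bottle on the tray floor. Both roundels are within 2 mm of their slot centres. The arm is clear, so I'm handing in.

```bash
python3 -c "
from rig import sign_off
print(sign_off())"
```

```text
the job is handed in; nothing more can be done
None
```

I handed the job in at about 86 s of the 210 s limit, with every part done. `sign_off()` gives no verdict, so what follows is from my own checks.

- **Roundels:** I carried each one on the spatula to its own rack slot. Both cameras put them within 2 mm of centre; I checked that they lay level when I placed them, not again at the end.
- **Spatula:** Its blade lies flat on the cork mat. In the last top picture its centre is within a few pixels of the mat's.
- **Bottles:** All three tipped bottles now stand in the tray, at about -0.13, 0 and +0.13 m along it, and the two already there are still standing. All five cap tops measured 0.123–0.125 m, as for upright bottles on the floor.
- **Bystanders:** The plant pot, brush mug and red stone stand where they were in the pictures.

**Deviations:**
- One tipped bottle was knocked about 5 cm aside during the run, so I measured it again before picking it up.
- While setting down the middle bottle I pressed on it with about 17 N for a moment. It and the last bottle stand about 9 mm off the tray's centre line, inside the 30 mm allowed.
- The two cameras differed by about 2 mm on the roundels' position across the slots.

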